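# Rig the repair-table light bar

## Task

Rig the lighting for the repair table: set the T-bar on the stand with its eyes towards the robot, turning it until it drops right down over the flat-sided spigot, and then turn its red knob clockwise until it stops. Then press each inspection light that is there onto an eye by its snap hook so that the gate shuts behind it, one light to an eye, and leave them all hanging. Leave the can, the meter and the mug where they are.

Things in the scene. Friction and masses are not known exactly. Their poses are not given: they have to be found in the camera images.
- stand: Fixed light stand: dark round base 160 mm wide, 25 mm column, shoulder disc 54 mm wide on top. On the shoulder a flat-sided steel spigot 18 mm (x) by 30 mm (y), 43 mm tall, top edge stepped in 2.5 mm. Origin: centre of the base, on the table; -x is its front, towards the robot. Its yaw varies.
- stand_seat (a point): Centre of the shoulder's upper face, 165 mm above the table, where the T-bar's underside comes to rest; the spigot stands up from it.
- bar: T-bar, loose, about 0.65 kg, standing on its underside: aluminium rail 254 mm long (y), 14 thick (x), 50 tall, black hub 34 x 56 x 60 mm in the middle, three closed steel eyes on the -x side. Origin: centre of the hub's underside. Grip it from above by the grey square neck over the hub, 32 x 32 mm, from 60 to 92 mm above the underside (grasp at about 84).
- bar_seat (a point): Centre of the hub's underside (the bar's origin): mouth of a flat-sided socket 20.4 mm (x) by 32.4 mm (y), 48 mm deep. It drops over the spigot only when the bar's y axis lies along the stand's; bar -x to stand -x.
- knob (a joint): Captive clamping knob on the bar's neck, rad: near 0 loose, grows clockwise seen from above, stops tight at 2.8. At 0 its wing lies along the bar's x axis, and it turns with the joint. Friction about 0.04 N m. It must be gripped anew on the way.
- knob_grip (a point): Middle of the red wing knob, on its axis, 109 mm above the bar's underside. The wing is 34 mm long, 12 mm thick and 20 mm tall.
- light1: Cordless inspection light with built-in snap hook, flat on its back, about 120 g; None if absent. Origin: on its underside, below where blue handle and steel hook meet; +x out through the hook, +z out of the lit face. Handle: x -80 to 0 mm, 30 wide (y), 26 thick; grip across it at about x = -28 (near its balance point). Released on an eye it swings down and hangs, +x up.
- light1_hook (a point): In the hook's opening, at x 44, y 0, z 13 mm of the light. The loop is 8 mm round bar in the plane z = 13; its bar centre lines: spine y = -24, far end x = 67, nose tip x 55.5, y 24. The gate (7 mm, brass) closes the y = +24 side from its pivot at x = 2 to x = 46.
- light1_gate (a joint): Sprung gate, rad: 0 shut, grows inward to 0.9, springs back; 1 to 3 N at its end. Press the gate sideways (light's +y) against the eye's upright limb, limb at x = 40 to 47 mm of the light; when the limb's centre is past the middle, at y = -9 to -15, the gate has slipped off it and snaps shut.
- eye1 (a point): Middle of the lower bar of eye 1, at x -38, y -105, z 7 mm of the T-bar. The eye is an upright closed loop of 8 mm round bar in the plane y = -105: upright limb at x = -60 (clip onto this), level bars at z = 7 and 45 running back to the rail (face x = -7) or hub (face x = -17). The light comes level, its +x along the T-bar's +x.
- eye2 (a point): Middle of the lower bar of eye 2, at x -38, y 0, z 7 mm of the T-bar. The eye is an upright closed loop of 8 mm round bar in the plane y = 0: upright limb at x = -60 (clip onto this), level bars at z = 7 and 45 running back to the rail (face x = -7) or hub (face x = -17). The light comes level, its +x along the T-bar's +x.
- eye3 (a point): Middle of the lower bar of eye 3, at x -38, y 105, z 7 mm of the T-bar. The eye is an upright closed loop of 8 mm round bar in the plane y = 105: upright limb at x = -60 (clip onto this), level bars at z = 7 and 45 running back to the rail (face x = -7) or hub (face x = -17). The light comes level, its +x along the T-bar's +x.
- light2: A light like light1, same frame and sizes; None if absent.
- light2_hook (a point): As light1_hook, of this light.
- light2_gate (a joint): As light1_gate, of this light.
- light3: A light like light1, same frame and sizes; None if absent.
- light3_hook (a point): As light1_hook, of this light.
- light3_gate (a joint): As light1_gate, of this light.
- spray_can: Bystander: upright can, 60 mm wide, 170 mm tall. Origin: centre of its underside.
- meter: Bystander: grey multimeter lying face up, 150 x 78 x 44 mm. Origin: centre of its underside.
- mug: Bystander: white mug, 80 mm wide, 95 mm tall. Origin: centre of its underside.
Things that resemble listed ones, but are neither listed nor needed, are in the scene too. What is shaped like the light1 but green is not meant.

How it is judged (in metres and radians):
On the way, in this order (a step that is already met when the one before it is completed fails the run):
1. the T-bar is down on the stand's shoulder, eyes towards the robot (distance between bar_seat and stand_seat below 0.006 m and angle between bar's own z axis and vertical below 0.09 rad and x of eye2 in the frame of stand below -0.02 m), for 0.2 s.
2. the knob is turned clockwise to its stop with the bar still seated (all of step 1 and value of joint knob above 2.6 rad), for 0.2 s.
At the end, for the whole second after the job is handed in: T-bar within 6 mm of the shoulder's centre, level within 0.09 rad, eyes to the robot; knob past 2.6 rad; each light present hangs hook up within 0.5 rad of upright, the lower bar of an eye in the far part of its hook, gate under 0.1 rad; one light to an eye (hook middles over 55 mm apart) (all of step 2 and ((x of eye1 in the frame of light1 between 0.04 and 0.068 m and y of eye1 in the frame of light1 between -0.023 and 0.023 m and z of eye1 in the frame of light1 between -0.025 and 0.051 m) or (x of eye2 in the frame of light1 between 0.04 and 0.068 m and y of eye2 in the frame of light1 between -0.023 and 0.023 m and z of eye2 in the frame of light1 between -0.025 and 0.051 m) or (x of eye3 in the frame of light1 between 0.04 and 0.068 m and y of eye3 in the frame of light1 between -0.023 and 0.023 m and z of eye3 in the frame of light1 between -0.025 and 0.051 m)) and value of joint each of light1_gate, light2_gate, light3_gate below 0.1 rad and angle between each of light1, light2, light3's own x axis and vertical below 0.5 rad and ((x of eye1 in the frame of light2 between 0.04 and 0.068 m and y of eye1 in the frame of light2 between -0.023 and 0.023 m and z of eye1 in the frame of light2 between -0.025 and 0.051 m) or (x of eye2 in the frame of light2 between 0.04 and 0.068 m and y of eye2 in the frame of light2 between -0.023 and 0.023 m and z of eye2 in the frame of light2 between -0.025 and 0.051 m) or (x of eye3 in the frame of light2 between 0.04 and 0.068 m and y of eye3 in the frame of light2 between -0.023 and 0.023 m and z of eye3 in the frame of light2 between -0.025 and 0.051 m)) and ((x of eye1 in the frame of light3 between 0.04 and 0.068 m and y of eye1 in the frame of light3 between -0.023 and 0.023 m and z of eye1 in the frame of light3 between -0.025 and 0.051 m) or (x of eye2 in the frame of light3 between 0.04 and 0.068 m and y of eye2 in the frame of light3 between -0.023 and 0.023 m and z of eye2 in the frame of light3 between -0.025 and 0.051 m) or (x of eye3 in the frame of light3 between 0.04 and 0.068 m and y of eye3 in the frame of light3 between -0.023 and 0.023 m and z of eye3 in the frame of light3 between -0.025 and 0.051 m)) and distance between light1_hook and light2_hook above 0.055 m and distance between each of light1_hook, light2_hook and light3_hook above 0.055 m); the robot touches nothing.
It fails at once if the spray can is moved or knocked over (distance of spray_can from where it was at the start of the episode above 0.03 m or angle between spray_can's own z axis and vertical above 0.3 rad).
It fails at once if the meter is moved or knocked over (distance of meter from where it was at the start of the episode above 0.03 m or angle between meter's own z axis and vertical above 0.3 rad).
It fails at once if the mug is moved or knocked over (distance of mug from where it was at the start of the episode above 0.03 m or angle between mug's own z axis and vertical above 0.3 rad).
Of light1, light2, light3 only 2 to 3 are there at a start; the rules pass over those that are not, and their reading is None.
At some moment in a run one of light1, light2, light3 may be knocked a few centimetres aside while the robot is not near it.
It also fails if it takes over 210 s, if anything falls off the work surface, if the arm or the gripper's body presses on something with over 40 N, if the wrist force passes 120 N, or if a joint passes its speed limit or range.

## Robot

A 6-joint arm with a two-finger parallel gripper is mounted at the origin on the work surface. World frame = base frame: x ahead of the robot, y to its left, z up, the work surface at z = 0. Lengths are in mm, angles in rad, forces in N, time in s.
With the tool pointing down it reaches from about 350 to 975 mm from the base axis. Payload 7.1 kg.
Tool frame: the origin (TCP) lies at the very end of the fingers, on their centre line; the grasp point (between the pads) lies 19 mm behind it (ctrl.grip_point_offset is the distance from the TCP to the grasp point, in mm); x points along the fingers, y is the direction in which the jaws open and shut, and the axes are right-handed (so a half turn about x gives the same grasp; the last joint's range is limited). The gripper opens to 88 mm and grips with 3 to 60 N. Pads are 20 mm wide; open, the fingers measure 115 mm over their backs; the gripper's body (75 mm by 178 mm) begins 61 mm behind the grasp point.
Start: joints at [-1.226, 0.423, 1.63, -0, 1.089, -0.019], TCP at [222.409, -584.071, 222.675] pointing down, gripper open.
Joint ranges: [-3, 3], [-0.9, 2.11], [0.09, 2.58], [-1.31, 4.45], [0.11, 2.69], [-2.54, 2.54]. Speed limits (rad/s): [2.39, 2.39, 3.01, 3.14, 3.14, 3.14].

## Interface

Orientations are given as a rotation vector (axis times angle).
In Python, from workcell import ctrl, vision, workorder gives the robot as it stands.
- The arm moves only by the shell command python3 -m crank 'ROWS'. ROWS is JSON, a list of rows, each a list of 3 entries, a list of its own where there are three numbers: the shift along the tool's x, y, z in m, then the turn, a rotation vector about the tool's x, y, z in rad, then the finger opening in m, from 0 to 0.0878. In form: [[[dx, dy, dz], [wx, wy, wz], jaw], ...]. A call has exactly 8 rows; each row shifts and turns the commanded pose from where the row before left it, along the tool's axes as they then stand; what a row does not reach is not made up. A row lasts 1/12 s, in which the tool goes at most 41.7 mm and 7.16 degrees, less where a joint would pass 70% of its speed; a pose out of reach is approached as far as the arm can. A call with a gripper value outside its range is refused whole. The fingers move at their own pace and stop on an object; the grip force is fixed at half the most. Time passes only in rows, so rows that do not move let the fingers close, or fill a call up. It gives the time, the measured TCP pose, the force and the opening at its end, in the units of the state.
- ctrl.get_obs(): the state, without advancing time (a new reading comes with each control period).
- vision.get_image(name): name is "side" or "top" or "wrist"; returns a dict with "img" (480x640x3 uint8, blue, green, red), "mtx" (3x3 intrinsics, pixels), "rvec" (rotation vector, rad) and "tvec" (3), from world to camera coordinates, as OpenCV has them; the wrist camera has in their place "hand_eye" (4x4, takes a point from camera to tool coordinates, whose origin is the TCP and whose axes are the tool frame's). Camera axes: x right, y down, z forward; pixel columns grow to the right and rows downward; lengths in mm; the calibration is good to about 2 mm. A picture is of the moment at which its call begins: read the wrist's pose just before it. There is no depth.
- workorder.close_job(): hands the job in, once; it reports no verdict.
The state is a dict: "t": time; "qpos": joint angles; "qvel": joint speeds; "joint_torque": joint torques, N m; "ee_pos": TCP position; "orientation": TCP orientation; "ft_force": force on the tool from outside, world axes, zero at the start; "moment": the same for the moment, N m; "width": finger opening in mm.
Only numpy, scipy, OpenCV 4.12 (cv2) and the standard library are available. Lean on these libraries where they do the work, as an engineer would, in place of code of your own. Each camera call takes 0.05 s, during which the arm holds its last target.

## Working session

There is one attempt and no reset: what is moved stays moved. The work goes in short steps, Python scripts to look and compute and a shell command to move; the robot and the scene stay as the last step left them, time stands still between calls to the robot, and variables do not carry over. Pictures are saved under pics/ and viewed, and the job is handed in when it is done.

I'll start by looking at the state and all three cameras.

```bash
ls -la; mkdir -p pics; cat > h.py <<'E'
import numpy as np, cv2
from workcell import ctrl, vision, workorder
from scipy.spatial.transform import Rotation as R
E
python3 - <<'E'
from h import *
print(ctrl.get_obs())
for n in ["side","top","wrist"]:
    d=vision.get_image(n); cv2.imwrite(f"pics/{n}0.png",d["img"])
    print(n,{k:np.round(v,3).tolist() for k,v in d.items() if k!="img"})
print(ctrl.get_obs()["t"], ctrl.grip_point_offset)
E
```

```text
total 12
drwxr-xr-x  3 agent agent 4096 Dec  7 16:03 .
drwxr-xr-x 23 root  root  4096 Dec  7 16:03 ..
drwxr-xr-x  2 agent agent 4096 Dec  7 16:03 pics
{'t': 0.0, 'qpos': array([-1.22599169e+00,  4.23836438e-01,  1.63073297e+00, -1.02286642e-05,
        1.08863061e+00, -1.89967160e-02]), 'qvel': array([-0.00157827,  0.00083232,  0.00169306, -0.0002271 ,  0.00120197,
       -0.00028228]), 'joint_torque': array([-6.16586385e-04, -5.44633627e+01, -2.73665410e+01,  6.43647043e-02,
        2.28442188e-02, -1.20366967e-04]), 'ee_pos': array([ 222.21563505, -583.52568217,  221.88758789]), 'orientation': array([ 2.02337088,  0.37385259, -2.02392566]), 'ft_force': array([-0.32953941,  0.59542511, -0.05079123]), 'moment': array([ 0.0187677 , -0.08000815,  0.02483016]), 'width': 87.5381374065098}
side {'mtx': [[581.666, 0.0, 308.232], [0.0, 581.666, 248.389], [0.0, 0.0, 1.0]], 'rvec': [0.527, -2.744, 1.075], 'tvec': [512.677, 212.393, 1384.71]}
top {'mtx': [[466.347, 0.0, 321.115], [0.0, 466.347, 238.243], [0.0, 0.0, 1.0]], 'rvec': [2.162, -2.171, 0.064], 'tvec': [49.657, 557.143, 1328.835]}
wrist {'mtx': [[428.606, 0.0, 312.495], [0.0, 428.606, 235.528], [0.0, 0.0, 1.0]], 'hand_eye': [[-0.0, -0.266, 0.964, -161.028], [1.0, -0.0, 0.0, -0.332], [0.0, 0.964, 0.266, -71.101], [0.0, 0.0, 0.0, 1.0]]}
0.15 18.700000000000003
```

View pics/top0.png

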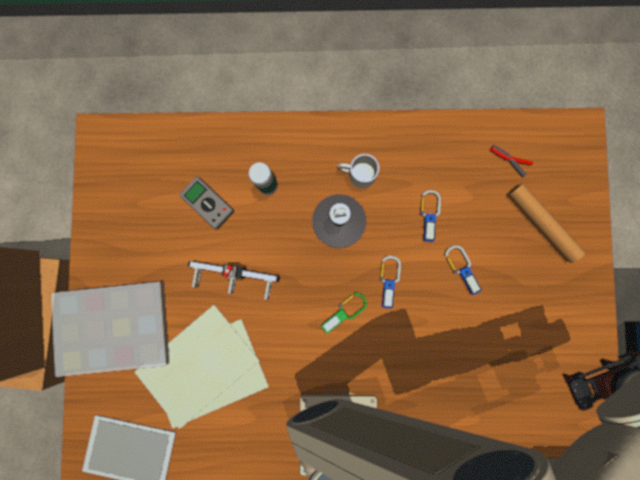

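View pics/side0.png

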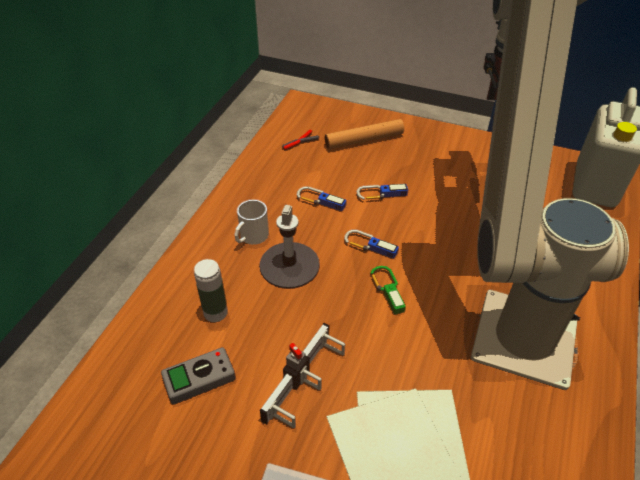

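View pics/wrist0.png

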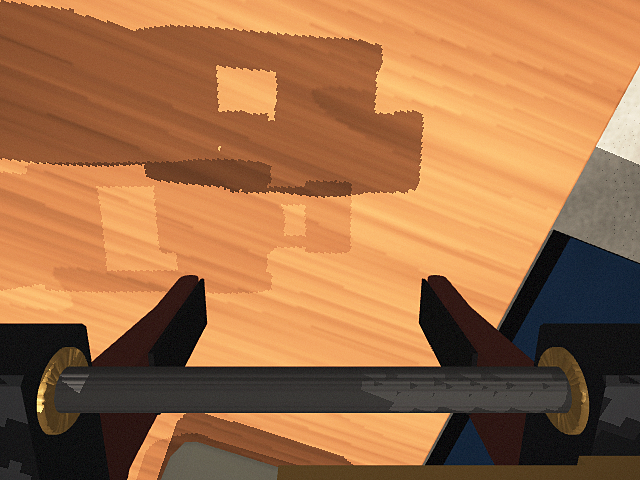

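```bash
cat >> h.py <<'E'
def cam(d):
    Rm=cv2.Rodrigues(np.array(d["rvec"],float))[0]; t=np.array(d["tvec"],float).ravel()
    return Rm,t,np.array(d["mtx"],float)
def wcam(d,o):
    # wrist: returns world->camera
    H=np.array(d["hand_eye"],float); Rt=R.from_rotvec(o["orientation"]).as_matrix()
    T=np.eye(4);T[:3,:3]=Rt;T[:3,3]=o["ee_pos"]; W=np.linalg.inv(T@H)
    return W[:3,:3],W[:3,3],np.array(d["mtx"],float)
def ray(c,uv):
    Rm,t,K=c; v=Rm.T@np.linalg.inv(K)@np.array([uv[0],uv[1],1.]); return -Rm.T@t, v/np.linalg.norm(v)
def onz(c,uv,z):
    o,v=ray(c,uv); return o+v*(z-o[2])/v[2]
def tri(c1,u1,c2,u2):
    o1,v1=ray(c1,u1);o2,v2=ray(c2,u2)
    A=np.stack([v1,-v2],1); s=np.linalg.lstsq(A,o2-o1,rcond=None)[0]
    p,q=o1+s[0]*v1,o2+s[1]*v2; return (p+q)/2,np.linalg.norm(p-q)
def proj(c,P):
    Rm,t,K=c; q=K@(Rm@np.asarray(P,float)+t); return q[:2]/q[2]
def shot(n,tag):
    o=ctrl.get_obs(); d=vision.get_image(n); cv2.imwrite(f"pics/{tag}.png",d["img"])
    return d["img"],(wcam(d,o) if n=="wrist" else cam(d)),o
def tool():
    o=ctrl.get_obs(); return o["ee_pos"],R.from_rotvec(o["orientation"]).as_matrix(),o
E
python3 - <<'E'
from h import *
import json
for n in ["top","side"]:
    im,c,o=shot(n,n+"1"); print(n,"cam at",np.round(ray(c,(320,240))[0]))
    hsv=cv2.cvtColor(im,cv2.COLOR_BGR2HSV)
    for nm,lo,hi in [("red",(0,200,90),(5,255,255)),("blue",(105,130,60),(130,255,255))]:
        m=cv2.inRange(hsv,lo,hi); 
        k,l,s,ce=cv2.connectedComponentsWithStats(m)
        for i in range(1,k):
            if s[i,4]>10: print(n,nm,s[i].tolist(),np.round(ce[i],1), np.round(onz(c,ce[i],20 if nm=="blue" else 112),0))
im=cv2.imread("pics/top1.png"); cv2.imwrite("pics/tc1.png",cv2.resize(im[140:340,170:490],None,fx=2.5,fy=2.5,interpolation=cv2.INTER_CUBIC))
im=cv2.imread("pics/side1.png"); cv2.imwrite("pics/sc1.png",cv2.resize(im[170:430,150:420],None,fx=2.3,fy=2.3,interpolation=cv2.INTER_CUBIC))
E
```

```text
top cam at [ 444.   14. 1372.]
top red [491, 148, 18, 12, 63] [499.2 153.6] [ 779. -441.  112.]
top red [514, 158, 18, 7, 51] [523.1 161.3] [ 757. -505.  112.]
top red [228, 265, 4, 4, 11] [229.8 266.8] [473. 293. 112.]
top blue [425, 214, 10, 11, 68] [429.5 218.2] [ 614. -267.   20.]
top blue [424, 235, 8, 6, 12] [426.3 238.7] [ 555. -257.   20.]
top blue [461, 267, 11, 13, 80] [465.3 272.2] [ 458. -366.   20.]
top blue [384, 280, 10, 9, 67] [388.9 284.3] [ 424. -147.   20.]
side cam at [ 172.  918. 1164.]
side red [300, 130, 12, 9, 38] [306.2 134. ] [ 728. -420.  112.]
side red [283, 139, 18, 10, 66] [291.7 144.1] [ 749. -358.  112.]
side red [290, 343, 11, 13, 58] [295.3 350. ] [461. 298. 112.]
side blue [381, 185, 10, 7, 48] [385.  188.6] [ 457. -371.   20.]
side blue [319, 193, 9, 8, 41] [323.  196.4] [ 616. -272.   20.]
side blue [328, 201, 17, 5, 23] [337.9 203. ] [ 566. -261.   20.]
side blue [369, 238, 29, 15, 84] [379.  244.7] [ 406. -146.   20.]
```

View pics/tc1.png

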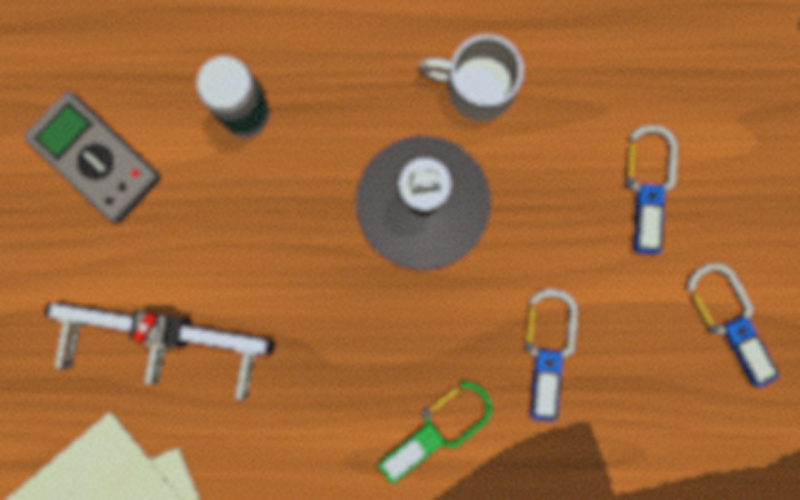

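View pics/sc1.png

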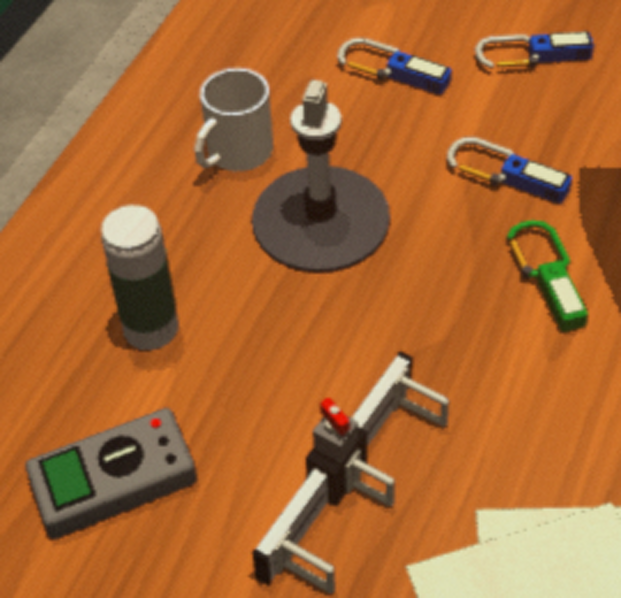

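Candidates in the top view: blue lights at (429,218), (465,272) and (389,284), so all three are present. The green look-alike at (345,312) is excluded, and the red pliers at (510,158) are not the knob. The only T-bar is at (232,270) and the stand is at (340,215). Next I'll work out the tool axes.

```bash
cat >> h.py <<'E'
def want(P,yaw=None):
    """delta in tool axes to TCP P (mm) tool down with tool y-axis yaw (world, rad)"""
    p,Rt,o=tool(); 
    out=Rt.T@(np.asarray(P,float)-p); 
    print("t %.1f tcp"%o["t"],np.round(p,1),"yaw_y %.3f"%np.arctan2(Rt[1,1],Rt[0,1]),"xax",np.round(Rt[:,0],3),"w %.1f"%o["width"],"F",np.round(o["ft_force"],1),"q",np.round(o["qpos"],2))
    print("shift tool mm",np.round(out,1))
    if yaw is not None:
        y=np.array([np.cos(yaw),np.sin(yaw),0]);x=np.array([0,0,-1.]);G=np.stack([x,y,np.cross(x,y)],1)
        print("turn tool rad",np.round(R.from_matrix(Rt.T@G).as_rotvec(),4)); print("shift in wanted axes",np.round(G.T@(np.asarray(P,float)-p),1))
E
python3 - <<'E'
from h import *
want((470,-300,300)); print(np.round(tool()[1],3))
im,c,_=shot("top","top2"); im2,c2,_=shot("side","side2")
# rail ends, stand
for a,b in [((195,265),None),((277,279),None)]: print(onz(c,a,50))
print("stand seat",onz(c,(339.5,213.5),165),onz(c,(339.5,221),0))
for l in [((229.8,266.8),(295.3,350)),((340,210),(288,210))]: print(tri(c,l[0],c2,l[1]))
E
```

```text
t 0.2 tcp [ 222.3 -583.8  222.3] yaw_y -1.207 xax [-0.     0.001 -1.   ] w 88.0 F [-0.3  0.2 -0. ] q [-1.23  0.42  1.63  0.    1.09 -0.02]
shift tool mm [ -77.6 -177.2 -332.5]
[[-0.     0.356 -0.935]
 [ 0.001 -0.935 -0.356]
 [-1.    -0.001 -0.   ]]
[480.44594134 406.60391973  50.        ]
[440.00370329 172.02255436  50.        ]
stand seat [609.94394938  -4.24091278 165.        ] [610.28378579  -6.57358587   0.        ]
(array([468.84908841, 293.64908043, 102.09076346]), np.float64(10.261710001300557))
(array([610.01588472,  -6.19383541, 201.88998286]), np.float64(7.821290899936876))
```

```bash
python3 -m crank '[[[-0.010,-0.016,-0.033],[0,0,0],0.087],[[-0.010,-0.016,-0.033],[0,0,0],0.087],[[-0.010,-0.016,-0.033],[0,0,0],0.087],[[-0.010,-0.016,-0.033],[0,0,0],0.087],[[-0.010,-0.016,-0.033],[0,0,0],0.087],[[-0.010,-0.016,-0.033],[0,0,0],0.087],[[-0.010,-0.016,-0.033],[0,0,0],0.087],[[-0.010,-0.016,-0.033],[0,0,0],0.087]]'
python3 -m crank '[[[0,0,0],[-0.12,0,0],0.087],[[0,0,0],[-0.12,0,0],0.087],[[0,0,0],[-0.12,0,0],0.087],[[0,0,0],[-0.12,0,0],0.087],[[0,0,0],[-0.12,0,0],0.087],[[0,0,0],[-0.12,0,0],0.087],[[0,0,0],[-0.12,0,0],0.087],[[0,0,0],[-0.12,0,0],0.087]]'
python3 -c "
from h import *
want((461,291,300),1.40)"
```

```text
t: 1.02
ee_pos: [424.5, -369.0, 303.3]
orientation: [2.023, 0.372, -2.023]
ft_force: [-0.1, -0.2, 0.1]
width: 86.8
t: 1.68
ee_pos: [423.6, -370.4, 302.7]
orientation: [1.385, 1.085, -1.384]
ft_force: [-0.0, 0.1, 0.8]
width: 87.1
t 1.7 tcp [ 423.6 -370.4  302.7] yaw_y -0.241 xax [ 0.  0. -1.] w 87.1 F [-0.   0.1  0.8] q [-0.74  0.25  1.69  0.    1.2  -0.5 ]
shift tool mm [   2.7 -121.5 -651.2]
turn tool rad [-1.641  0.    -0.   ]
shift in wanted axes [  2.7 658.2 -75.5]
```

```bash
python3 -m crank '[[[0,0,0],[-0.12,0,0],0.087],[[0,0,0],[-0.12,0,0],0.087],[[0,0,0],[-0.12,0,0],0.087],[[0,0,0],[-0.12,0,0],0.087],[[0,0,0],[-0.12,0,0],0.087],[[0,0,0],[-0.12,0,0],0.087],[[0,0,0],[-0.12,0,0],0.087],[[0,0,0],[-0.12,0,0],0.087]]'
python3 -m crank '[[[0,0,0],[-0.12,0,0],0.087],[[0,0,0],[-0.12,0,0],0.087],[[0,0,0],[-0.12,0,0],0.087],[[0,0,0],[-0.12,0,0],0.087],[[0,0,0],[-0.12,0,0],0.087],[[0,0,0],[-0.081,0,0],0.087],[[0,0.03,0],[0,0,0],0.087],[[0,0.04,0],[0,0,0],0.087]]'
python3 -m crank '[[[0,0.04,-0.006],[0,0,0],0.087],[[0,0.04,-0.006],[0,0,0],0.087],[[0,0.04,-0.006],[0,0,0],0.087],[[0,0.04,-0.006],[0,0,0],0.087],[[0,0.04,-0.006],[0,0,0],0.087],[[0,0.04,-0.006],[0,0,0],0.087],[[0,0.04,-0.006],[0,0,0],0.087],[[0,0.04,-0.006],[0,0,0],0.087]]'
python3 -m crank '[[[0,0.04,-0.006],[0,0,0],0.087],[[0,0.04,-0.006],[0,0,0],0.087],[[0,0.04,-0.006],[0,0,0],0.087],[[0,0.04,-0.006],[0,0,0],0.087],[[0,0.04,-0.004],[0,0,0],0.087],[[0,0.04,0],[0,0,0],0.087],[[0,0.03,0],[0,0,0],0.087],[[0,0,0],[0,0,0],0.087]]'
python3 -c "
from h import *
want((461,291,300),1.40)
shot('wrist','w1')"
```

```text
t: 2.35
ee_pos: [423.6, -370.5, 302.7]
orientation: [0.665, 1.466, -0.665]
ft_force: [0.7, -0.3, 1.0]
width: 87.0
t: 3.02
ee_pos: [435.8, -302.7, 302.5]
orientation: [0.141, 1.566, -0.142]
ft_force: [1.5, 0.1, 0.0]
width: 87.4
t: 3.68
ee_pos: [444.6, 23.7, 303.0]
orientation: [0.139, 1.565, -0.139]
ft_force: [0.8, 0.2, -0.3]
width: 86.9
t: 4.35
ee_pos: [465.5, 297.5, 302.7]
orientation: [0.138, 1.566, -0.134]
ft_force: [-0.1, -0.4, 0.2]
width: 87.0
t 4.3 tcp [465.5 297.5 302.7] yaw_y 1.398 xax [ 0.001  0.002 -1.   ] w 87.0 F [-0.1 -0.4  0.2] q [ 0.55  0.23  1.71  0.    1.2  -0.85]
shift tool mm [ 2.7 -7.1 -3.3]
turn tool rad [-0.0024  0.0007 -0.0022]
shift in wanted axes [ 2.7 -7.1 -3.3]
```

View pics/w1.png

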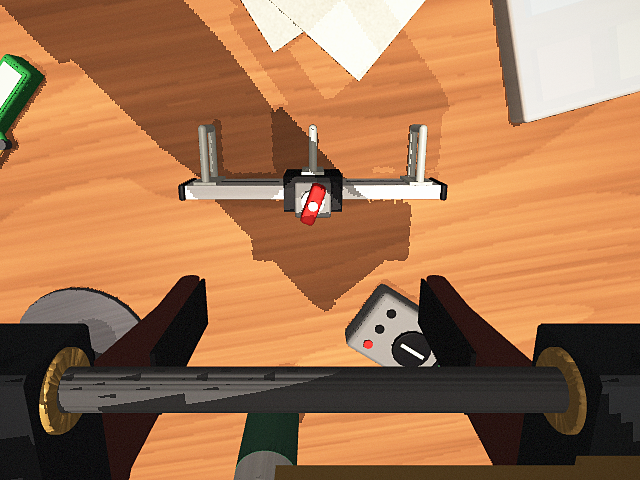

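The bar is in view with its rail from (181,189) to (446,189), the hub at (313,190) and the red knob at (313,204). I'll measure it by casting rays onto the known heights.

```bash
python3 - <<'E'
from h import *
im=cv2.imread("pics/w1.png"); cv2.imwrite("pics/w1c.png",cv2.resize(im[110:240,165:465],None,fx=2.6,fy=2.6,interpolation=cv2.INTER_CUBIC))
o=ctrl.get_obs(); d=vision.get_image("wrist"); c=wcam(d,o); im=d["img"]
hsv=cv2.cvtColor(im,cv2.COLOR_BGR2HSV)
m=cv2.inRange(hsv,(0,180,80),(6,255,255))|cv2.inRange(hsv,(174,180,80),(180,255,255)); m[230:]=0;m[:150]=0;m[:,:250]=0;m[:,380:]=0
pts=cv2.findNonZero(m); r=cv2.minAreaRect(pts); print("knob",r)
b=cv2.boxPoints(r); print(np.round([onz(c,q,119) for q in b],1)); print("centre",onz(c,r[0],117))
for uv in [(180,181),(447,181),(180,199),(447,199)]:
    print(uv,np.round(onz(c,uv,50),1))
E
```

```text
knob ((316.39654541015625, 204.25860595703125), (15.0413236618042, 42.52423095703125), 21.801410675048828)
[[471.5 284.  119. ]
 [441.5 302.4 119. ]
 [447.9 312.8 119. ]
 [478.1 294.6 119. ]]
centre [459.95681681 298.49430078 117.        ]
(180, 181) [427.7 170.8  50. ]
(447, 181) [472.2 424.9  50. ]
(180, 199) [444.8 166.4  50. ]
(447, 199) [489.8 423.3  50. ]
```

View pics/w1c.png

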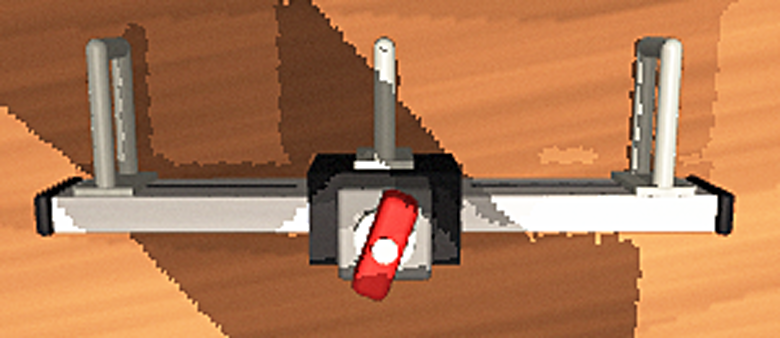

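```bash
python3 - <<'E'
from h import *
o=ctrl.get_obs(); d=vision.get_image("wrist"); c=wcam(d,o)
a=onz(c,(179.2,191.8),50);b=onz(c,(447,191.8),50); print(a,b,np.linalg.norm(a-b),(a+b)/2,np.arctan2(*(b-a)[1::-1])-np.pi/2)
print("knob axis",onz(c,(313.1,206.2),119))
for uv in [(165+340/2.6,110+265/2.6),(165+431/2.6,110+265/2.6)]: print("neck back corner",onz(c,uv,92))
print("eye tops", onz(c,(165+100/2.6,110+45/2.6),49),onz(c,(165+384/2.6,110+45/2.6),49),onz(c,(165+670/2.6,110+45/2.6),49))
want((461,296,180),1.398)
E
```

```text
[437.12926261 165.55033453  50.        ] [482.35154019 421.9928655   50.        ] 260.39935883065704 [459.7404014  293.77160002  50.        ] -0.17455009649358333
knob axis [460.19996982 293.78897871 119.        ]
neck back corner [467.92595345 276.849677    92.        ]
neck back corner [473.29991637 307.33883017  92.        ]
eye tops [382.00027072 203.14425509  49.        ] [399.81533408 304.01774468  49.        ] [417.74041918 405.51420574  49.        ]
t 4.5 tcp [464.4 292.3 302.3] yaw_y 1.395 xax [-0.001 -0.001 -1.   ] w 87.2 F [ 0.7 -0.4  0.4] q [ 0.54  0.23  1.72 -0.    1.2  -0.85]
shift tool mm [122.3   3.2  -3.9]
turn tool rad [-0.0031 -0.0007  0.001 ]
shift in wanted axes [122.3   3.1  -4. ]
```

The arm was still settling in that picture, so I'll measure again on a settled frame.

```bash
python3 - <<'E'
from h import *
im,c,o=shot("wrist","w2"); print(o["ee_pos"])
cv2.imwrite("pics/w2c.png",cv2.resize(im[110:240,165:465],None,fx=2.6,fy=2.6,interpolation=cv2.INTER_CUBIC))
print(ctrl.get_obs()["ee_pos"])
E
```

```text
[464.39129096 292.25823034 302.29280706]
[464.4412466  291.69072382 302.4287657 ]
```

View pics/w2c.png

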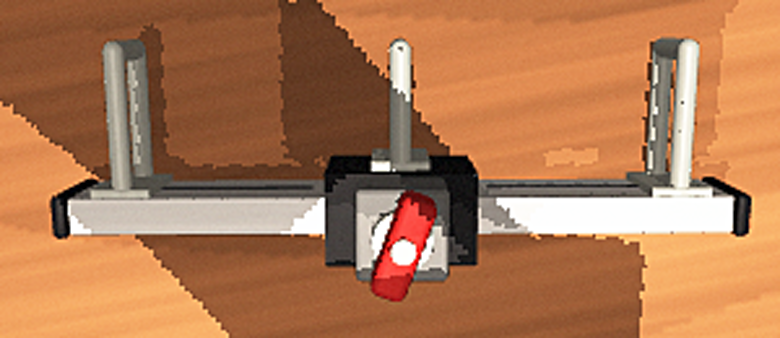

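```bash
python3 - <<'E'
from h import *
im,c,o=shot("wrist","w2b"); f=lambda x,y,z:onz(c,(165+x/2.6,110+y/2.6),z)
a=f(53,214.5,50);b=f(750,214,50); print(a,b,np.linalg.norm(a-b),(a+b)/2,np.arctan2(*(b-a)[1::-1])-np.pi/2)
print("knob",f(402,252,119)); print("neck back",f(357,279,92),f(447,279,92))
e=[f(118,45,49),f(400,45,49),f(684,45,49)]; print("eyes",e,np.arctan2(*(e[2]-e[0])[1::-1])-np.pi/2)
hsv=cv2.cvtColor(im,cv2.COLOR_BGR2HSV)
m=cv2.inRange(hsv,(0,180,80),(6,255,255))|cv2.inRange(hsv,(174,180,80),(180,255,255)); m[240:]=0;m[:150]=0;m[:,:250]=0;m[:,380:]=0
r=cv2.minAreaRect(cv2.findNonZero(m)); q=cv2.boxPoints(r); q=np.array([onz(c,x,117)[:2] for x in q]); print("wing",q.mean(0)); 
v=[q[1]-q[0],q[2]-q[1]]; v=max(v,key=np.linalg.norm); print("wing yaw",np.arctan2(v[1],v[0]), np.linalg.norm(v))
E
```

```text
[438.53871057 169.71079567  50.        ] [484.26881685 426.54509406  50.        ] 260.87372318797355 [461.40376371 298.12794486  50.        ] -0.17620636141174595
knob [461.73589901 297.34127616 119.        ]
neck back [473.71095416 280.03973135  92.        ] [479.11769143 310.29722524  92.        ]
eyes [array([382.89157247, 208.09541415,  49.        ]), array([400.82760293, 308.25817674,  49.        ]), array([418.87522599, 409.04412202,  49.        ])] -0.1771908620338185
wing [460.16093883 298.33308593]
wing yaw 2.605780874666826 35.293062386997185
```

```bash
python3 - <<'E'
from h import *
want((461.5,297.8,66),1.395)
E
```

```text
t 4.6 tcp [464.6 291.4 302.6] yaw_y 1.393 xax [-0.    -0.001 -1.   ] w 87.0 F [-0.1  0.3 -0.3] q [ 0.54  0.22  1.72 -0.    1.2  -0.85]
shift tool mm [236.6   5.9  -4.1]
turn tool rad [-0.0019 -0.0004  0.0006]
shift in wanted axes [236.6   5.7  -4.1]
```

```bash
python3 -m crank '[[[0.03,0.003,-0.002],[0,0,0],0.087],[[0.03,0.003,-0.002],[0,0,0],0.087],[[0.03,0,0],[0,0,0],0.087],[[0.03,0,0],[0,0,0],0.087],[[0.03,0,0],[0,0,0],0.087],[[0.02,0,0],[0,0,0],0.087],[[0,0,0],[0,0,0],0.087],[[0,0,0],[0,0,0],0.087]]'
python3 -c "
from h import *
want((461.5,297.8,66),1.395)
shot('wrist','w3')"
```

```text
t: 5.27
ee_pos: [461.7, 297.9, 132.4]
orientation: [0.139, 1.568, -0.141]
ft_force: [-0.5, 0.9, 0.9]
width: 86.8
t 5.3 tcp [461.7 297.9 132.4] yaw_y 1.392 xax [-0.002 -0.001 -1.   ] w 86.8 F [-0.5  0.9  0.9] q [ 0.55  0.44  1.86 -0.    0.85 -0.84]
shift tool mm [66.4 -0.  -0.1]
turn tool rad [-0.0025 -0.0015  0.0014]
shift in wanted axes [66.4 -0.1 -0.2]
```

View pics/w3.png

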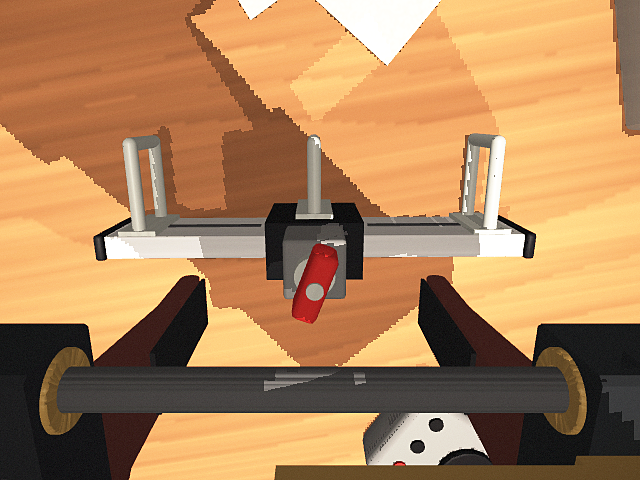

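```bash
python3 -c "
from h import *
im,c,o=shot('wrist','w3b'); print(onz(c,(315,291),119), onz(c,(95,247),50),onz(c,(534,247),50))"
python3 -m crank '[[[0.025,0,0],[0,0,0],0.087],[[0.025,0,0],[0,0,0],0.087],[[0.016,0,0],[0,0,0],0.087],[[0,0,0],[0,0,0],0.087],[[0,0,0],[0,0,0],0.02],[[0,0,0],[0,0,0],0.02],[[0,0,0],[0,0,0],0.02],[[0,0,0],[0,0,0],0.02]]'
python3 -m crank '[[[0,0,0],[0,0,0],0.02],[[0,0,0],[0,0,0],0.02],[[0,0,0],[0,0,0],0.02],[[0,0,0],[0,0,0],0.02],[[-0.01,0,0],[0,0,0],0.02],[[-0.01,0,0],[0,0,0],0.02],[[0,0,0],[0,0,0],0.02],[[0,0,0],[0,0,0],0.02]]'
python3 -c "
from h import *
want((461.5,297.8,66),1.395)
shot('wrist','w4')"
```

```text
[462.69498479 299.27574565 119.        ] [440.12659988 170.42150696  50.        ] [486.48667505 427.94967567  50.        ]
t: 6.03
ee_pos: [462.9, 299.7, 68.2]
orientation: [0.14, 1.564, -0.138]
ft_force: [-0.3, -0.4, -0.6]
width: 64.1
t: 6.7
ee_pos: [462.1, 299.3, 87.2]
orientation: [0.139, 1.566, -0.138]
ft_force: [0.1, 0.1, -7.9]
width: 31.8
t 6.7 tcp [462.1 299.3  87.2] yaw_y 1.394 xax [ 0.001  0.    -1.   ] w 31.8 F [ 0.1  0.1 -7.9] q [ 0.55  0.51  1.88  0.    0.75 -0.84]
shift tool mm [21.2 -1.5 -0.3]
turn tool rad [-0.001   0.0006 -0.0005]
shift in wanted axes [21.2 -1.5 -0.3]
```

View pics/w4.png

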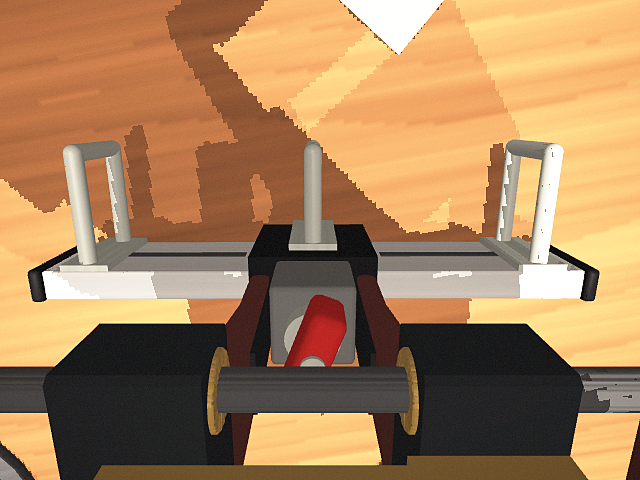

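The grip reads 31.8 mm and 7.9 N of weight, so the bar is held. I'll raise it and go beyond the stand to see the spigot.

```bash
python3 -m crank '[[[-0.036,0,0],[0,0,0],0.02],[[-0.036,0,0],[0,0,0],0.02],[[-0.036,0,0],[0,0,0],0.02],[[-0.036,0,0],[0,0,0],0.02],[[-0.036,0,0],[0,0,0],0.02],[[-0.036,0,0],[0,0,0],0.02],[[-0.036,0,0],[-0.088,0,0],0.02],[[0,0,0],[-0.088,0,0],0.02]]'
python3 -m crank '[[[0,-0.033,0.027],[0,0,0],0.02],[[0,-0.033,0.027],[0,0,0],0.02],[[0,-0.033,0.027],[0,0,0],0.02],[[0,-0.033,0.027],[0,0,0],0.02],[[0,-0.033,0.027],[0,0,0],0.02],[[0,-0.033,0.027],[0,0,0],0.02],[[0,-0.033,0.027],[0,0,0],0.02],[[0,-0.033,0.027],[0,0,0],0.02]]'
python3 -m crank '[[[0,-0.033,0.027],[0,0,0],0.02],[[0,-0.01,0],[0,0,0],0.02],[[0,0,0],[0,0,0],0.02],[[0,0,0],[0,0,0],0.02],[[0,0,0],[0,0,0],0.02],[[0,0,0],[0,0,0],0.02],[[0,0,0],[0,0,0],0.02],[[0,0,0],[0,0,0],0.02]]'
python3 -c "
from h import *
want((705,0,340),1.57)
shot('wrist','w5')"
```

```text
t: 7.42
ee_pos: [464.5, 300.8, 346.0]
orientation: [0.002, 1.561, 0.007]
ft_force: [1.8, 0.5, -6.9]
width: 32.3
t: 8.08
ee_pos: [673.0, 39.1, 337.2]
orientation: [0.001, 1.573, -0.001]
ft_force: [0.8, 0.9, -8.3]
width: 31.9
t: 8.75
ee_pos: [698.9, -0.2, 338.9]
orientation: [-0.0, 1.571, 0.001]
ft_force: [0.2, 0.1, -7.2]
width: 31.9
t 8.8 tcp [ 6.989e+02 -2.000e-01  3.389e+02] yaw_y 1.571 xax [ 0.  0. -1.] w 31.9 F [ 0.2  0.1 -7.2] q [-0.02  0.44  1.33  0.    1.37 -1.59]
shift tool mm [-1.1  0.2  6.1]
turn tool rad [ 0.0014  0.0001 -0.0001]
shift in wanted axes [-1.1  0.2  6.1]
```

View pics/w5.png

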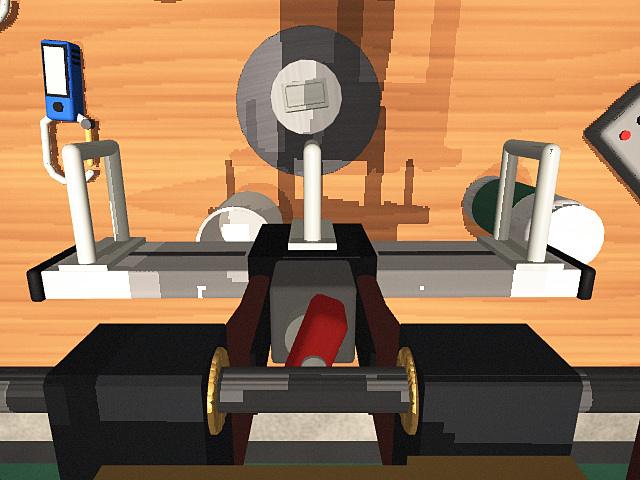

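The stand is at (308,98) with the spigot on its shoulder turned slightly. I'll crop closer.

```bash
python3 - <<'E'
from h import *
im,c,o=shot("wrist","w6")
cv2.imwrite("pics/w6c.png",cv2.resize(im[50:145,260:360],None,fx=6,fy=6,interpolation=cv2.INTER_CUBIC))
print(o["ee_pos"],proj(c,(610,-5,165)),proj(c,(610,-5,208)))
E
```

```text
[ 6.98988971e+02 -3.51768426e-01  3.38920369e+02] [306.66234491  96.74170456] [305.74994402  93.4757029 ]
```

View pics/w6c.png

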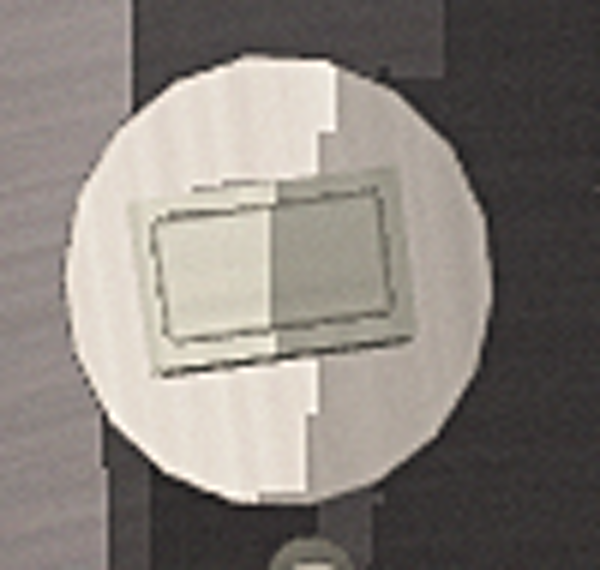

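```bash
python3 - <<'E'
from h import *
im,c,o=shot("wrist","w6b")
f=lambda x,y,z:onz(c,(260+x/6-.4,50+y/6-.4),z)
for nm,q,z in [("inner",[(152,217),(378,188),(393,313),(172,340)],208),("outer",[(130,203),(395,168),(415,340),(160,375)],204)]:
    P=np.array([f(*a,z)[:2] for a in q]); print(nm,P.mean(0),"len",np.linalg.norm(P[1]-P[0]),np.linalg.norm(P[2]-P[3]),np.linalg.norm(P[2]-P[1]),np.linalg.norm(P[3]-P[0]))
    e=(P[1]-P[0])+(P[2]-P[3]); g=(P[3]-P[0])+(P[2]-P[1]); print(" yaw from long",np.arctan2(e[1],e[0])-np.pi/2, "short",np.arctan2(g[1],g[0]))
print("shoulder",f(279.5,279,165),"w",f(67,279,165)-f(492,279,165),f(279,55,165)-f(279,503,165))
E
```

```text
inner [610.22628046  -5.5298897 ] len 24.440194329285905 24.171492428224713 12.905188490935128 12.807688163298728
 yaw from long 0.11830550979662946 short 0.1429843758747042
outer [610.77974257  -5.46591187] len 29.015887585203316 28.40941567037444 18.008982514821803 18.223047623765357
 yaw from long 0.12720017322437815 short 0.14726881182125726
shoulder [609.60587215  -5.5358264  165.        ] w [-7.33119239e-03 -5.27026942e+01  0.00000000e+00] [-52.91566719   0.2134717    0.        ]
```

```bash
python3 - <<'E'
from h import *
im,_,_=shot("wrist","w7"); d=vision.get_image("wrist"); H=np.linalg.inv(np.array(d["hand_eye"])); K=np.array(d["mtx"])
cv2.imwrite("pics/w7c.png",cv2.resize(im[130:330,20:330],None,fx=2.5,fy=2.5,interpolation=cv2.INTER_CUBIC))
def pp(b,oz,h):
    p=H@np.array([h-b[2],b[1],b[0]+oz,1]); q=K@p[:3]; return np.round(q[:2]/q[2],1)
for h in (66,68,70):
  for oz in (-2,0,2):
    print(h,oz,"fronttop",pp((-7,-100,50),oz,h)[1],"backtop",pp((7,-100,50),oz,h)[1],"bottom",pp((-7,-100,0),oz,h)[1],"limb2top",pp((-60,0,49),oz,h)[1],"capL",pp((0,-127,50),oz,h)[0],"necktop front",pp((-16,0,92),oz,h)[1],"limb1",pp((-60,-105,49),oz,h))
E
```

```text
66 -2 fronttop 270.8 backtop 300.4 bottom 239.7 limb2top 147.3 capL 25.9 necktop front 288.2 limb1 [ 55.5 147.4]
66 0 fronttop 275.1 backtop 304.5 bottom 243.2 limb2top 152.3 capL 26.7 necktop front 293.7 limb1 [ 56.3 152.4]
66 2 fronttop 279.4 backtop 308.6 bottom 246.7 limb2top 157.3 capL 27.5 necktop front 299.2 limb1 [ 57.  157.3]
68 -2 fronttop 269.3 backtop 298.5 bottom 238.7 limb2top 147.0 capL 28.8 necktop front 286.0 limb1 [ 58.3 147.1]
68 0 fronttop 273.5 backtop 302.6 bottom 242.2 limb2top 152.0 capL 29.6 necktop front 291.4 limb1 [ 59.1 152. ]
68 2 fronttop 277.7 backtop 306.7 bottom 245.6 limb2top 156.9 capL 30.3 necktop front 296.8 limb1 [ 59.8 156.9]
70 -2 fronttop 267.7 backtop 296.8 bottom 237.8 limb2top 146.7 capL 31.6 necktop front 283.8 limb1 [ 61.1 146.8]
70 0 fronttop 272.0 backtop 300.8 bottom 241.2 limb2top 151.6 capL 32.4 necktop front 289.2 limb1 [ 61.8 151.6]
70 2 fronttop 276.1 backtop 304.9 bottom 244.6 limb2top 156.4 capL 33.1 necktop front 294.5 limb1 [ 62.5 156.5]
```

View pics/w7c.png

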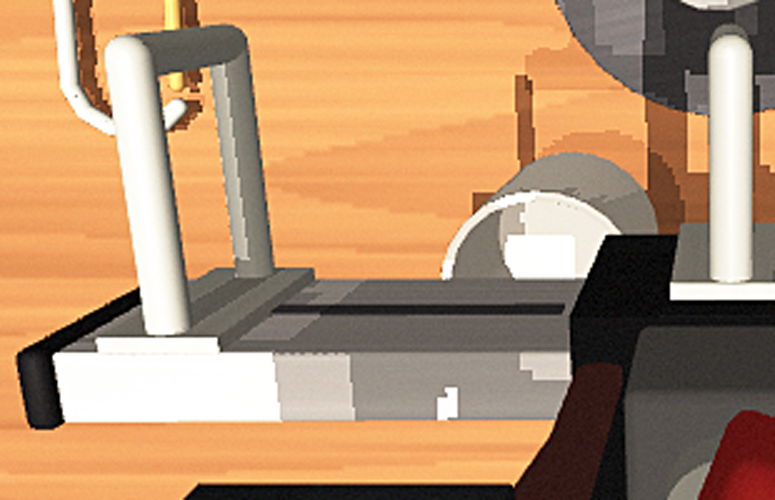

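```bash
python3 -m crank '[[[0,0,0],[-0.065,0,0],0.02],[[0,0,0],[-0.065,0,0],0.02],[[0,0,-0.02],[0,0,0],0.02],[[0,0,-0.03],[0,0,0],0.02],[[0,0,-0.03],[0,0,0],0.02],[[0,0,0],[0,0,0],0.02],[[0,0,0],[0,0,0],0.02],[[0,0,0],[0,0,0],0.02]]'
python3 -c "
from h import *
want((611.8,-5.3,300),1.70)"
```

```text
t: 9.67
ee_pos: [620.5, -11.6, 339.5]
orientation: [-0.101, 1.566, 0.101]
ft_force: [-0.1, -0.8, -7.0]
width: 31.9
t 9.7 tcp [620.5 -11.6 339.5] yaw_y 1.700 xax [ 0.002  0.    -1.   ] w 31.9 F [-0.1 -0.8 -7. ] q [-0.04  0.31  1.52  0.    1.31 -1.74]
shift tool mm [39.5  7.3 -7.9]
turn tool rad [-0.0002  0.0021  0.0003]
shift in wanted axes [39.5  7.3 -7.8]
```

```bash
python3 -m crank '[[[0.01,0.0073,-0.0078],[0,0,0],0.02],[[0.02,0,0],[0,0,0],0.02],[[0.01,0,0],[0,0,0],0.02],[[0,0,0],[0,0,0],0.02],[[0,0,0],[0,0,0],0.02],[[0,0,0],[0,0,0],0.02],[[0,0,0],[0,0,0],0.02],[[0,0,0],[0,0,0],0.02]]'
python3 -c "
from h import *
want((611.8,-5.3,233),1.70)
im,c,o=shot('wrist','w8')
im,c,o=shot('side','s8'); cv2.imwrite('pics/s8c.png',cv2.resize(im[100:300,180:420],None,fx=3,fy=3,interpolation=cv2.INTER_CUBIC))
want((611.8,-5.3,233),1.70)"
```

```text
t: 10.33
ee_pos: [611.9, -5.4, 299.6]
orientation: [-0.101, 1.567, 0.101]
ft_force: [0.2, 0.4, -7.9]
width: 32.0
t 10.3 tcp [611.9  -5.4 299.6] yaw_y 1.700 xax [ 0.002 -0.    -1.   ] w 32.0 F [ 0.2  0.4 -7.9] q [-0.03  0.33  1.59  0.    1.23 -1.73]
shift tool mm [66.6  0.1 -0.2]
turn tool rad [-0.0001  0.0016  0.0003]
shift in wanted axes [66.6  0.1 -0.1]
t 10.4 tcp [611.5  -5.4 299.3] yaw_y 1.700 xax [ 0.001 -0.    -1.   ] w 32.0 F [ 0.2  0.3 -7.3] q [-0.03  0.33  1.59  0.    1.23 -1.73]
shift tool mm [66.3  0.1  0.2]
turn tool rad [-0.0001  0.0011  0.0002]
shift in wanted axes [66.3  0.1  0.3]
```

View pics/s8c.png

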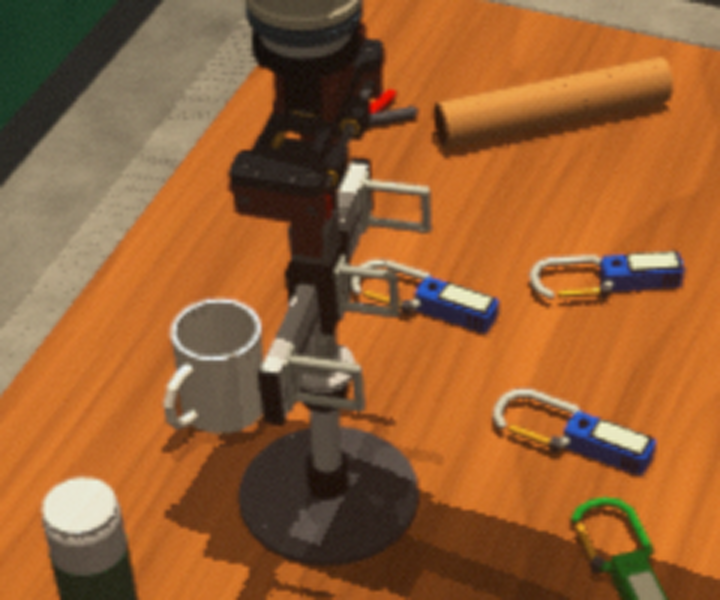

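The bar is aligned above the spigot, so I'll descend in small steps and watch the force.

```bash
python3 -m crank '[[[0.006,0,0],[0,0,0],0.02],[[0.006,0,0],[0,0,0],0.02],[[0.006,0,0],[0,0,0],0.02],[[0.005,0,0],[0,0,0],0.02],[[0.005,0,0],[0,0,0],0.02],[[0,0,0],[0,0,0],0.02],[[0,0,0],[0,0,0],0.02],[[0,0,0],[0,0,0],0.02]]'
python3 -c "
from h import *
want((611.8,-5.3,233),1.70)"
```

```text
t: 11.1
ee_pos: [614.7, -5.1, 276.5]
orientation: [-0.102, 1.558, 0.101]
ft_force: [-3.6, 0.8, 21.4]
width: 31.8
t 11.1 tcp [614.7  -5.1 276.5] yaw_y 1.700 xax [ 0.011  0.    -1.   ] w 31.8 F [-3.6  0.8 21.4] q [-0.03  0.35  1.61  0.    1.17 -1.73]
shift tool mm [43.5  0.3 -3.3]
turn tool rad [-0.0001  0.0105  0.0011]
shift in wanted axes [43.5  0.2 -2.9]
```

```bash
python3 -c "
from h import *
print(ctrl.get_obs()['moment'])"
python3 -m crank '[[[-0.005,0,0],[0,0,0],0.02],[[0,0,0],[0,0,0],0.02],[[0,0,0],[0,0,0],0.02],[[0,0,0],[0,0,0],0.02],[[0,0,0],[0,0,0],0.02],[[0,0,0],[0,0,0],0.02],[[0,0,0],[0,0,0],0.02],[[0,0,0],[0,0,0],0.02]]'
python3 -c "
from h import *
print(ctrl.get_obs()['moment'])
want((611.8,-5.3,233),1.70)
im,c,o=shot('wrist','w9')"
```

```text
[ 0.34343775  0.41659274 -0.02020155]
t: 11.77
ee_pos: [612.2, -5.3, 276.6]
orientation: [-0.102, 1.566, 0.101]
ft_force: [2.1, 0.9, 6.5]
width: 31.7
[ 0.29142793 -0.86086239 -0.05487875]
t 11.8 tcp [612.2  -5.3 276.6] yaw_y 1.700 xax [ 0.003  0.    -1.   ] w 31.7 F [2.1 0.9 6.5] q [-0.03  0.35  1.61  0.    1.18 -1.73]
shift tool mm [43.6  0.1 -0.6]
turn tool rad [0.     0.0026 0.0003]
shift in wanted axes [43.6  0.  -0.4]
```

View pics/w9.png

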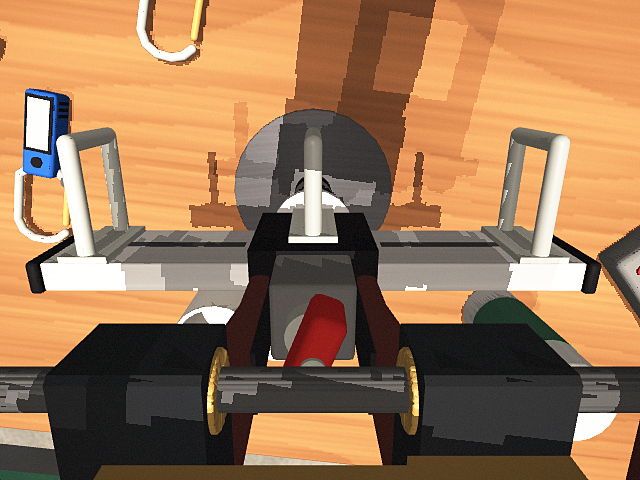

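```bash
python3 - <<'E'
from h import *
im,_,_=shot("wrist","w10")
cv2.imwrite("pics/w10c.png",cv2.resize(im[110:310,20:330],None,fx=2.5,fy=2.5,interpolation=cv2.INTER_CUBIC))
im,_,_=shot("side","s10"); cv2.imwrite("pics/s10c.png",cv2.resize(im[150:290,230:350],None,fx=5,fy=5,interpolation=cv2.INTER_CUBIC)[:600])
E
```

```text
(no output)
```

View pics/w10c.png

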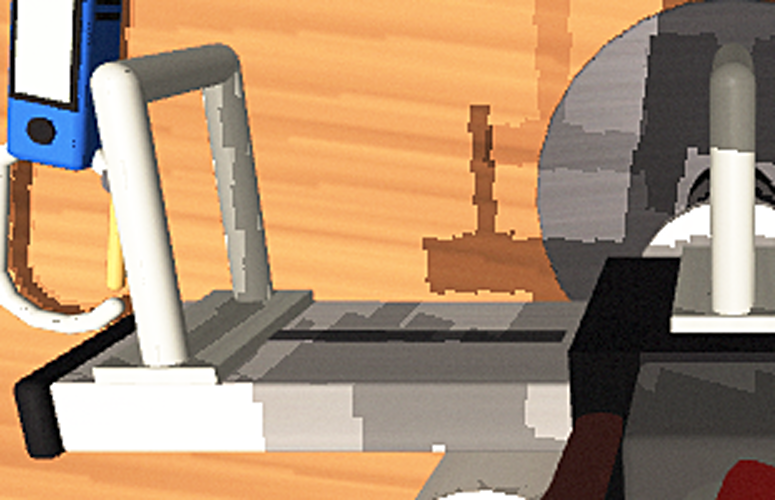

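View pics/s10c.png

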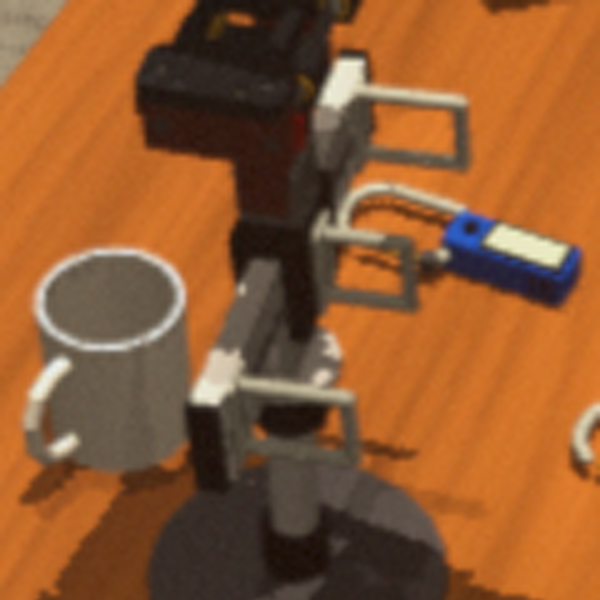

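```bash
python3 -m crank '[[[-0.01,0,0],[0,0,0],0.02],[[-0.01,0,0],[0,0,0],0.02],[[0,0,0],[0,0,0],0.02],[[0,0,0],[0,0,0],0.02],[[0,0,0],[0,0,0],0.02],[[0,0,0],[0,0,0],0.02],[[0,0,0],[0,0,0],0.02],[[0,0,0],[0,0,0],0.02]]'
python3 - <<'E'
from h import *
want((611.8,-5.3,233),1.70); print(ctrl.get_obs()["moment"])
im,_,_=shot("wrist","w11")
cv2.imwrite("pics/w11c.png",cv2.resize(im[110:310,20:330],None,fx=2.5,fy=2.5,interpolation=cv2.INTER_CUBIC))
im,_,_=shot("side","s11"); cv2.imwrite("pics/s11c.png",cv2.resize(im[150:290,230:350],None,fx=5,fy=5,interpolation=cv2.INTER_CUBIC)[:600])
E
```

```text
t: 12.58
ee_pos: [610.9, -5.3, 295.2]
orientation: [-0.101, 1.569, 0.102]
ft_force: [-0.2, -0.3, -7.5]
width: 32.2
t 12.6 tcp [610.9  -5.3 295.2] yaw_y 1.700 xax [-0.001  0.    -1.   ] w 32.2 F [-0.2 -0.3 -7.5] q [-0.03  0.33  1.59 -0.    1.22 -1.73]
shift tool mm [62.2 -0.1  1. ]
turn tool rad [ 0.     -0.001  -0.0002]
shift in wanted axes [62.2 -0.1  0.9]
[ 0.0859669  -0.16053765  0.01169645]
```

View pics/w11c.png

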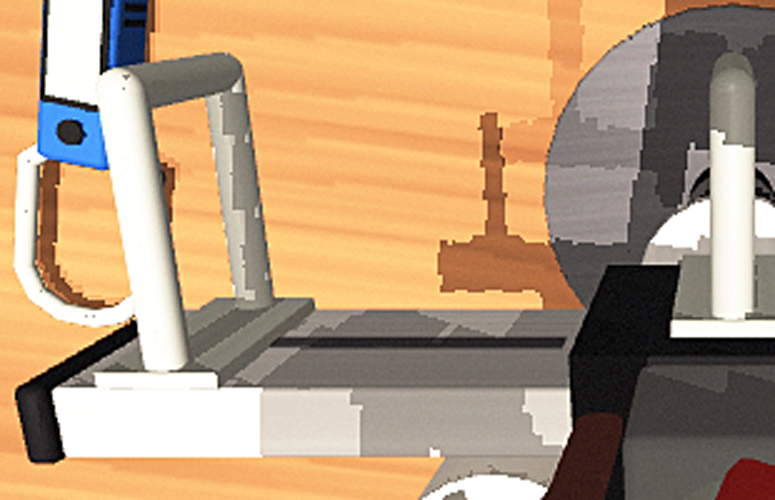

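View pics/s11c.png

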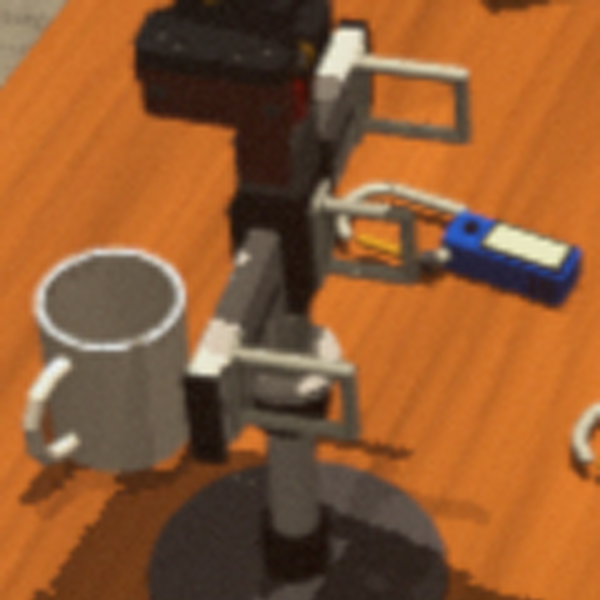

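```bash
python3 - <<'E'
from h import *
from scipy.optimize import least_squares
d=vision.get_image("wrist"); H=np.linalg.inv(np.array(d["hand_eye"])); K=np.array(d["mtx"])
def row(b,oz,h,th):
    # bar pitched th about y about grip point (bar z=h+19); positive lifts -x side
    x,y,z=b; z0=h+19; dx,dz=x,z-z0; X=np.cos(th)*dx+np.sin(th)*dz; Z=-np.sin(th)*dx+np.cos(th)*dz
    p=H@np.array([h-(Z+z0),y,X+oz,1]); q=K@p[:3]; return (q/q[2])[1]
B=[(-7,-60,50),(7,-60,50),(-7,-60,0),(-60,0,49)]
o=np.array([270.4,298,241.2,144]); n=np.array([265.2,293,234,132])
f0=lambda p:[row(b,p[0],p[1],0)+(p[2] if i==3 else 0)-o[i] for i,b in enumerate(B)]
s0=least_squares(f0,[0,68,0]); print(s0.x,s0.fun)
f=lambda p:[row(b,p[0],s0.x[1],p[1])+(s0.x[2] if i==3 else 0)-n[i] for i,b in enumerate(B)]
s=least_squares(f,[0,0]); print(s.x,s.fun)
f=lambda p:[row(b,p[0],p[2],p[1])+(s0.x[2] if i==3 else 0)-n[i] for i,b in enumerate(B)]
s=least_squares(f,[0,0,68]); print(s.x,s.fun)
E
```

```text
[  2.65526188  79.37411213 -12.17771971] [ 3.77150424e-02 -1.97820616e-02 -2.26576816e-02 -1.98951966e-13]
[-0.62130713  0.00875714] [-2.16604431 -2.251625    0.35953404  3.50834561]
[-2.25278735e+00  1.78611235e-02  7.14918584e+01] [-0.49147578  0.43160358 -0.05436962  0.10391555]
```

```bash
python3 - <<'E'
from h import *
from scipy.optimize import least_squares
d=vision.get_image("wrist"); H=np.linalg.inv(np.array(d["hand_eye"])); K=np.array(d["mtx"])
def px(b,oz,h,th):
    x,y,z=b; z0=h+19; dx,dz=x,z-z0; X=np.cos(th)*dx+np.sin(th)*dz; Z=-np.sin(th)*dx+np.cos(th)*dz
    p=H@np.array([h-(Z+z0),y,X+oz,1]); q=K@p[:3]; return (q/q[2])
B=[(-7,-60,50),(7,-60,50),(-7,-60,0),(-60,0,49)]
for nm,n in [("orig",[270.4,298,241.2,144]),("contact",[262.8,290.4,230.8,128]),("now",[265.2,293,234,132])]:
  for h in (67,69):
    f=lambda p:[px(b,p[0],h,p[1])[1]+(-4 if i==3 else 0)-n[i] for i,b in enumerate(B)]
    s=least_squares(f,[0,0]); print(nm,h,s.x,s.fun)
    sol=s.x
    # widths: eye1-eye3 limb bottoms col, cap col
    print("   cap col",px((0,-127,50),sol[0],h,sol[1])[0])
E
```

```text
orig 67 [-2.73714275 -0.02072567] [-0.42388363  1.64814113 -0.19165995 -0.87492987]
   cap col 26.91028461205641
orig 69 [-2.34255235 -0.02280936] [-0.8697873   0.91763196 -0.11549384  0.06876004]
   cap col 29.971354823142065
contact 67 [-6.72277945e+00  1.26632413e-03] [-3.02270403e+00 -8.11366293e-01 -3.25142567e-03  3.27697013e+00]
   cap col 25.024421125904585
contact 69 [-6.33377516e+00 -7.34521691e-04] [-3.4751904  -1.54999352  0.0623085   4.2427871 ]
   cap col 28.108291907523466
now 67 [-5.71457722 -0.00829265] [-2.538678   -0.53209306 -0.01810768  2.64784479]
   cap col 25.562195865405773
now 69 [-5.32858745 -0.01028313] [-2.98698784 -1.26722436  0.04680552  3.60932118]
   cap col 28.639605491168826
```

```bash
python3 -m crank '[[[0.004,0,0.0028],[0,0,0],0.02],[[0.005,0,0],[0,0,0],0.02],[[0.005,0,0],[0,0,0],0.02],[[0.004,0,0],[0,0,0],0.02],[[0.004,0,0],[0,0,0],0.02],[[0,0,0],[0,0,0],0.02],[[0,0,0],[0,0,0],0.02],[[0,0,0],[0,0,0],0.02]]'
python3 -c "
from h import *
want((613.7,-5.1,233),1.70);print(ctrl.get_obs()['moment'])"
```

```text
t: 13.45
ee_pos: [614.1, -5.0, 273.8]
orientation: [-0.101, 1.568, 0.101]
ft_force: [-0.7, -0.7, -8.0]
width: 31.9
t 13.4 tcp [614.1  -5.  273.8] yaw_y 1.700 xax [ 0. -0. -1.] w 31.9 F [-0.7 -0.7 -8. ] q [-0.03  0.35  1.61 -0.    1.18 -1.73]
shift tool mm [40.8 -0.1 -0.4]
turn tool rad [0.     0.0003 0.    ]
shift in wanted axes [40.8 -0.1 -0.4]
[ 0.06187359 -0.12676597 -0.00495602]
```

No contact at a height where it touched before, so it's entering. I'll continue slowly.

```bash
python3 -m crank '[[[0.002,0,0],[0,0,0],0.02],[[0.002,0,0],[0,0,0],0.02],[[0.002,0,0],[0,0,0],0.02],[[0.002,0,0],[0,0,0],0.02],[[0.002,0,0],[0,0,0],0.02],[[0,0,0],[0,0,0],0.02],[[0,0,0],[0,0,0],0.02],[[0,0,0],[0,0,0],0.02]]'
python3 -c "
from h import *
want((613.7,-5.1,233),1.70);print(ctrl.get_obs()['moment'])"
```

```text
t: 14.12
ee_pos: [614.0, -5.0, 263.7]
orientation: [-0.101, 1.568, 0.101]
ft_force: [0.3, 0.9, -7.5]
width: 31.9
t 14.1 tcp [614.   -5.  263.7] yaw_y 1.700 xax [ 0.  0. -1.] w 31.9 F [ 0.3  0.9 -7.5] q [-0.03  0.36  1.62  0.    1.16 -1.73]
shift tool mm [30.7 -0.1 -0.3]
turn tool rad [-0.      0.0001 -0.    ]
shift in wanted axes [30.7 -0.1 -0.3]
[ 0.0786055  -0.14298587 -0.00423389]
```

```bash
python3 -m crank '[[[0.004,0,0],[0,0,0],0.02],[[0.004,0,0],[0,0,0],0.02],[[0.004,0,0],[0,0,0],0.02],[[0.004,0,0],[0,0,0],0.02],[[0.004,0,0],[0,0,0],0.02],[[0.004,0,0],[0,0,0],0.02],[[0,0,0],[0,0,0],0.02],[[0,0,0],[0,0,0],0.02]]'
python3 -c "
from h import *
want((613.7,-5.1,233),1.70);print(ctrl.get_obs()['moment'])"
```

```text
t: 14.78
ee_pos: [613.9, -5.0, 239.5]
orientation: [-0.101, 1.569, 0.101]
ft_force: [-1.0, 0.5, -8.3]
width: 32.0
t 14.8 tcp [613.9  -5.  239.5] yaw_y 1.700 xax [-0. -0. -1.] w 32.0 F [-1.   0.5 -8.3] q [-0.03  0.39  1.64 -0.    1.11 -1.73]
shift tool mm [ 6.5 -0.1 -0.3]
turn tool rad [-0.     -0.0002 -0.    ]
shift in wanted axes [ 6.5 -0.1 -0.3]
[ 0.04180126 -0.13518148 -0.01467146]
```

```bash
python3 -m crank '[[[0.002,0,0],[0,0,0],0.02],[[0.002,0,0],[0,0,0],0.02],[[0.002,0,0],[0,0,0],0.02],[[0.001,0,0],[0,0,0],0.02],[[0,0,0],[0,0,0],0.02],[[0,0,0],[0,0,0],0.02],[[0,0,0],[0,0,0],0.02],[[0,0,0],[0,0,0],0.02]]'
python3 -c "
from h import *
want((613.7,-5.1,233),1.70);print(ctrl.get_obs()['moment'])"
```

```text
t: 15.45
ee_pos: [614.6, -4.9, 238.6]
orientation: [-0.102, 1.565, 0.101]
ft_force: [-14.9, 0.3, 29.4]
width: 32.0
t 15.4 tcp [614.6  -4.9 238.6] yaw_y 1.700 xax [ 0.004 -0.    -1.   ] w 32.0 F [-14.9   0.3  29.4] q [-0.03  0.39  1.64  0.    1.11 -1.73]
shift tool mm [ 5.6 -0.1 -1. ]
turn tool rad [0.0001 0.0038 0.0005]
shift in wanted axes [ 5.6 -0.1 -1. ]
[0.15295072 2.58680057 0.03637879]
```

```bash
python3 - <<'E'
from h import *
im,_,_=shot("wrist","w12")
im,_,_=shot("side","s12"); cv2.imwrite("pics/s12c.png",cv2.resize(im[150:290,230:350],None,fx=5,fy=5,interpolation=cv2.INTER_CUBIC)[:600])
E
```

```text
(no output)
```

View pics/s12c.png

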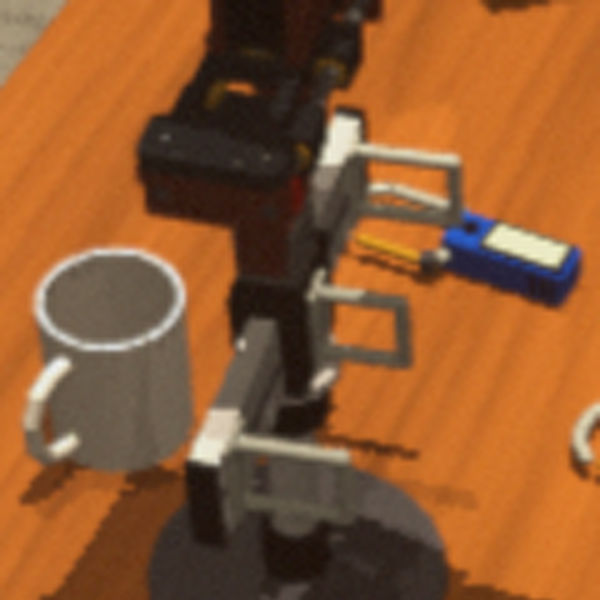

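View pics/w12.png

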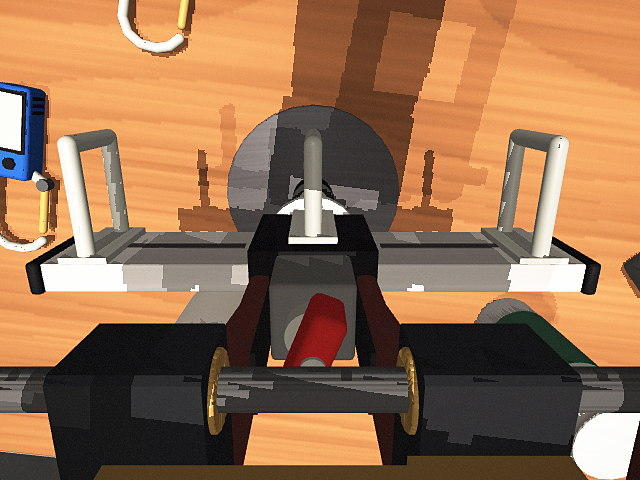

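```bash
python3 - <<'E'
from h import *
im,c,_=shot("side","s13")
out=cv2.resize(im[150:290,230:350],None,fx=6,fy=6,interpolation=cv2.INTER_CUBIC)
Rz=R.from_euler("z",0.13).as_matrix()
for dz,col in [(0,(0,255,0)),(5.5,(255,0,255))]:
  T=np.array([610.3,-5.5,165+dz])
  for a,b in [((-60,105,45),(-60,105,7)),((-7,105,45),(-60,105,45)),((-7,105,7),(-60,105,7)),((-60,0,45),(-60,0,7)),((-17,0,45),(-60,0,45)),((-17,0,7),(-60,0,7)),((-60,-105,45),(-60,-105,7)),((-7,-105,45),(-60,-105,45)),((-7,-105,7),(-60,-105,7))]:
    A=[tuple(int(v) for v in ((proj(c,T+Rz@np.array(q,float))+.5-[230,150])*6)) for q in (a,b)]
    cv2.line(out,*A,col,1)
cv2.imwrite("pics/s13c.png",out[:600])
cv2.imwrite("pics/s13d.png",out[240:840])
E
```

```text
(no output)
```

View pics/s13c.png

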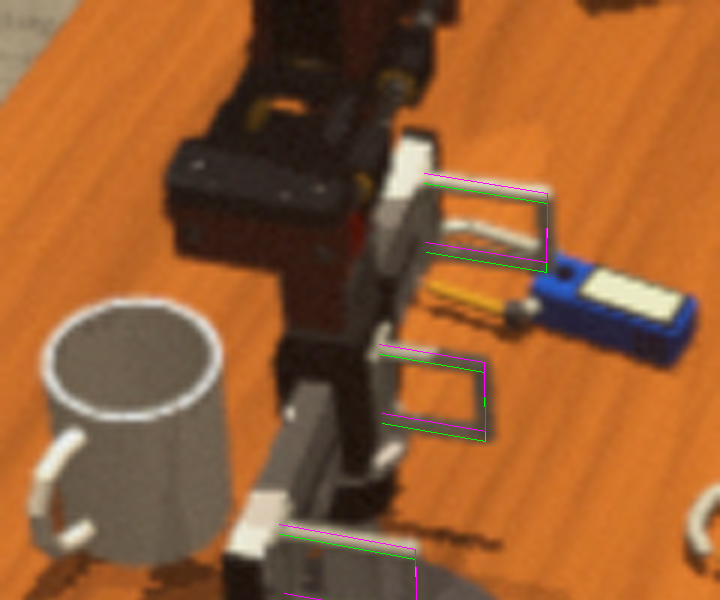

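```bash
python3 -m crank '[[[-0.003,0,0],[0,0,0],0.02],[[-0.001,0,0],[0,0,0],0.02],[[0,0,0],[0,0,0],0.02],[[0,0,0],[0,0,0],0.06],[[0,0,0],[0,0,0],0.06],[[0,0,0],[0,0,0],0.06],[[0,0,0],[0,0,0],0.06],[[0,0,0],[0,0,0],0.06]]'
python3 - <<'E'
from h import *
want((613.7,-5.1,233),1.70)
im,_,_=shot("wrist","w14")
im,c,_=shot("side","s14")
out=cv2.resize(im[150:290,230:350],None,fx=6,fy=6,interpolation=cv2.INTER_CUBIC)
Rz=R.from_euler("z",0.13).as_matrix()
for dz,col in [(0,(0,255,0))]:
  T=np.array([610.3,-5.5,165+dz])
  for a,b in [((-60,105,45),(-60,105,7)),((-7,105,45),(-60,105,45)),((-7,105,7),(-60,105,7)),((-60,0,45),(-60,0,7)),((-17,0,45),(-60,0,45)),((-17,0,7),(-60,0,7)),((-60,-105,45),(-60,-105,7)),((-7,-105,45),(-60,-105,45)),((-7,-105,7),(-60,-105,7))]:
    A=[tuple(int(v) for v in ((proj(c,T+Rz@np.array(q,float))+.5-[230,150])*6)) for q in (a,b)]
    cv2.line(out,*A,col,1)
cv2.imwrite("pics/s14c.png",out[:600])
E
```

```text
t: 16.27
ee_pos: [614.1, -5.0, 236.4]
orientation: [-0.101, 1.568, 0.101]
ft_force: [0.2, 0.6, 0.3]
width: 59.1
t 16.3 tcp [614.1  -5.  236.4] yaw_y 1.700 xax [-0. -0. -1.] w 59.1 F [0.2 0.6 0.3] q [-0.03  0.39  1.64 -0.    1.11 -1.73]
shift tool mm [ 3.4 -0.1 -0.4]
turn tool rad [-0. -0.  0.]
shift in wanted axes [ 3.4 -0.1 -0.4]
```

View pics/s14c.png

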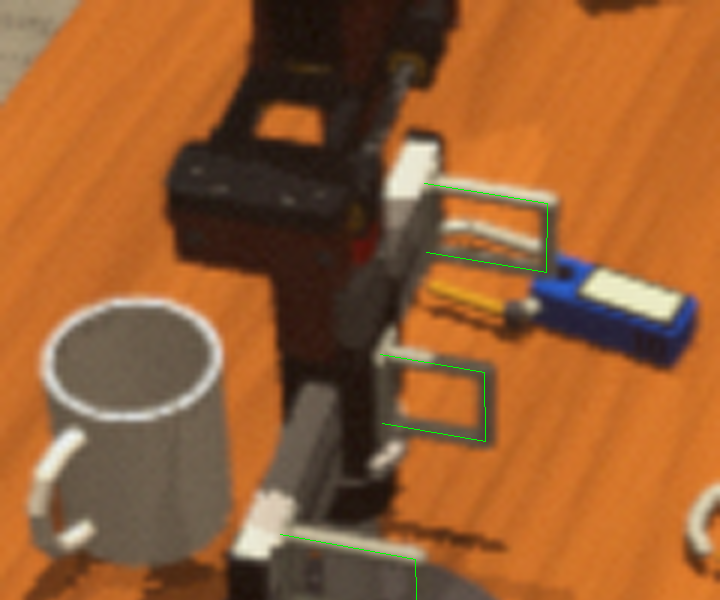

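View pics/w14.png

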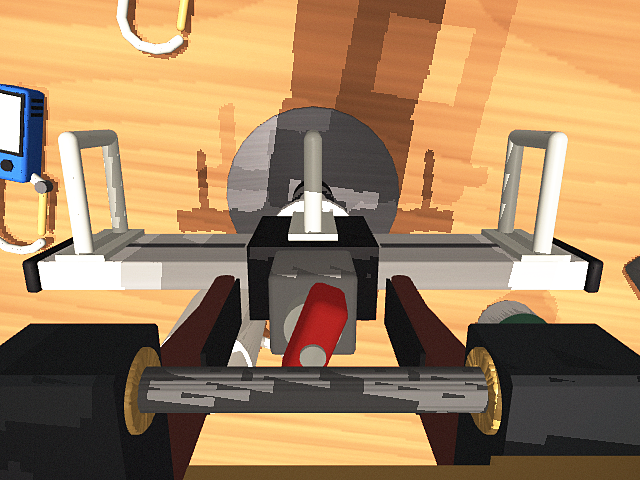

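The bar dropped when released, and it now matches the seated projection in the side view. I'll rise and look at the knob.

```bash
python3 -m crank '[[[-0.01,0,0],[0,0,0],0.087],[[-0.03,0,0],[0,0,0],0.087],[[-0.03,0,0],[0,0,0],0.087],[[-0.03,0,0],[0,0,0],0.087],[[-0.005,0,-0.003],[0,0,0],0.087],[[0,0,0],[0,0,0],0.087],[[0,0,0],[0,0,0],0.087],[[0,0,0],[0,0,0],0.087]]'
python3 - <<'E'
from h import *
want((610.3,-5.5,262),1.34)
im,c,_=shot("wrist","w15")
hsv=cv2.cvtColor(im,cv2.COLOR_BGR2HSV)
m=cv2.inRange(hsv,(0,150,60),(8,255,255))|cv2.inRange(hsv,(174,150,60),(180,255,255)); m[350:]=0;m[:150]=0;m[:,:230]=0;m[:,400:]=0
k,l,s,ce=cv2.connectedComponentsWithStats(m); i=1+s[1:,4].argmax(); print(s[i],ce[i])
r=cv2.minAreaRect(cv2.findNonZero((l==i).astype(np.uint8))); q=cv2.boxPoints(r); q=np.array([onz(c,x,280)[:2] for x in q]); print("wing",q.mean(0)); 
v=[q[1]-q[0],q[2]-q[1]]; v=max(v,key=np.linalg.norm); print("wing yaw",np.arctan2(v[1],v[0]), np.linalg.norm(v))
E
```

```text
t: 17.03
ee_pos: [610.2, -5.3, 340.2]
orientation: [-0.101, 1.571, 0.102]
ft_force: [-0.2, -0.3, -0.4]
width: 87.1
t 17.0 tcp [610.2  -5.3 340.2] yaw_y 1.700 xax [-0.002  0.    -1.   ] w 87.1 F [-0.2 -0.3 -0.4] q [-0.03  0.29  1.54  0.    1.31 -1.73]
shift tool mm [78.2 -0.2  0.3]
turn tool rad [ 0.36   -0.0024  0.    ]
shift in wanted axes [78.2 -0.1  0.2]
[ 293  222   39   66 1308] [312.30428135 253.42813456]
wing [607.98721793  -5.80685564]
wing yaw 2.9118865098784803 36.735714530903905
```

View pics/w15.png

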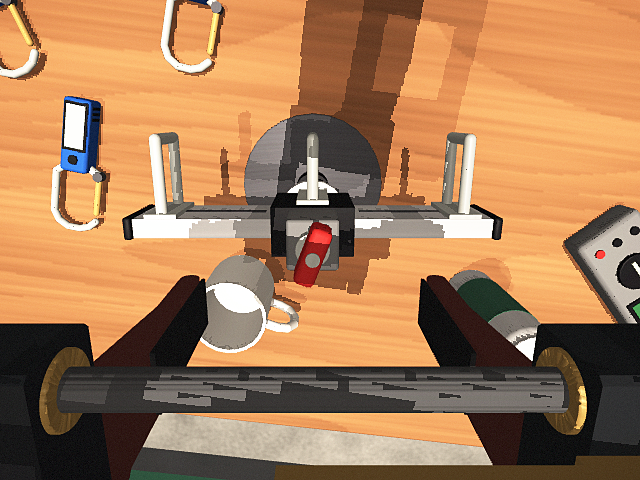

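```bash
python3 - <<'E'
from h import *
im,c,_=shot("wrist","w15b")
print(onz(c,(312,260.5),284), "rail",onz(c,(124,(219+239)/2),215),onz(c,(503,229),215))
E
```

```text
[609.68538564  -5.66245236 284.        ] rail [ 626.49604411 -134.13483433  215.        ] [592.91362658 124.72810767 215.        ]
```

```bash
python3 -m crank '[[[0,0,0],[0.12,0,0],0.06],[[0,0,0],[0.12,0,0],0.06],[[0,0,0],[0.12,0,0],0.06],[[0.02,0,0],[0,0,0],0.06],[[0.02,0,0],[0,0,0],0.06],[[0.02,0,0],[0,0,0],0.06],[[0,0,0],[0,0,0],0.06],[[0,0,0],[0,0,0],0.06]]'
python3 - <<'E'
from h import *
want((609.7,-5.6,262),1.34)
im,c,_=shot("wrist","w16")
E
```

```text
t: 17.8
ee_pos: [610.0, -5.3, 280.0]
orientation: [0.181, 1.567, -0.182]
ft_force: [-0.1, -0.4, 0.5]
width: 60.1
t 17.8 tcp [610.   -5.3 280. ] yaw_y 1.340 xax [-0.004  0.    -1.   ] w 60.1 F [-0.1 -0.4  0.5] q [-0.03  0.34  1.61  0.    1.19 -1.37]
shift tool mm [18.  -0.3 -0.2]
turn tool rad [-0.0001 -0.0039  0.0008]
shift in wanted axes [18.  -0.3 -0.3]
```

View pics/w16.png

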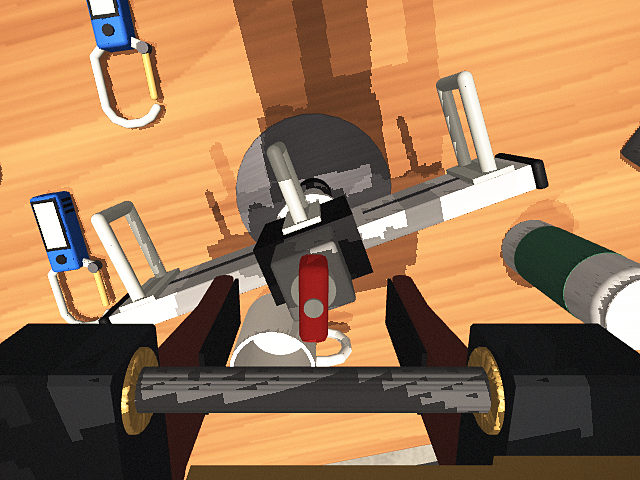

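```bash
python3 -m crank '[[[0.009,0,0],[0,0,0],0.06],[[0.009,0,0],[0,0,0],0.06],[[0,0,0],[0,0,0],0.06],[[0,0,0],[0,0,0],0.004],[[0,0,0],[0,0,0],0.004],[[0,0,0],[0,0,0],0.004],[[0,0,0],[0,0,0],0.004],[[0,0,0],[0,0,0],0.004]]'
python3 -m crank '[[[0,0,0],[0.11,0,0],0.004],[[0,0,0],[0.11,0,0],0.004],[[0,0,0],[0.11,0,0],0.004],[[0,0,0],[0.11,0,0],0.004],[[0,0,0],[0.11,0,0],0.004],[[0,0,0],[0.11,0,0],0.004],[[0,0,0],[0.11,0,0],0.004],[[0,0,0],[0.11,0,0],0.004]]'
python3 - <<'E'
from h import *
want((609.7,-5.6,262),1.34);print(ctrl.get_obs()['moment'])
im,c,_=shot("wrist","w17")
E
```

```text
t: 18.52
ee_pos: [611.2, -5.4, 264.0]
orientation: [0.181, 1.563, -0.181]
ft_force: [-0.7, 0.3, 0.0]
width: 30.6
t: 19.18
ee_pos: [611.2, -5.2, 263.9]
orientation: [0.869, 1.39, -0.868]
ft_force: [0.2, 0.1, -0.0]
width: 17.6
t 19.2 tcp [611.2  -5.2 263.9] yaw_y 0.455 xax [ 0.001  0.    -1.   ] w 17.6 F [ 0.2  0.1 -0. ] q [-0.03  0.36  1.63  0.    1.16 -0.48]
shift tool mm [ 1.9 -1.5 -0.3]
turn tool rad [-8.853e-01  3.000e-04 -6.000e-04]
shift in wanted axes [ 1.9 -0.8 -1.4]
[ 0.02838546 -0.19036236  0.03788479]
```

View pics/w17.png

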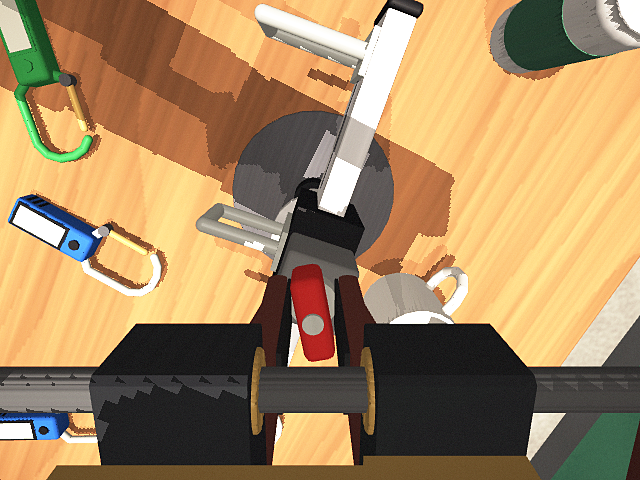

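```bash
python3 -m crank '[[[0,0,0],[0,0,0],0.004],[[0,0,0],[0,0,0],0.004],[[0,0,0],[0,0,0],0.004],[[0,0,0],[0,0,0],0.004],[[0,0,0],[0,0,0],0.004],[[0,0,0],[0,0,0],0.004],[[0,0,0],[0.11,0,0],0.004],[[0,0,0],[0.11,0,0],0.004]]'
python3 -m crank '[[[0,0,0],[0.11,0,0],0.004],[[0,0,0],[0.11,0,0],0.004],[[0,0,0],[0.11,0,0],0.004],[[0,0,0],[0.11,0,0],0.004],[[0,0,0],[0.11,0,0],0.004],[[0,0,0],[0.11,0,0],0.004],[[0,0,0],[0.11,0,0],0.004],[[0,0,0],[0.11,0,0],0.004]]'
python3 - <<'E'
from h import *
want((609.7,-5.6,262),-1.10);print(ctrl.get_obs()['moment'])
im,c,_=shot("wrist","w18")
E
```

```text
t: 19.9
ee_pos: [611.2, -5.4, 263.9]
orientation: [1.034, 1.311, -1.034]
ft_force: [1.1, 1.1, 2.1]
width: 17.1
t: 20.57
ee_pos: [611.3, -5.5, 263.9]
orientation: [1.667, 0.831, -1.666]
ft_force: [1.5, 1.1, 0.7]
width: 17.9
t 20.6 tcp [611.3  -5.5 263.9] yaw_y -0.645 xax [ 0.001 -0.    -1.   ] w 17.9 F [1.5 1.1 0.7] q [-0.03  0.36  1.63 -0.    1.16  0.62]
shift tool mm [ 1.9 -1.2  1. ]
turn tool rad [ 4.552e-01 -4.000e-04 -7.000e-04]
shift in wanted axes [ 1.9 -0.6  1.5]
[ 0.09530677 -0.21589509  0.04013375]
```

View pics/w18.png

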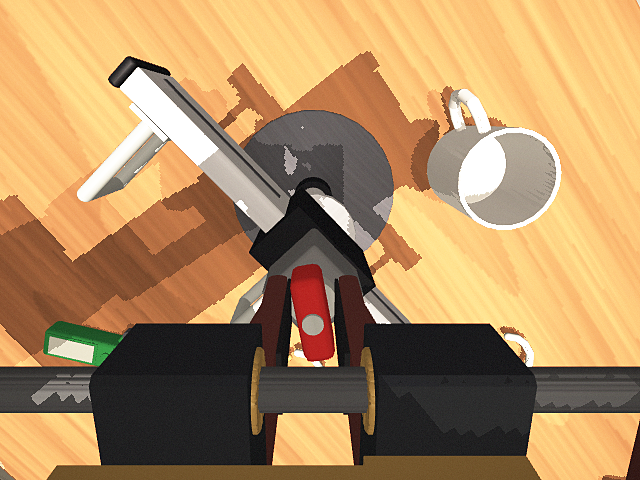

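```bash
python3 -m crank '[[[0,0,0],[0.1,0,0],0.004],[[0,0,0],[0.1,0,0],0.004],[[0,0,0],[0.1,0,0],0.004],[[0,0,0],[0.1,0,0],0.004],[[0,0,0],[0.1,0,0],0.004],[[0,0,0],[0.1,0,0],0.004],[[0,0,0],[0,0,0],0.004],[[0,0,0],[0,0,0],0.004]]'
python3 - <<'E'
from h import *
want((609.7,-5.6,262),-1.10);print(ctrl.get_obs()['moment'])
im,c,_=shot("wrist","w19")
E
```

```text
t: 21.28
ee_pos: [611.3, -5.5, 263.9]
orientation: [2.04, 0.345, -2.039]
ft_force: [1.2, -0.6, 2.3]
width: 17.7
t 21.3 tcp [611.3  -5.5 263.9] yaw_y -1.235 xax [ 0.001 -0.    -1.   ] w 17.7 F [ 1.2 -0.6  2.3] q [-0.03  0.36  1.63 -0.    1.16  1.21]
shift tool mm [ 1.9 -0.5  1.5]
turn tool rad [-0.1354 -0.0005 -0.0005]
shift in wanted axes [ 1.9 -0.6  1.4]
[ 0.0305247  -0.26384696 -0.001067  ]
```

View pics/w19.png

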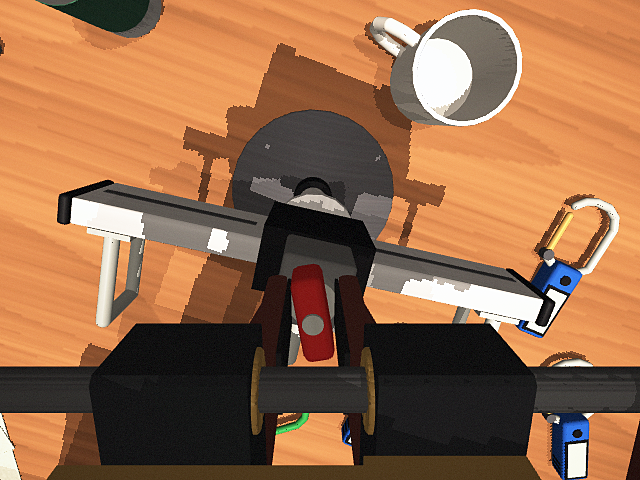

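```bash
python3 -m crank '[[[0,0,0],[0.05,0,0],0.004],[[0,0,0],[0.05,0,0],0.004],[[0,0,0],[0,0,0],0.004],[[0,0,0],[0,0,0],0.004],[[0,0,0],[0,0,0],0.004],[[0,0,0],[0,0,0],0.004],[[0,0,0],[0,0,0],0.004],[[0,0,0],[0,0,0],0.004]]'
python3 - <<'E'
from h import *
want((609.7,-5.6,262),-1.10);print(ctrl.get_obs()['moment'])
E
python3 -m crank '[[[0,0,0],[0.05,0,0],0.004],[[0,0,0],[0.05,0,0],0.004],[[0,0,0],[0,0,0],0.004],[[0,0,0],[0,0,0],0.004],[[0,0,0],[0,0,0],0.004],[[0,0,0],[0,0,0],0.004],[[0,0,0],[0,0,0],0.004],[[0,0,0],[0,0,0],0.004]]'
python3 - <<'E'
from h import *
want((609.7,-5.6,262),-1.10);print(ctrl.get_obs()['moment'])
im,c,_=shot("wrist","w20")
E
```

```text
t: 22.0
ee_pos: [611.2, -5.5, 263.9]
orientation: [2.099, 0.244, -2.098]
ft_force: [1.9, -2.5, 2.7]
width: 17.5
t 22.0 tcp [611.2  -5.5 263.9] yaw_y -1.339 xax [ 0.001 -0.    -1.   ] w 17.5 F [ 1.9 -2.5  2.7] q [-0.03  0.36  1.63 -0.    1.16  1.31]
shift tool mm [ 1.9 -0.2  1.5]
turn tool rad [-0.2392 -0.0005 -0.0004]
shift in wanted axes [ 1.9 -0.6  1.4]
[-0.29333437 -0.44275144  0.14374137]
t: 22.67
ee_pos: [611.3, -5.3, 263.9]
orientation: [2.154, 0.142, -2.153]
ft_force: [4.9, -0.3, 4.5]
width: 17.5
t 22.7 tcp [611.3  -5.3 263.9] yaw_y -1.439 xax [ 0.001  0.    -1.   ] w 17.5 F [ 4.9 -0.3  4.5] q [-0.03  0.36  1.63  0.    1.16  1.41]
shift tool mm [1.9 0.1 1.7]
turn tool rad [-3.395e-01 -8.000e-04 -2.000e-04]
shift in wanted axes [ 1.9 -0.5  1.6]
[ 0.00374002 -0.86284714  0.33495583]
```

View pics/w20.png

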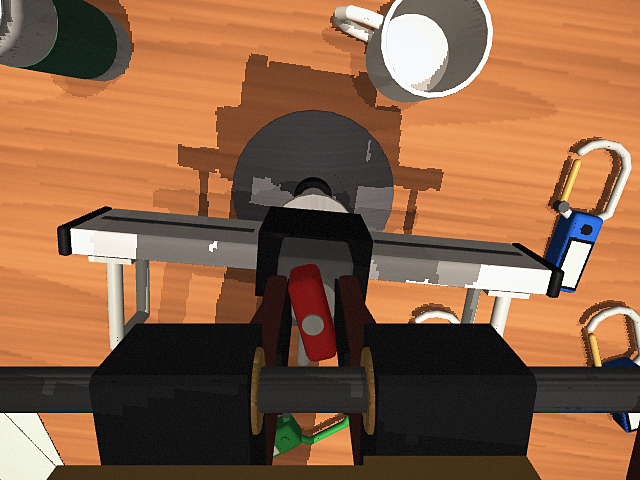

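Moment z jumped from 0.04 to 0.33 N m, so the knob is against its stop. I'll release, rise and check the bar and knob.

```bash
python3 -m crank '[[[0,0,0],[0,0,0],0.06],[[0,0,0],[0,0,0],0.06],[[0,0,0],[0,0,0],0.06],[[0,0,0],[0,0,0],0.06],[[0,0,0],[0,0,0],0.06],[[-0.02,0,0],[0,0,0],0.08],[[-0.03,0,0],[0,0,0],0.08],[[-0.03,0,0],[0,0,0],0.08]]'
python3 -m crank '[[[0,0,0],[-0.1,0,0],0.08],[[0,0,0],[0,0,0],0.08],[[0,0,0],[0,0,0],0.08],[[0,0,0],[0,0,0],0.08],[[0,0,0],[0,0,0],0.08],[[0,0,0],[0,0,0],0.08],[[0,0,0],[0,0,0],0.08],[[0,0,0],[0,0,0],0.08]]'
python3 - <<'E'
from h import *
want((609.7,-5.6,262),-1.10)
im,c,_=shot("wrist","w21")
hsv=cv2.cvtColor(im,cv2.COLOR_BGR2HSV)
m=cv2.inRange(hsv,(0,150,60),(8,255,255))|cv2.inRange(hsv,(174,150,60),(180,255,255)); m[350:]=0;m[:150]=0;m[:,:230]=0;m[:,400:]=0
k,l,s,ce=cv2.connectedComponentsWithStats(m); i=1+s[1:,4].argmax()
r=cv2.minAreaRect(cv2.findNonZero((l==i).astype(np.uint8))); q=cv2.boxPoints(r); q=np.array([onz(c,x,280)[:2] for x in q]); print("wing",q.mean(0)); 
v=[q[1]-q[0],q[2]-q[1]]; v=max(v,key=np.linalg.norm); print("wing yaw",np.arctan2(v[1],v[0]), np.linalg.norm(v))
E
```

```text
t: 23.38
ee_pos: [610.0, -5.3, 343.4]
orientation: [2.15, 0.141, -2.158]
ft_force: [1.0, 0.3, 0.7]
width: 67.2
t: 24.05
ee_pos: [610.9, -5.3, 343.2]
orientation: [2.099, 0.243, -2.1]
ft_force: [-0.4, 0.0, 0.1]
width: 79.6
t 24.1 tcp [610.9  -5.3 343.2] yaw_y -1.340 xax [-0.001  0.    -1.   ] w 79.6 F [-0.4  0.   0.1] q [-0.03  0.29  1.54  0.    1.31  1.31]
shift tool mm [81.2 -0.   1.1]
turn tool rad [-0.2405  0.0007  0.0003]
shift in wanted axes [81.2 -0.3  1.2]
wing [612.1112993   -5.05553204]
wing yaw -2.74672019121188 36.83871296358728
```

View pics/w21.png

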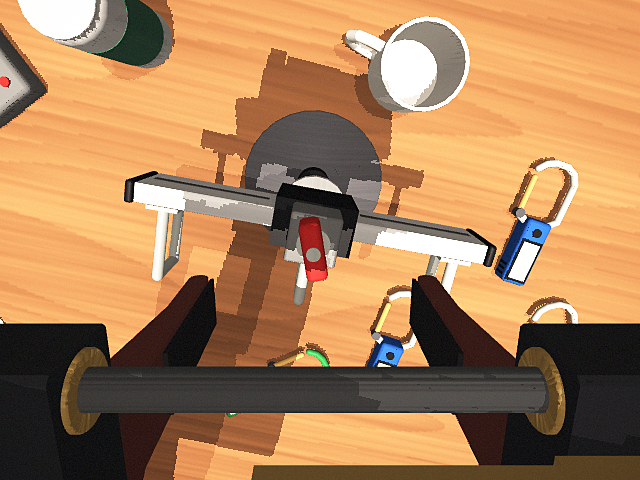

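```bash
python3 - <<'E'
from h import *
im,c,_=shot("wrist","w21b")
cv2.imwrite("pics/w21c.png",cv2.resize(im[160:320,110:510],None,fx=2,fy=2,interpolation=cv2.INTER_CUBIC))
E
```

```text
(no output)
```

View pics/w21c.png

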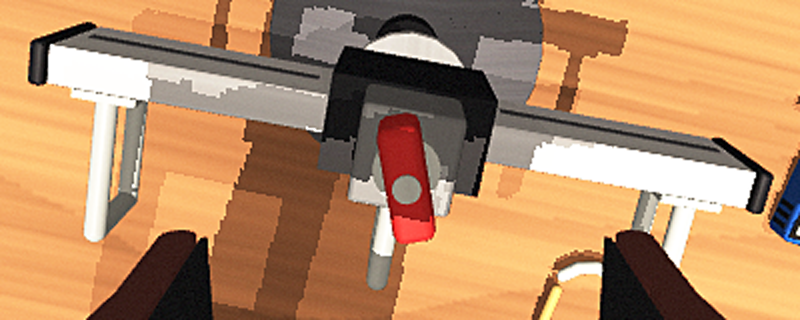

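```bash
python3 - <<'E'
from h import *
im,c,_=shot("wrist","w21d")
f=lambda x,y,z:onz(c,(110+x/2,160+y/2),z)
for a,b in [((47,86),(752,208)),((50,52),(750,174)),((32,66),(770,194))]:
    A,B=f(*a,215),f(*b,215); v=A-B; print(np.round((A+B)/2,1),np.linalg.norm(v),"bar yaw",np.arctan2(v[1],v[0])-np.pi/2)
print(f(407,188,284))
im,c,_=shot("side","s21")
E
```

```text
[603.5  -7.5 215. ] 250.591882433982 bar yaw 0.05277977707325876
[615.4  -4.8 215. ] 246.09977003992248 bar yaw 0.05344668749703674
[609.6  -6.8 215. ] 260.9001290935559 bar yaw 0.05335282246027173
[610.9797269   -5.77475776 284.        ]
```

The bar's yaw is now 0.053 rad and the wing's is -2.747, so the knob is at 2.80. Its centre still reads (609.8,-6). Next I'll turn the tool round and go look at the lights.

```bash
python3 -m crank '[[[0,0,0],[-0.12,0,0],0.08],[[0,0,0],[-0.12,0,0],0.08],[[0,0,0],[-0.12,0,0],0.08],[[0,0,0],[-0.12,0,0],0.08],[[0,0,0],[-0.12,0,0],0.08],[[0,0,0],[-0.12,0,0],0.08],[[0,0,0],[-0.12,0,0],0.08],[[0,0,0],[-0.12,0,0],0.08]]'
python3 -m crank '[[[0,0,0],[-0.12,0,0],0.08],[[0,0,0],[-0.12,0,0],0.08],[[0,0,0],[-0.12,0,0],0.08],[[0,0,0],[-0.12,0,0],0.08],[[0,0,0],[-0.12,0,0],0.08],[[0,0,0],[-0.12,0,0],0.08],[[0,0,0],[-0.12,0,0],0.08],[[0,0,0],[-0.12,0,0],0.08]]'
python3 -m crank '[[[0,0,0],[-0.12,0,0],0.08],[[0,0,0],[-0.12,0,0],0.08],[[0,0,0],[-0.12,0,0],0.08],[[0,0,0],[-0.12,0,0],0.08],[[0,0,0],[-0.12,0,0],0.08],[[0,0,0],[-0.12,0,0],0.08],[[0,0,0],[-0.12,0,0],0.08],[[0,0,0],[-0.07,0,0],0.08]]'
python3 -m crank '[[[0,-0.03,-0.02],[0,0,0],0.08],[[0,-0.035,-0.02],[0,0,0],0.08],[[0,-0.035,-0.02],[0,0,0],0.08],[[0,-0.035,-0.02],[0,0,0],0.08],[[0,-0.035,-0.02],[0,0,0],0.08],[[0,-0.035,-0.02],[0,0,0],0.08],[[0,-0.03,-0.02],[0,0,0],0.08],[[0,0,-0.01],[0,0,0],0.08]]'
python3 -m crank '[[[0,0,0],[0,0,0],0.08],[[0,0,0],[0,0,0],0.08],[[0,0,0],[0,0,0],0.08],[[0,0,0],[0,0,0],0.08],[[0,0,0],[0,0,0],0.08],[[0,0,0],[0,0,0],0.08],[[0,0,0],[0,0,0],0.08],[[0,0,0],[0,0,0],0.08]]'
python3 - <<'E'
from h import *
want((450,-250,343),1.571)
im,c,_=shot("wrist","w22")
im,c,_=shot("top","t22"); im,c,_=shot("side","s22")
E
```

```text
t: 24.92
ee_pos: [611.0, -5.3, 343.7]
orientation: [1.479, 1.008, -1.479]
ft_force: [1.2, -0.2, -0.8]
width: 80.1
t: 25.58
ee_pos: [611.0, -5.3, 343.7]
orientation: [0.768, 1.431, -0.768]
ft_force: [0.7, -0.0, -1.4]
width: 79.7
t: 26.25
ee_pos: [611.0, -5.3, 343.7]
orientation: [0.059, 1.57, -0.059]
ft_force: [-0.7, -0.1, -0.2]
width: 80.1
t: 26.92
ee_pos: [440.3, -231.2, 343.9]
orientation: [0.065, 1.57, -0.068]
ft_force: [-0.5, -0.5, 1.0]
width: 80.0
t: 27.58
ee_pos: [442.8, -227.2, 343.6]
orientation: [0.063, 1.57, -0.063]
ft_force: [-0.7, -0.3, 0.4]
width: 80.2
t 27.6 tcp [ 442.8 -227.2  343.6] yaw_y 1.491 xax [-0.  0. -1.] w 80.2 F [-0.7 -0.3  0.4] q [-0.5   0.1   1.77  0.    1.27 -1.99]
shift tool mm [  0.6 -22.2   9. ]
turn tool rad [-0.0803 -0.0002 -0.0001]
shift in wanted axes [  0.6 -22.8   7.2]
```

View pics/w22.png

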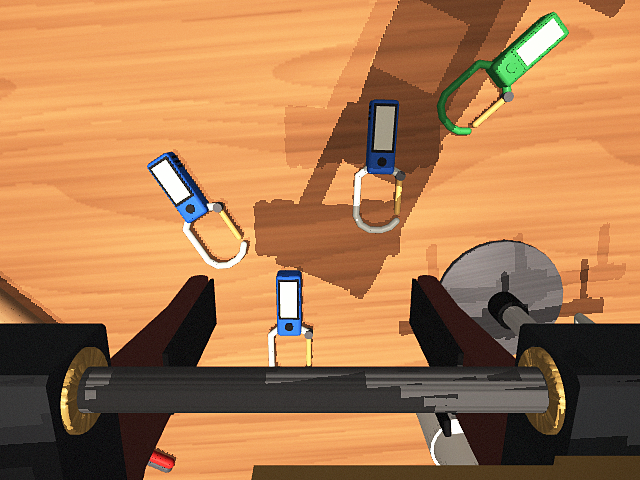

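View pics/s22.png

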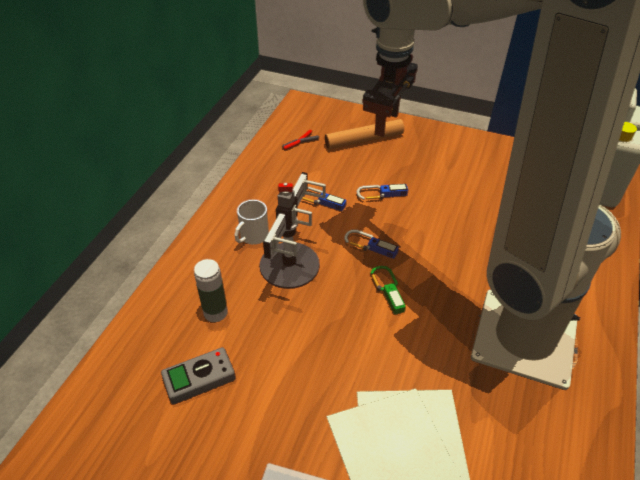

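```bash
cat >> h.py <<'E'
def light(c,im,box,z=26,zoom=None):
    """blue hull -> rect; returns handle centre & yaw using long axis"""
    x0,y0,x1,y1=box; hsv=cv2.cvtColor(im,cv2.COLOR_BGR2HSV); m=cv2.inRange(hsv,(100,110,40),(130,255,255)); mm=np.zeros_like(m); mm[y0:y1,x0:x1]=m[y0:y1,x0:x1]
    k,l,s,ce=cv2.connectedComponentsWithStats(mm); mm=np.isin(l,[i for i in range(1,k) if s[i,4]>15]).astype(np.uint8)
    h=cv2.convexHull(cv2.findNonZero(mm)); r=cv2.minAreaRect(h); q=cv2.boxPoints(r); P=np.array([onz(c,p,z)[:2] for p in q])
    e=[P[1]-P[0],P[2]-P[1]]; L=max(e,key=np.linalg.norm); yaw=np.arctan2(L[1],L[0]); yaw=(yaw+np.pi/2)%np.pi-np.pi/2
    return q,P.mean(0),yaw,[round(float(np.linalg.norm(v)),1) for v in e]
E
python3 - <<'E'
from h import *
im,c,_=shot("wrist","w23")
for nm,b in [("B",(130,140,230,240)),("C",(355,85,405,180)),("A",(265,260,310,345))]:
    q,P,y,s=light(c,im,b); print(nm,np.round(P,1),round(y,3),s)
cv2.imwrite("pics/w23c.png",cv2.resize(im[90:250,320:430],None,fx=3.7,fy=3.7,interpolation=cv2.INTER_CUBIC))
E
```

```text
B [ 431.6 -376.8] 0.489 [34.3, 78.4]
C [ 395.  -148.5] -0.121 [79.1, 31.3]
A [ 582.4 -267.9] -0.063 [29.3, 84.5]
```

View pics/w23c.png

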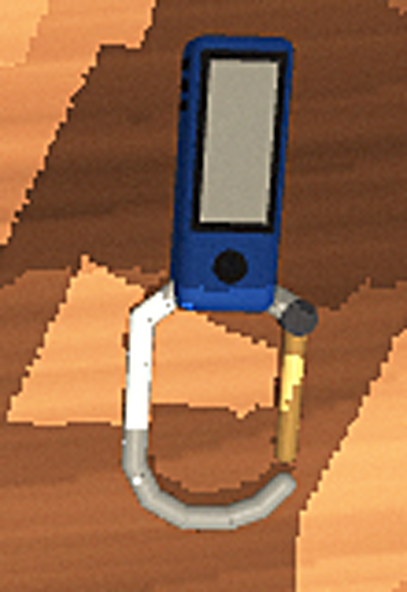

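```bash
python3 - <<'E'
from h import *
im,c,_=shot("wrist","w24")
f=lambda x,y,z:onz(c,(320+x/3.7-.4,90+y/3.7-.4),z)
for nm,a,b in [("spine",(143,318),(137,460)),("gate",(294,340),(286,455))]:
    A,B=f(*a,13),f(*b,13); v=B-A; print(nm,np.round(A,1),np.round(B,1),np.arctan2(v[1],v[0]))
A,B=f(247,45,26),f(226,300,26); v=B-A; print("handle ax",A,B,np.arctan2(v[1],v[0]),np.linalg.norm(v))
ya=-0.12; u=np.array([np.cos(ya),np.sin(ya)]); n=np.array([-u[1],u[0]]); P=np.array([395,-148.5]); O=P+40*u; print("origin",O,"grip",O-28*u)
for q in (f(140,390,13),f(290,400,13),f(205,518,13)): d=q[:2]-O; print(np.round([d@u,d@n],1))
g=O-28*u; want((g[0],g[1],100),ya+np.pi/2)
E
```

```text
spine [ 436.3 -174.9   13. ] [ 481.1 -179.2   13. ] -0.09521884751167592
gate [ 446.9 -128.5   13. ] [ 483.3 -132.1   13. ] -0.09727836983460103
handle ax [ 358.49812389 -142.09221359   26.        ] [ 431.19655794 -150.99380262   26.        ] -0.12183891291379315 73.24138584842741
origin [ 434.71234543 -153.28848829] grip [ 406.91370363 -149.93654649]
[ 26.7 -20.7]
[28.  26.6]
[67.2  2.9]
t 27.8 tcp [ 442.5 -227.5  343.7] yaw_y 1.490 xax [ 0. -0. -1.] w 79.9 F [0.3 0.2 0.5] q [-0.5   0.1   1.77  0.    1.27 -1.99]
shift tool mm [243.7  74.4 -41.7]
turn tool rad [ 0.0392  0.     -0.    ]
shift in wanted axes [243.7  72.7 -44.6]
```

```bash
python3 -m crank '[[[0,0.02,-0.01],[0.02,0,0],0.087],[[0.01,0.02,-0.01],[0,0,0],0.087],[[0.03,0.02,-0.01],[0,0,0],0.087],[[0.03,0.016,-0.012],[0,0,0],0.087],[[0.035,0,0],[0,0,0],0.087],[[0.035,0,0],[0,0,0],0.087],[[0.035,0,0],[0,0,0],0.087],[[0.018,0,0],[0,0,0],0.087]]'
python3 -m crank '[[[0,0,0],[0,0,0],0.087],[[0,0,0],[0,0,0],0.087],[[0,0,0],[0,0,0],0.087],[[0,0,0],[0,0,0],0.087],[[0,0,0],[0,0,0],0.087],[[0,0,0],[0,0,0],0.087],[[0,0,0],[0,0,0],0.087],[[0,0,0],[0,0,0],0.087]]'
python3 - <<'E'
from h import *
want((407,-148.5,100),1.47)
im,c,_=shot("wrist","w25")
E
```

```text
t: 28.5
ee_pos: [406.2, -147.0, 147.8]
orientation: [0.08, 1.573, -0.078]
ft_force: [0.7, 0.6, 0.4]
width: 86.9
t: 29.17
ee_pos: [408.2, -147.9, 151.2]
orientation: [0.079, 1.568, -0.079]
ft_force: [0.7, 0.1, -0.2]
width: 87.3
t 29.2 tcp [ 408.2 -147.9  151.2] yaw_y 1.470 xax [ 0.001 -0.    -1.   ] w 87.3 F [ 0.7  0.1 -0.2] q [-0.38  0.26  2.09  0.    0.79 -1.85]
shift tool mm [51.2 -0.7 -1.2]
turn tool rad [-0.0001  0.001   0.0003]
shift in wanted axes [51.2 -0.7 -1.1]
```

View pics/w25.png

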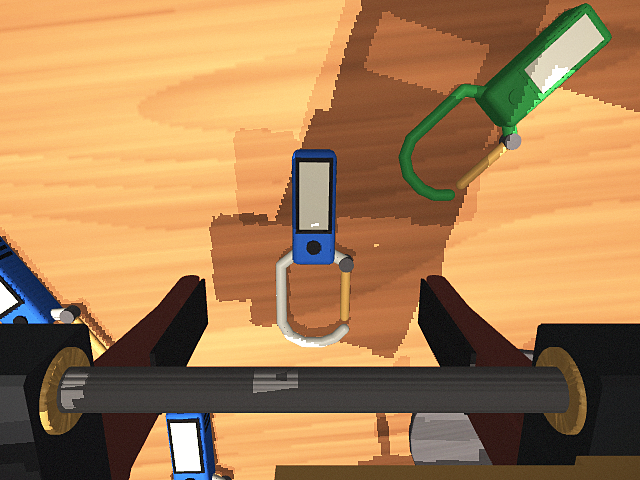

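```bash
python3 - <<'E'
from h import *
im,c,_=shot("wrist","w26")
a,b=onz(c,(314.5,151),26),onz(c,(314.5,264),26); far=onz(c,(314,341),13); print(a,b,np.linalg.norm(a-b),far, onz(c,(282,290),13),onz(c,(346,290),13))
u=np.array([np.cos(-.1),np.sin(-.1)]); O=(b[:2]+a[:2])/2+40*u; print("O",O,"far at",(far[:2]-O)@u, "grip",O-28*u)
g=O-28*u; want((g[0],g[1],-5),1.47)
E
```

```text
[ 355.73552371 -141.66182294   26.        ] [ 433.65332487 -149.46390662   26.        ] 78.30744694447951 [ 500.8116674 -156.5317471   13.       ] [ 456.15090306 -176.14190918   13.        ] [ 460.96795847 -128.43741419   13.        ]
O [ 434.4945909  -149.55620145] far at 66.68215989712901 grip [ 406.63447427 -146.76086578]
t 29.3 tcp [ 408.  -147.8  150.9] yaw_y 1.470 xax [ 0. -0. -1.] w 86.8 F [ 0.1  0.2 -0.1] q [-0.38  0.26  2.09  0.    0.79 -1.85]
shift tool mm [155.9   0.9  -1.6]
turn tool rad [-0.      0.0004  0.0001]
shift in wanted axes [155.9   0.9  -1.5]
```

```bash
python3 -m crank '[[[0.03,0.001,-0.001],[0,0,0],0.087],[[0.03,0,0],[0,0,0],0.087],[[0.03,0,0],[0,0,0],0.087],[[0.03,0,0],[0,0,0],0.087],[[0.016,0,0],[0,0,0],0.087],[[0.01,0,0],[0,0,0],0.087],[[0,0,0],[0,0,0],0.087],[[0,0,0],[0,0,0],0.02]]'
python3 -m crank '[[[0,0,0],[0,0,0],0.015],[[0,0,0],[0,0,0],0.015],[[0,0,0],[0,0,0],0.015],[[0,0,0],[0,0,0],0.015],[[0,0,0],[0,0,0],0.015],[[0,0,0],[0,0,0],0.015],[[0,0,0],[0,0,0],0.015],[[0,0,0],[0,0,0],0.015]]'
python3 - <<'E'
from h import *
want((406.6,-146.8,4),1.47)
E
python3 -m crank '[[[0,0,0],[0,0,0],0.015],[[-0.02,0,0],[0,0,0],0.015],[[-0.03,0,0],[0,0,0],0.015],[[-0.03,0,0],[0,0,0],0.015],[[0,0,0],[0,0,0],0.015],[[0,0,0],[0,0,0],0.015],[[0,0,0],[0,0,0],0.015],[[0,0,0],[0,0,0],0.015]]'
python3 - <<'E'
from h import *
want((406.6,-146.8,4),1.47)
im,c,_=shot("wrist","w27")
E
```

```text
t: 29.93
ee_pos: [407.1, -146.7, 4.7]
orientation: [0.079, 1.57, -0.079]
ft_force: [0.6, -0.3, -0.5]
width: 83.1
t: 30.6
ee_pos: [407.1, -146.7, 4.7]
orientation: [0.079, 1.569, -0.079]
ft_force: [0.1, 0.0, 0.4]
width: 30.4
t 30.6 tcp [ 407.1 -146.7    4.7] yaw_y 1.470 xax [ 0. -0. -1.] w 30.4 F [0.1 0.  0.4] q [-0.37  0.57  2.15 -0.    0.43 -1.84]
shift tool mm [ 0.7 -0.1 -0.5]
turn tool rad [-0.      0.0001  0.    ]
shift in wanted axes [ 0.7 -0.1 -0.5]
t: 31.27
ee_pos: [406.1, -146.3, 83.6]
orientation: [0.08, 1.571, -0.079]
ft_force: [-0.7, -0.2, -1.8]
width: 30.2
t 31.3 tcp [ 406.1 -146.3   83.6] yaw_y 1.470 xax [-0.002  0.001 -1.   ] w 30.2 F [-0.7 -0.2 -1.8] q [-0.37  0.39  2.13  0.    0.62 -1.84]
shift tool mm [79.6 -0.5  0.7]
turn tool rad [-0.     -0.0021 -0.0006]
shift in wanted axes [79.6 -0.4  0.5]
```

View pics/w27.png

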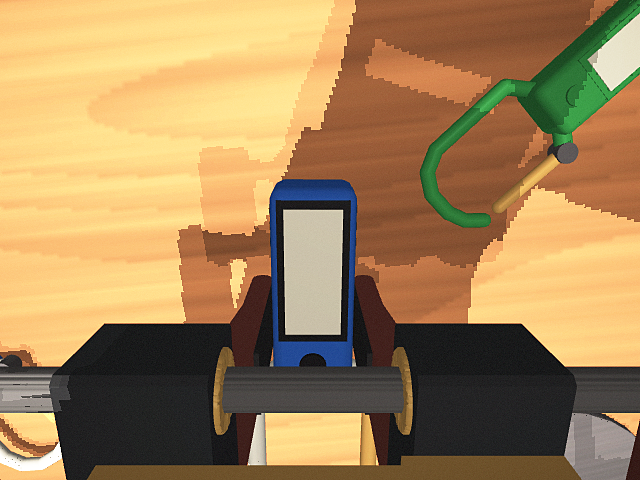

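```bash
cat >> h.py <<'E'
BAR=np.array([609.8,-6.0]); PSI=0.053
def eyetgt(ye,ly,lx=43.5,gx=27.4,z=182.7,back=0):
    u=np.array([np.cos(PSI),np.sin(PSI)]);n=np.array([-u[1],u[0]])
    L=BAR-60*u+ye*n; t=L-(lx+gx+back)*u-ly*n
    want((t[0],t[1],z),PSI+np.pi/2); print("target",np.round(t,1))
E
python3 -c "
from h import *
eyetgt(105,45,back=90)"
```

```text
t 31.3 tcp [ 406.1 -146.3   83.5] yaw_y 1.470 xax [-0.002  0.001 -1.   ] w 29.4 F [-0.4  0.2 -1.2] q [-0.37  0.39  2.13  0.    0.62 -1.84]
shift tool mm [-99.  185.6 -39.2]
turn tool rad [-0.1539 -0.0023 -0.0009]
shift in wanted axes [-99.2 189.4 -10.1]
target [386.   42.2]
```

```bash
python3 -m crank '[[[-0.025,0,0],[-0.077,0,0],0.015],[[-0.025,0,0],[-0.077,0,0],0.015],[[-0.025,0.02,-0.002],[0,0,0],0.015],[[-0.024,0.03,-0.002],[0,0,0],0.015],[[0,0.03,-0.002],[0,0,0],0.015],[[0,0.03,-0.002],[0,0,0],0.015],[[0,0.03,-0.002],[0,0,0],0.015],[[0,0.03,0],[0,0,0],0.015]]'
python3 -m crank '[[[0,0.019,0],[0,0,0],0.015],[[0,0,0],[0,0,0],0.015],[[0,0,0],[0,0,0],0.015],[[0,0,0],[0,0,0],0.015],[[0,0,0],[0,0,0],0.015],[[0,0,0],[0,0,0],0.015],[[0,0,0],[0,0,0],0.015],[[0,0,0],[0,0,0],0.015]]'
python3 -c "
from h import *
eyetgt(105,45,back=90); shot('wrist','w28')
im,c,_=shot('side','s28');cv2.imwrite('pics/s28c.png',cv2.resize(im[140:340,230:450],None,fx=3,fy=3))"
```

```text
t: 31.98
ee_pos: [386.7, 23.7, 182.8]
orientation: [-0.041, 1.573, 0.041]
ft_force: [1.6, 0.5, -0.2]
width: 30.0
t: 32.65
ee_pos: [387.1, 40.9, 183.6]
orientation: [-0.041, 1.571, 0.041]
ft_force: [0.5, 0.6, -1.3]
width: 29.9
t 32.6 tcp [387.1  40.9 183.6] yaw_y 1.623 xax [-0. -0. -1.] w 29.9 F [ 0.5  0.6 -1.3] q [ 0.07  0.13  2.16 -0.    0.85 -1.55]
shift tool mm [ 0.9  1.3 -1. ]
turn tool rad [-0.0009 -0.0001  0.0001]
shift in wanted axes [ 0.9  1.3 -1. ]
target [386.   42.2]
```

View pics/w28.png

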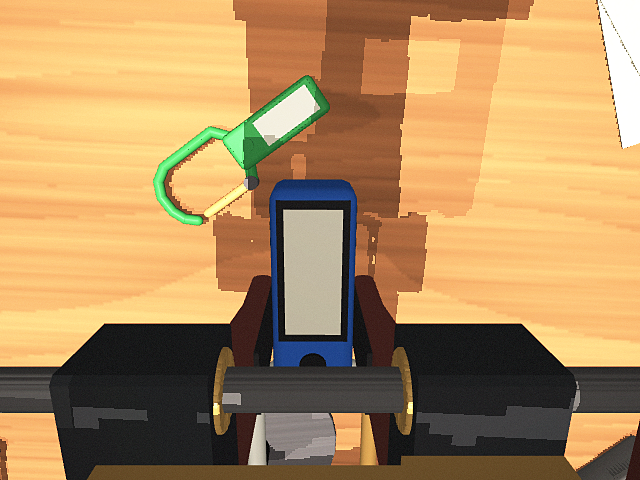

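View pics/s28c.png

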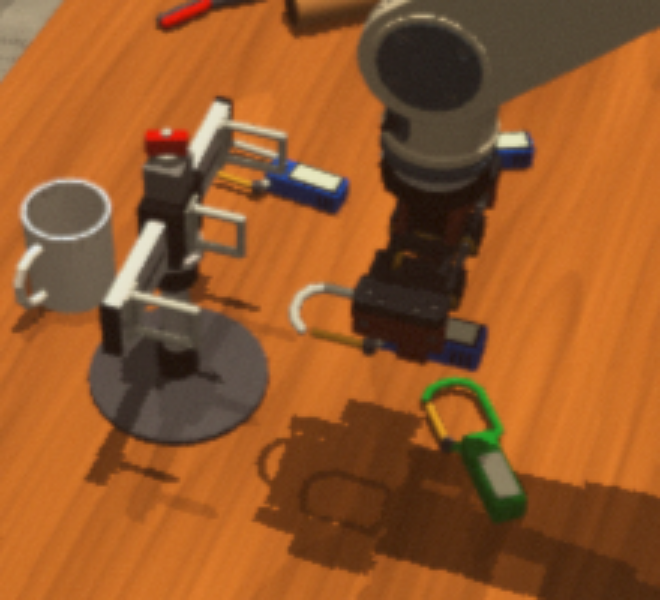

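```bash
python3 -m crank '[[[0.001,0.001,0.02],[0,0,0],0.015],[[0,0,0.02],[0,0,0],0.015],[[0,0,0.02],[0,0,0],0.015],[[0,0,0.015],[0,0,0],0.015],[[0,0,0.014],[0,0,0],0.015],[[0,0,0],[0,0,0],0.015],[[0,0,0],[0,0,0],0.015],[[0,0,0],[0,0,0],0.015]]'
python3 -c "
from h import *
eyetgt(105,45)
im,c,_=shot('side','s29');cv2.imwrite('pics/s29c.png',cv2.resize(im[140:340,230:450],None,fx=3,fy=3))
im,c,_=shot('top','t29');cv2.imwrite('pics/t29c.png',cv2.resize(im[180:300,270:400],None,fx=5,fy=5))"
```

```text
t: 33.42
ee_pos: [474.7, 47.1, 182.3]
orientation: [-0.042, 1.572, 0.042]
ft_force: [-0.4, -0.6, -1.6]
width: 30.2
t 33.4 tcp [474.7  47.1 182.3] yaw_y 1.624 xax [-0.001 -0.    -1.   ] w 30.2 F [-0.4 -0.6 -1.6] q [ 0.07  0.27  1.98  0.    0.9  -1.55]
shift tool mm [-0.4 -0.2  1.2]
turn tool rad [ 0.0001 -0.0014 -0.    ]
shift in wanted axes [-0.4 -0.2  1.2]
target [475.9  47. ]
```

View pics/s29c.png

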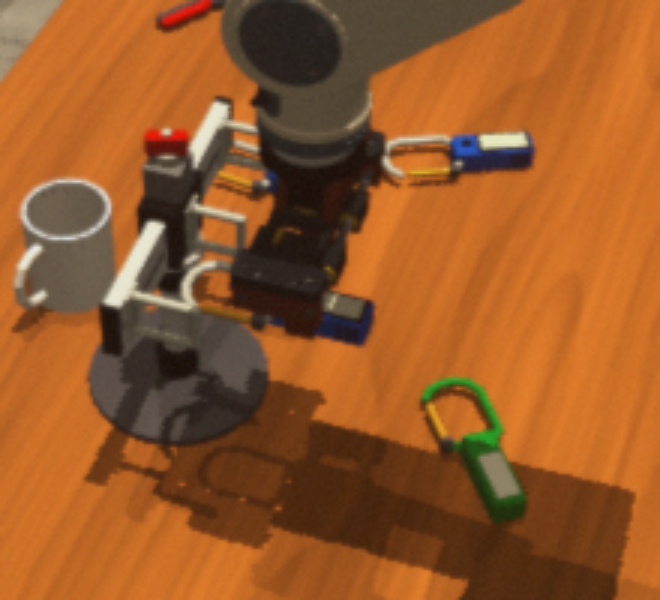

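View pics/t29c.png

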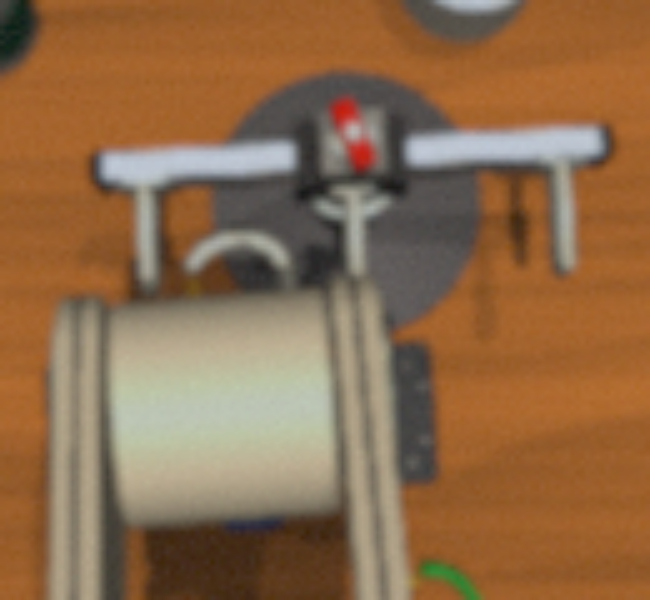

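```bash
python3 - <<'E'
from h import *
im,c,_=shot("top","t30")
f=lambda x,y,z:onz(c,(270+x/5-.4,180+y/5-.4),z)
a=f(148,288,212);b=f(237,232,191);print("limb outer tip",a,"hook far outer",b)
u=np.array([np.cos(PSI),np.sin(PSI)]);n=np.array([-u[1],u[0]])
print("bar frame",(a[:2]-BAR)@u,(a[:2]-BAR)@n,"hook",(b[:2]-BAR)@u,(b[:2]-BAR)@n)
print("limb1,2",[((f(x,y,212)[:2]-BAR)@u,(f(x,y,212)[:2]-BAR)@n) for x,y in [(563,270),(355,275)]])
E
```

```text
limb outer tip [544.40878291  97.50756153 212.        ] hook far outer [574.63506292  53.63350866 191.        ]
bar frame -59.81606381786976 106.82633137451825 hook -31.9564629909053 61.412642249408805
limb1,2 [(np.float64(-62.86385130079094), np.float64(-100.28311180812196)), (np.float64(-59.32762154500055), np.float64(3.2024791542091844))]
```

```bash
python3 -m crank '[[[0,0.005,0.001],[0,0,0],0.015],[[0,0.005,0],[0,0,0],0.015],[[0,0.005,0],[0,0,0],0.015],[[0,0.005,0],[0,0,0],0.015],[[0,0.005,0],[0,0,0],0.015],[[0,0.005,0],[0,0,0],0.015],[[0,0,0],[0,0,0],0.015],[[0,0,0],[0,0,0],0.015]]'
python3 -c "
from h import *
eyetgt(105,-12)"
python3 -m crank '[[[0,0.005,0],[0,0,0],0.015],[[0,0.005,0],[0,0,0],0.015],[[0,0.005,0],[0,0,0],0.015],[[0,0.005,0],[0,0,0],0.015],[[0,0.004,0],[0,0,0],0.015],[[0,0.003,0],[0,0,0],0.015],[[0,0,0],[0,0,0],0.015],[[0,0,0],[0,0,0],0.015]]'
python3 -c "
from h import *
eyetgt(105,-12)
im,c,_=shot('side','s31');cv2.imwrite('pics/s31c.png',cv2.resize(im[190:290,240:350],None,fx=6,fy=6,interpolation=cv2.INTER_CUBIC))
im,c,_=shot('top','t31');cv2.imwrite('pics/t31c.png',cv2.resize(im[180:300,270:400],None,fx=5,fy=5))"
```

```text
t: 34.23
ee_pos: [474.8, 77.5, 182.5]
orientation: [-0.043, 1.571, 0.042]
ft_force: [-1.5, -1.9, -2.1]
width: 29.8
t 34.2 tcp [474.8  77.5 182.5] yaw_y 1.625 xax [-0.001 -0.    -1.   ] w 29.8 F [-1.5 -1.9 -2.1] q [ 0.14  0.27  1.97 -0.    0.9  -1.49]
shift tool mm [-0.2 26.5 -0.5]
turn tool rad [ 0.001  -0.0009  0.0002]
shift in wanted axes [-0.2 26.5 -0.5]
target [472.9 103.9]
t: 34.9
ee_pos: [474.1, 104.6, 182.8]
orientation: [-0.042, 1.57, 0.042]
ft_force: [0.1, -1.8, -1.0]
width: 30.2
t 34.9 tcp [474.1 104.6 182.8] yaw_y 1.625 xax [ 0.001  0.    -1.   ] w 30.2 F [ 0.1 -1.8 -1. ] q [ 0.19  0.28  1.97  0.    0.9  -1.43]
shift tool mm [ 0.1 -0.6 -1.3]
turn tool rad [ 0.0009  0.0007 -0.0001]
shift in wanted axes [ 0.1 -0.6 -1.3]
target [472.9 103.9]
```

View pics/s31c.png

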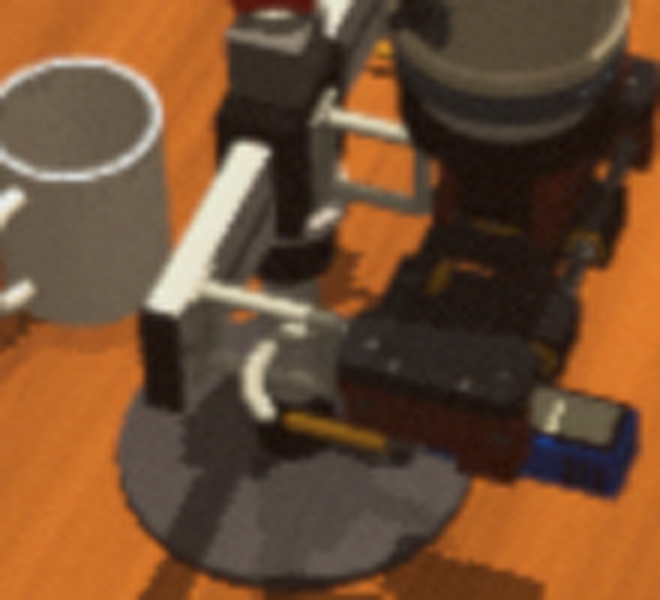

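View pics/t31c.png

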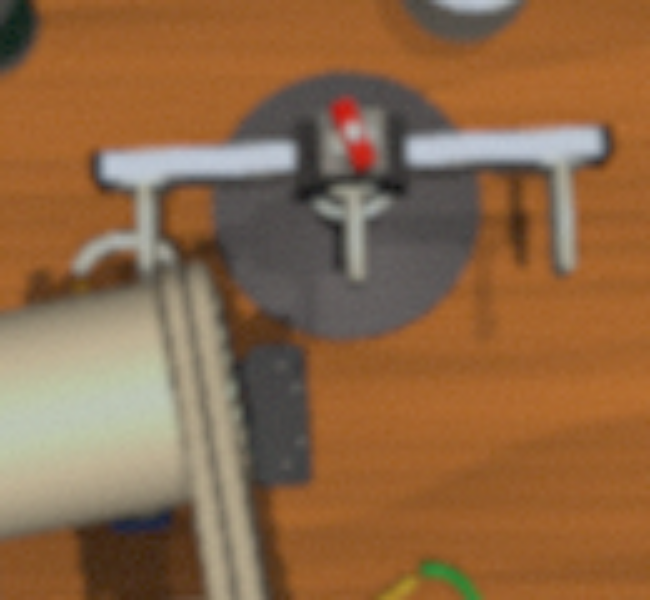

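```bash
python3 -m crank '[[[0,0.001,0],[0,0,0],0.015],[[0,0,0],[0,0,0],0.015],[[0,0,0],[0,0,0],0.015],[[0,0,0],[0,0,0],0.015],[[0,-0.003,0],[0,0,0],0.015],[[0,0,0],[0,0,0],0.015],[[0,0,0],[0,0,0],0.015],[[0,0,0],[0,0,0],0.015]]'
python3 -c "
from h import *
eyetgt(105,-12)
im,c,_=shot('wrist','w32')"
```

```text
t: 35.67
ee_pos: [473.9, 102.1, 182.7]
orientation: [-0.042, 1.57, 0.042]
ft_force: [-0.2, -0.7, -1.4]
width: 29.9
t 35.7 tcp [473.9 102.1 182.7] yaw_y 1.624 xax [ 0.  0. -1.] w 29.9 F [-0.2 -0.7 -1.4] q [ 0.19  0.27  1.97  0.    0.9  -1.44]
shift tool mm [-0.   1.8 -0.9]
turn tool rad [-0.  0. -0.]
shift in wanted axes [-0.   1.8 -0.9]
target [472.9 103.9]
```

View pics/w32.png

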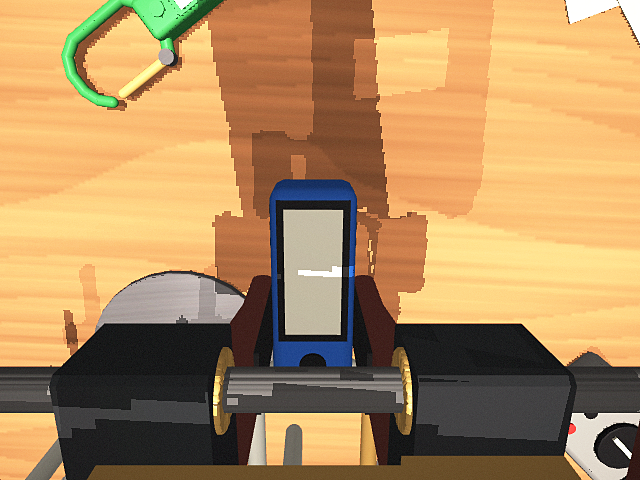

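The limb shows at (293,430), between the spine and the straight, shut gate at x=370, so the light is captured. I'll release it.

```bash
python3 -m crank '[[[0,0,0],[0,0,0],0.06],[[0,0,0],[0,0,0],0.06],[[0,0,0],[0,0,0],0.06],[[0,0,0],[0,0,0],0.06],[[0,0,0],[0,0,0],0.06],[[0,0,0],[0,0,0],0.06],[[0,0,0],[0,0,0],0.06],[[0,0,0],[0,0,0],0.06]]'
python3 -m crank '[[[-0.01,0,0],[0,0,0],0.06],[[-0.02,0,0],[0,0,0],0.06],[[-0.03,0,0],[0,0,0],0.06],[[-0.03,0,0],[0,0,0],0.06],[[-0.03,0,0],[0,0,0],0.06],[[0,-0.02,-0.02],[0,0,0],0.06],[[0,-0.03,-0.02],[0,0,0],0.06],[[0,-0.03,-0.02],[0,0,0],0.06]]'
python3 -c "
from h import *
want((400,-300,300),1.57)
im,c,_=shot('side','s33');cv2.imwrite('pics/s33c.png',cv2.resize(im[150:300,220:380],None,fx=4,fy=4,interpolation=cv2.INTER_CUBIC))
im,c,_=shot('top','t33');cv2.imwrite('pics/t33c.png',cv2.resize(im[180:300,270:400],None,fx=5,fy=5))"
```

```text
t: 36.38
ee_pos: [473.9, 102.2, 182.7]
orientation: [-0.042, 1.57, 0.042]
ft_force: [0.1, 0.1, -1.2]
width: 59.8
t: 37.05
ee_pos: [417.8, 18.8, 303.9]
orientation: [-0.044, 1.568, 0.043]
ft_force: [-0.2, -0.5, 0.6]
width: 60.0
t 37.0 tcp [417.8  18.8 303.9] yaw_y 1.626 xax [ 0.002 -0.    -1.   ] w 60.0 F [-0.2 -0.5  0.6] q [ 0.02  0.    1.97 -0.    1.16 -1.61]
shift tool mm [   3.9 -317.3  -35.4]
turn tool rad [0.0562 0.002  0.0001]
shift in wanted axes [   3.9 -318.8  -17.6]
```

View pics/s33c.png

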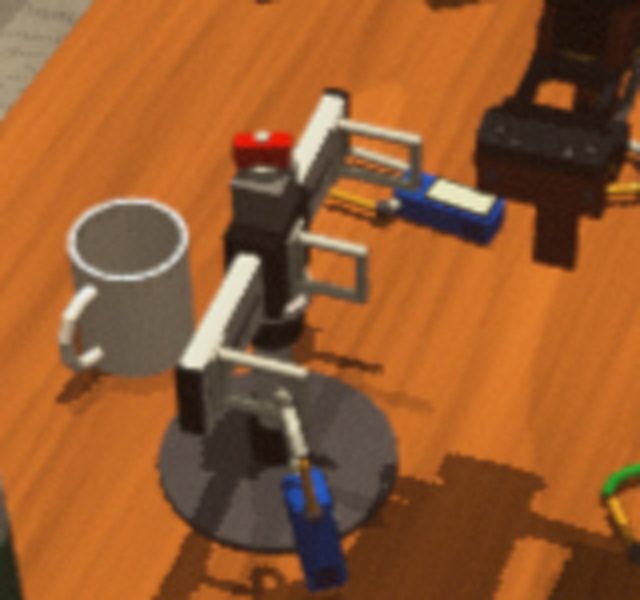

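View pics/t33c.png

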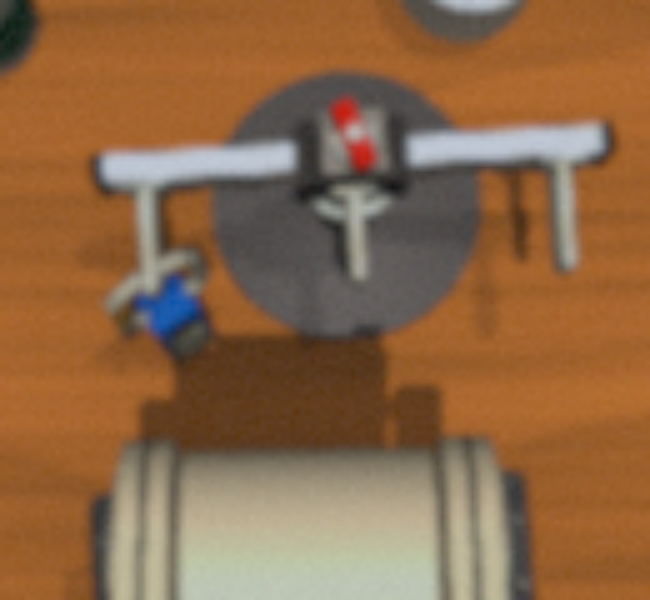

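Light C hangs on eye 3. Next is light A.

```bash
python3 -m crank '[[[0,-0.035,0],[0.06,0,0],0.087],[[0,-0.035,0],[0.058,0,0],0.087],[[0,-0.035,0.01],[0,0,0],0.087],[[0,-0.035,0.015],[0,0,0],0.087],[[0,-0.035,0.02],[0,0,0],0.087],[[0,-0.035,0.02],[0,0,0],0.087],[[0,-0.035,0.02],[0,0,0],0.087],[[0,-0.035,0.02],[0,0,0],0.087]]'
python3 -m crank '[[[0.02,0,0.03],[0,0,0],0.087],[[0.03,0,0.03],[0,0,0],0.087],[[0.03,0,0],[0,0,0],0.087],[[0.03,0,0],[0,0,0],0.087],[[0.03,0,0],[0,0,0],0.087],[[0,0,0],[0,0,0],0.087],[[0,0,0],[0,0,0],0.087],[[0,0,0],[0,0,0],0.087]]'
python3 -c "
from h import *
want((592,-268,150),1.508)
shot('wrist','w34')"
```

```text
t: 37.82
ee_pos: [512.2, -268.9, 303.3]
orientation: [0.051, 1.569, -0.051]
ft_force: [0.8, 0.0, 0.7]
width: 87.1
t: 38.48
ee_pos: [571.6, -271.3, 165.0]
orientation: [0.05, 1.568, -0.051]
ft_force: [-0.3, -0.2, 0.5]
width: 86.6
t 38.5 tcp [ 571.6 -271.3  165. ] yaw_y 1.506 xax [ 0.002 -0.001 -1.   ] w 86.6 F [-0.3 -0.2  0.5] q [-0.46  0.5   1.65  0.    0.99 -1.97]
shift tool mm [15.1  4.7 20.1]
turn tool rad [-0.0018  0.002   0.0008]
shift in wanted axes [15.   4.6 20.1]
```

View pics/w34.png

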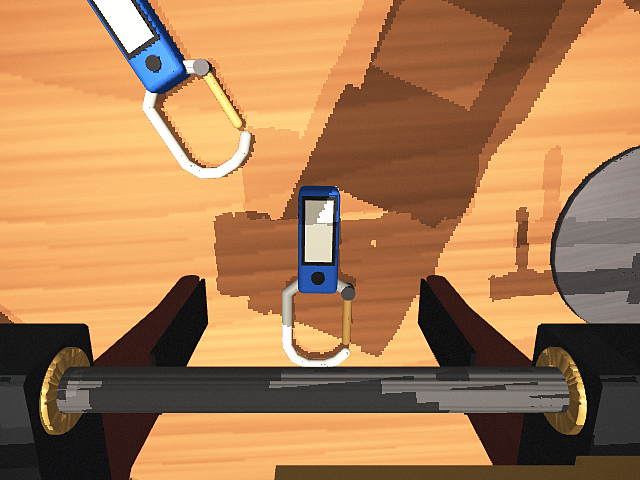

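```bash
cat >> h.py <<'E'
def lgrip(c,back,front,far,sp,ga,z=4):
    """pixels: handle top back end, front end, far hook outer, spine, gate -> origin"""
    a,b=onz(c,back,26),onz(c,front,26); f=onz(c,far,13); s,g=onz(c,sp,13),onz(c,ga,13)
    v=(b-a)[:2]; m=((s+g)/2)[:2]; w=m-a[:2]; yaw=np.arctan2(w[1],w[0]); u=np.array([np.cos(yaw),np.sin(yaw)]); n=np.array([-u[1],u[0]])
    O=(a[:2]+b[:2])/2+40*u; print("len",np.linalg.norm(v),"yaw ax",np.arctan2(v[1],v[0]),yaw,"far",(f[:2]-O)@u,"(71) sp,ga y",(s[:2]-O)@n,(g[:2]-O)@n,"O",O)
    G=O-28*u; want((G[0],G[1],z),yaw+np.pi/2)
E
python3 - <<'E'
from h import *
im,c,_=shot("wrist","w35")
cv2.imwrite("pics/w35c.png",cv2.resize(im[175:375,270:370],None,fx=3,fy=3,interpolation=cv2.INTER_CUBIC))
E
```

```text
(no output)
```

View pics/w35c.png

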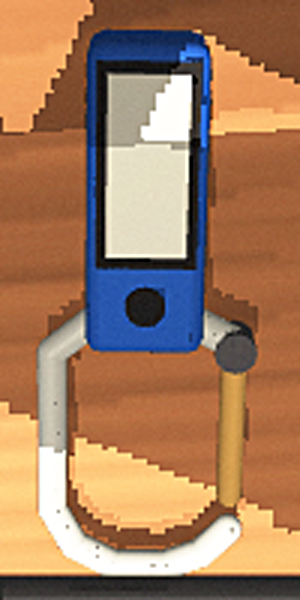

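```bash
python3 - <<'E'
from h import *
im,c,_=shot("wrist","w36")
p=lambda x,y:(270+x/3-.3,175+y/3-.3)
lgrip(c,p(150,52),p(146,350),p(150,572),p(53,420),p(231,420))
E
```

```text
len 75.67875613031478 yaw ax -0.07377626027252226 -0.0797948244379707 far 69.28872442165633 (71) sp,ga y -23.958124261837007 23.502649561902455 O [ 627.21680956 -271.60964539]
t 38.6 tcp [ 571.7 -271.6  165.7] yaw_y 1.506 xax [ 0.004 -0.002 -1.   ] w 87.1 F [-0.3  0.4 -0.3] q [-0.46  0.5   1.65  0.    0.98 -1.97]
shift tool mm [161.8   4.2  26.8]
turn tool rad [0.015  0.0036 0.0015]
shift in wanted axes [161.7   4.4  27.3]
```

```bash
python3 -m crank '[[[0.02,0.0043,0.0135],[0.015,0,0],0.087],[[0.03,0,0.013],[0,0,0],0.087],[[0.03,0,0],[0,0,0],0.087],[[0.03,0,0],[0,0,0],0.087],[[0.03,0,0],[0,0,0],0.087],[[0.012,0,0],[0,0,0],0.087],[[0.008,0,0],[0,0,0],0.087],[[0,0,0],[0,0,0],0.087]]'
python3 -c "
from h import *
want((598.6,-269.4,4),1.49)
im,c,_=shot('wrist','w37')"
```

```text
t: 39.3
ee_pos: [597.1, -268.7, 3.0]
orientation: [0.063, 1.57, -0.063]
ft_force: [-0.1, 0.6, -0.1]
width: 87.3
t 39.3 tcp [ 597.1 -268.7    3. ] yaw_y 1.491 xax [-0.001  0.    -1.   ] w 87.3 F [-0.1  0.6 -0.1] q [-0.44  0.75  1.65  0.    0.74 -1.93]
shift tool mm [-1.  -0.6  1.6]
turn tool rad [ 0.0009 -0.0006 -0.0002]
shift in wanted axes [-1.  -0.6  1.6]
```

View pics/w37.png

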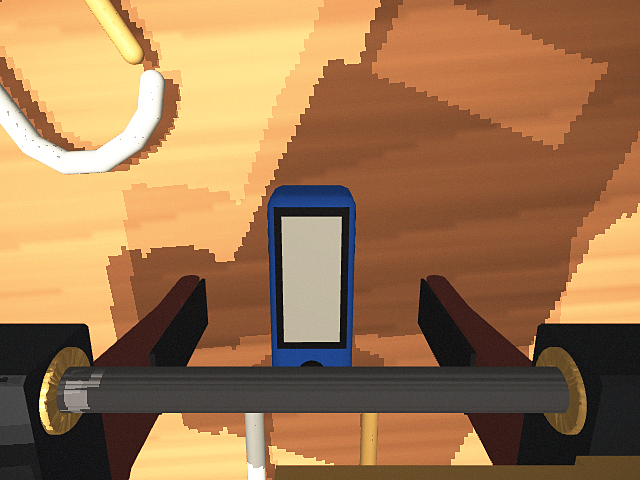

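```bash
python3 -m crank '[[[0,0,0],[0,0,0],0.015],[[0,0,0],[0,0,0],0.015],[[0,0,0],[0,0,0],0.015],[[0,0,0],[0,0,0],0.015],[[0,0,0],[0,0,0],0.015],[[0,0,0],[0,0,0],0.015],[[0,0,0],[0,0,0],0.015],[[0,0,0],[0,0,0],0.015]]'
python3 -m crank '[[[0,0,0],[0,0,0],0.015],[[0,0,0],[0,0,0],0.015],[[-0.02,0,0],[0,0,0],0.015],[[-0.03,0,0],[0,0,0],0.015],[[-0.03,0,0],[0,0,0],0.015],[[0,0,-0.02],[0,0,0],0.015],[[0,0,-0.03],[0,0,0],0.015],[[0,0,-0.03],[0,0,0],0.015]]'
python3 -c "
from h import *
eyetgt(0,45,gx=29.5,z=181,back=90)
im,c,_=shot('wrist','w38')"
```

```text
t: 40.02
ee_pos: [597.1, -268.6, 3.2]
orientation: [0.063, 1.57, -0.063]
ft_force: [-0.3, -1.4, -0.0]
width: 37.3
t: 40.68
ee_pos: [517.1, -262.2, 83.8]
orientation: [0.061, 1.568, -0.063]
ft_force: [0.2, 0.2, -2.4]
width: 29.9
t 40.7 tcp [ 517.1 -262.2   83.8] yaw_y 1.492 xax [ 0.001 -0.001 -1.   ] w 29.9 F [ 0.2  0.2 -2.4] q [-0.49  0.55  1.81 -0.    0.78 -1.98]
shift tool mm [ -97.6  188.7 -142.8]
turn tool rad [-0.132   0.0015  0.0008]
shift in wanted axes [ -97.2  206.  -116.9]
target [389.5 -62.8]
```

View pics/w38.png

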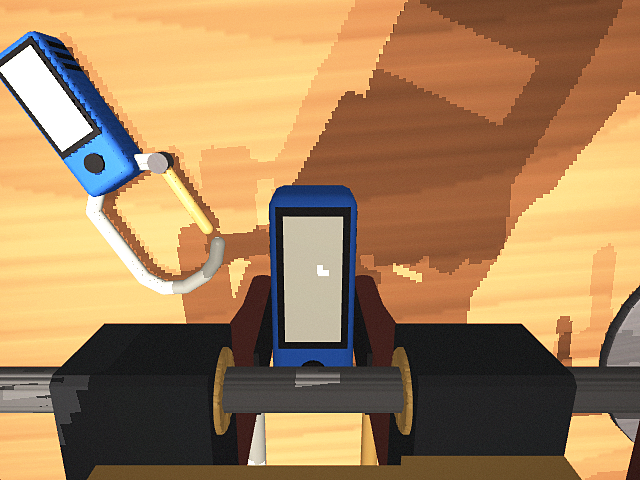

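```bash
python3 -m crank '[[[-0.02,0,-0.025],[-0.066,0,0],0.015],[[-0.025,0,-0.025],[-0.066,0,0],0.015],[[-0.026,0,-0.025],[0,0,0],0.015],[[-0.026,0.01,-0.025],[0,0,0],0.015],[[0,0.03,-0.02],[0,0,0],0.015],[[0,0.035,0],[0,0,0],0.015],[[0,0.035,0],[0,0,0],0.015],[[0,0.035,0],[0,0,0],0.015]]'
python3 -m crank '[[[0,0.035,0],[0,0,0],0.015],[[0,0.02,0],[0,0,0],0.015],[[0,0,0],[0,0,0],0.015],[[0,0,0],[0,0,0],0.015],[[0,0,0],[0,0,0],0.015],[[0,0,0],[0,0,0],0.015],[[0,0,0],[0,0,0],0.015],[[0,0,0],[0,0,0],0.015]]'
python3 -c "
from h import *
eyetgt(0,45,gx=29.5,z=181)
im,c,_=shot('top','t39');cv2.imwrite('pics/t39c.png',cv2.resize(im[180:300,270:400],None,fx=5,fy=5))"
```

```text
t: 41.4
ee_pos: [389.3, -117.8, 180.6]
orientation: [-0.04, 1.57, 0.039]
ft_force: [-0.3, 0.0, -1.4]
width: 29.6
t: 42.07
ee_pos: [387.2, -64.6, 180.1]
orientation: [-0.04, 1.571, 0.04]
ft_force: [0.2, -0.1, -1.6]
width: 29.9
t 42.1 tcp [387.2 -64.6 180.1] yaw_y 1.622 xax [-0. -0. -1.] w 29.9 F [ 0.2 -0.1 -1.6] q [-0.2   0.14  2.15 -0.    0.85 -1.82]
shift tool mm [-0.9  2.  92.4]
turn tool rad [-0.0023 -0.0002  0.    ]
shift in wanted axes [-0.9  1.7 92.4]
target [479.4 -58. ]
```

View pics/t39c.png

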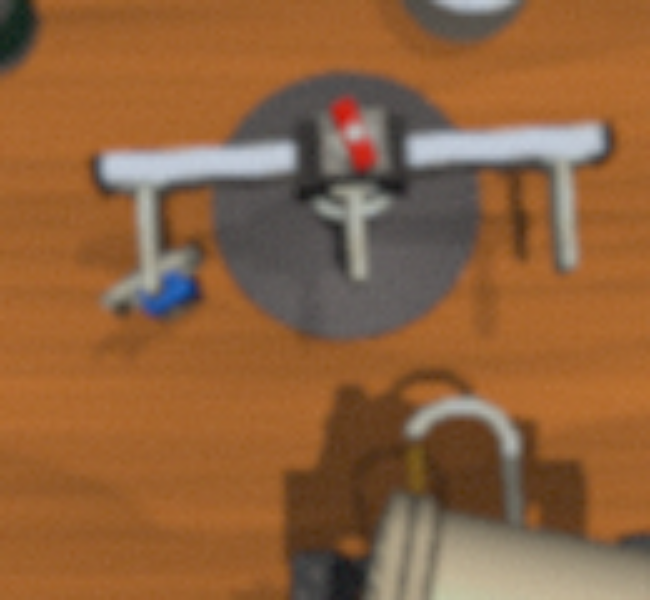

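```bash
python3 -m crank '[[[-0.001,0.001,0.02],[-0.002,0,0],0.015],[[0,0.001,0.02],[0,0,0],0.015],[[0,0,0.02],[0,0,0],0.015],[[0,0,0.018],[0,0,0],0.015],[[0,0,0.014],[0,0,0],0.015],[[0,0,0],[0,0,0],0.015],[[0,0,0],[0,0,0],0.015],[[0,0,0],[0,0,0],0.015]]'
python3 -c "
from h import *
eyetgt(0,45,gx=29.5,z=181)
im,c,_=shot('top','t40');cv2.imwrite('pics/t40c.png',cv2.resize(im[180:300,270:400],None,fx=5,fy=5))"
```

```text
t: 42.78
ee_pos: [477.6, -57.1, 180.8]
orientation: [-0.042, 1.572, 0.042]
ft_force: [0.0, -0.4, -0.6]
width: 29.8
t 42.8 tcp [477.6 -57.1 180.8] yaw_y 1.625 xax [-0.002  0.    -1.   ] w 29.8 F [ 0.  -0.4 -0.6] q [-0.14  0.27  1.97 -0.    0.9  -1.77]
shift tool mm [-0.2 -1.   1.7]
turn tool rad [ 0.0008 -0.0017 -0.0003]
shift in wanted axes [-0.2 -1.   1.7]
target [479.4 -58. ]
```

View pics/t40c.png

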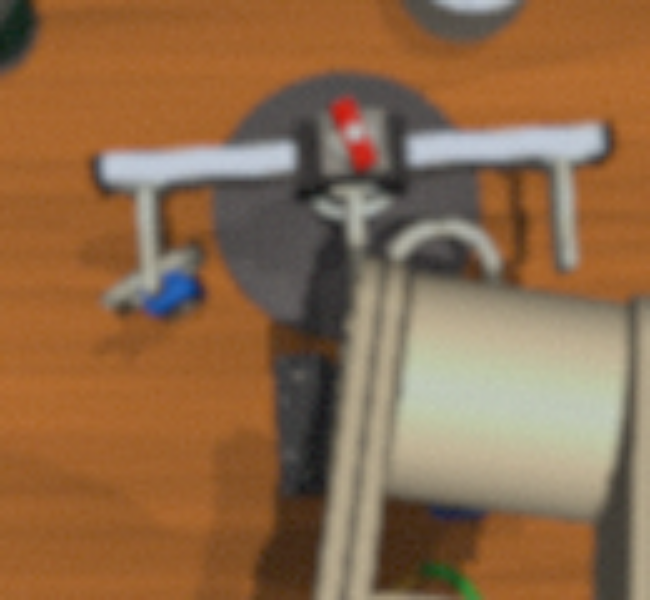

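```bash
python3 -m crank '[[[0,0.005,0.001],[0,0,0],0.015],[[0,0.005,0],[0,0,0],0.015],[[0,0.005,0],[0,0,0],0.015],[[0,0.005,0],[0,0,0],0.015],[[0,0.005,0],[0,0,0],0.015],[[0,0.005,0],[0,0,0],0.015],[[0,0,0],[0,0,0],0.015],[[0,0,0],[0,0,0],0.015]]'
python3 -m crank '[[[0,0.005,0],[0,0,0],0.015],[[0,0.005,0],[0,0,0],0.015],[[0,0.005,0],[0,0,0],0.015],[[0,0.005,0],[0,0,0],0.015],[[0,0.004,0],[0,0,0],0.015],[[0,0.002,0],[0,0,0],0.015],[[0,0,0],[0,0,0],0.015],[[0,0,0],[0,0,0],0.015]]'
python3 -c "
from h import *
eyetgt(0,-12,gx=29.5,z=181)
im,c,_=shot('side','s41');cv2.imwrite('pics/s41c.png',cv2.resize(im[180:280,240:350],None,fx=6,fy=6,interpolation=cv2.INTER_CUBIC))
im,c,_=shot('wrist','w41')"
```

```text
t: 43.5
ee_pos: [477.8, -26.6, 181.1]
orientation: [-0.043, 1.571, 0.043]
ft_force: [-1.5, -2.8, -1.6]
width: 29.9
t: 44.17
ee_pos: [477.1, -0.7, 181.4]
orientation: [-0.043, 1.57, 0.043]
ft_force: [0.8, -0.2, -0.7]
width: 29.9
t 44.2 tcp [477.1  -0.7 181.4] yaw_y 1.626 xax [ 0.001  0.    -1.   ] w 29.9 F [ 0.8 -0.2 -0.7] q [-0.03  0.27  1.98  0.    0.89 -1.65]
shift tool mm [ 0.4 -0.3 -0.8]
turn tool rad [0.0018 0.0006 0.    ]
shift in wanted axes [ 0.4 -0.3 -0.8]
target [476.4  -1.1]
```

View pics/s41c.png

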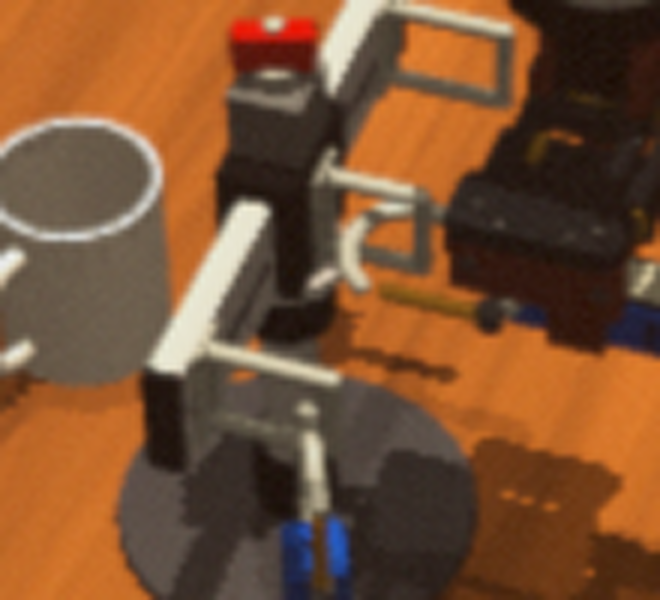

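View pics/w41.png

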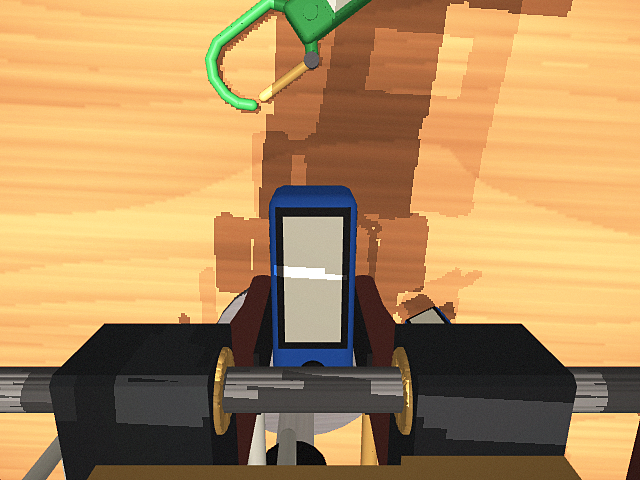

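The gate is shut and the limb shows at (287,440), inside the hook. I'll ease back 2 mm and release.

```bash
python3 -m crank '[[[0,-0.002,0],[0,0,0],0.015],[[0,0,0],[0,0,0],0.015],[[0,0,0],[0,0,0],0.06],[[0,0,0],[0,0,0],0.06],[[0,0,0],[0,0,0],0.06],[[0,0,0],[0,0,0],0.06],[[0,0,0],[0,0,0],0.06],[[0,0,0],[0,0,0],0.06]]'
python3 -m crank '[[[-0.01,0,0],[0,0,0],0.06],[[-0.02,0,0],[0,0,0],0.06],[[-0.03,0,0],[0,0,0],0.06],[[-0.03,0,0],[0,0,0],0.06],[[-0.03,0,0],[0,0,0],0.06],[[0,-0.025,-0.01],[0,0,0],0.06],[[0,-0.03,-0.01],[0,0,0],0.06],[[0,-0.03,-0.01],[0,0,0],0.06]]'
python3 -c "
from h import *
want((430,-330,300),1.57+.489)
im,c,_=shot('side','s42');cv2.imwrite('pics/s42c.png',cv2.resize(im[150:300,220:380],None,fx=4,fy=4,interpolation=cv2.INTER_CUBIC))
im,c,_=shot('top','t42');cv2.imwrite('pics/t42c.png',cv2.resize(im[180:330,270:490],None,fx=3.5,fy=3.5))"
```

```text
t: 44.93
ee_pos: [477.0, -2.9, 181.3]
orientation: [-0.043, 1.57, 0.043]
ft_force: [-0.2, 0.0, -0.5]
width: 60.1
t: 45.6
ee_pos: [451.6, -90.0, 302.8]
orientation: [-0.045, 1.568, 0.044]
ft_force: [0.7, -0.3, -0.7]
width: 60.0
t 45.6 tcp [451.6 -90.  302.8] yaw_y 1.627 xax [ 0.002 -0.001 -1.   ] w 60.0 F [ 0.7 -0.3 -0.7] q [-0.22  0.08  1.9  -0.    1.17 -1.85]
shift tool mm [   2.9 -238.4  -35. ]
turn tool rad [-0.4319  0.0021  0.0012]
shift in wanted axes [   2.8 -201.8 -131.6]
```

View pics/s42c.png

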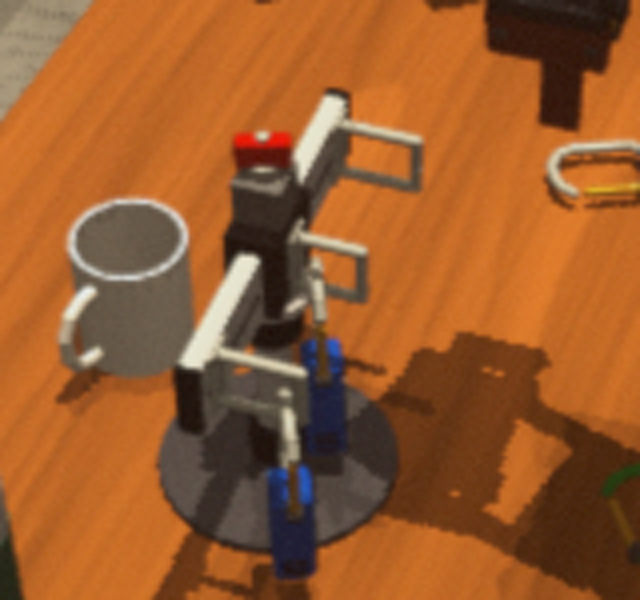

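View pics/t42c.png

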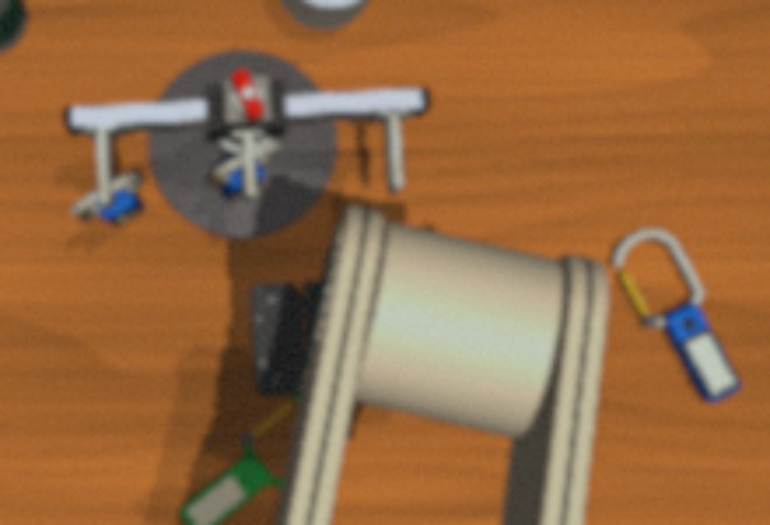

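Both lights hang. Light B's yaw of about 0.49 would exceed the wrist range in this orientation, so I'll take it with the gripper turned half round.

```bash
python3 -m crank '[[[0,-0.03,0],[0,0,0],0.087],[[0,-0.03,0],[0.12,0,0],0.087],[[0,0,0],[0.12,0,0],0.087],[[0,0,0],[0.12,0,0],0.087],[[0,0,0],[0.12,0,0],0.087],[[0,0,0],[0.12,0,0],0.087],[[0,0,0],[0.12,0,0],0.087],[[0,0,0],[0.12,0,0],0.087]]'
python3 -m crank '[[[0,0,0],[0.12,0,0],0.087],[[0,0,0],[0.12,0,0],0.087],[[0,0,0],[0.12,0,0],0.087],[[0,0,0],[0.12,0,0],0.087],[[0,0,0],[0.12,0,0],0.087],[[0,0,0],[0.12,0,0],0.087],[[0,0,0],[0.12,0,0],0.087],[[0,0,0],[0.12,0,0],0.087]]'
python3 -m crank '[[[0,0,0],[0.12,0,0],0.087],[[0,0,0],[0.12,0,0],0.087],[[0,0,0],[0.12,0,0],0.087],[[0,0,0],[0.12,0,0],0.087],[[0,0,0],[0.12,0,0],0.087],[[0,0,0],[0.12,0,0],0.087],[[0,0,0],[0.12,0,0],0.087],[[0,0,0],[0.11,0,0],0.087]]'
python3 -c "
from h import *
want((445,-371,200),-1.08)"
```

```text
t: 46.37
ee_pos: [455.1, -148.8, 301.7]
orientation: [0.619, 1.481, -0.618]
ft_force: [0.2, 0.1, -0.8]
width: 87.2
t: 47.03
ee_pos: [455.1, -148.7, 301.8]
orientation: [1.341, 1.118, -1.341]
ft_force: [0.7, 1.0, -0.8]
width: 87.1
t: 47.7
ee_pos: [455.1, -148.7, 301.8]
orientation: [1.978, 0.443, -1.977]
ft_force: [-0.3, -1.0, 0.2]
width: 87.2
t 47.7 tcp [ 455.1 -148.7  301.8] yaw_y -1.131 xax [ 0.  0. -1.] w 87.2 F [-0.3 -1.   0.2] q [-0.34  0.11  1.86  0.    1.17  0.79]
shift tool mm [101.7 196.8 103.9]
turn tool rad [-0.0506 -0.0004  0.    ]
shift in wanted axes [101.8 191.3 113.7]
```

```bash
python3 -m crank '[[[0,0,0],[-0.05,0,0],0.087],[[0.01,0.03,0.018],[0,0,0],0.087],[[0.02,0.032,0.019],[0,0,0],0.087],[[0.02,0.032,0.019],[0,0,0],0.087],[[0.02,0.032,0.019],[0,0,0],0.087],[[0.02,0.032,0.019],[0,0,0],0.087],[[0.02,0.032,0.019],[0,0,0],0.087],[[0,0,0],[0,0,0],0.087]]'
python3 -m crank '[[[0,0,0],[0,0,0],0.087],[[0,0,0],[0,0,0],0.087],[[0,0,0],[0,0,0],0.087],[[0,0,0],[0,0,0],0.087],[[0,0,0],[0,0,0],0.087],[[0,0,0],[0,0,0],0.087],[[0,0,0],[0,0,0],0.087],[[0,0,0],[0,0,0],0.087]]'
python3 -c "
from h import *
want((445,-371,200),-1.08); shot('wrist','w43')"
```

```text
t: 48.37
ee_pos: [444.8, -371.4, 189.2]
orientation: [1.944, 0.491, -1.949]
ft_force: [-0.9, -0.0, 0.4]
width: 87.0
t: 49.03
ee_pos: [446.1, -367.4, 192.9]
orientation: [1.944, 0.492, -1.943]
ft_force: [-0.4, -0.4, 0.3]
width: 87.0
t 49.0 tcp [ 446.1 -367.4  192.9] yaw_y -1.075 xax [ 0. -0. -1.] w 87.0 F [-0.4 -0.4  0.3] q [-0.71  0.39  1.76  0.    0.99  0.36]
shift tool mm [-7.1  2.6  2.7]
turn tool rad [ 0.0054 -0.0002 -0.0004]
shift in wanted axes [-7.1  2.6  2.7]
```

View pics/w43.png

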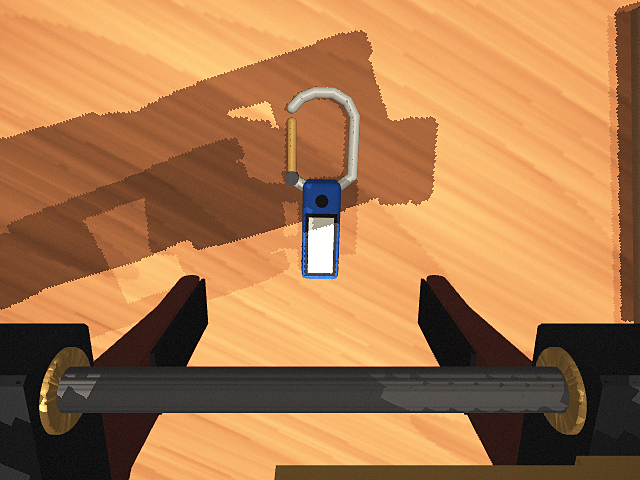

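```bash
python3 - <<'E'
from h import *
im,c,_=shot("wrist","w44")
cv2.imwrite("pics/w44c.png",cv2.resize(im[80:285,275:370],None,fx=2.9,fy=2.9,interpolation=cv2.INTER_CUBIC))
E
```

```text
(no output)
```

View pics/w44c.png

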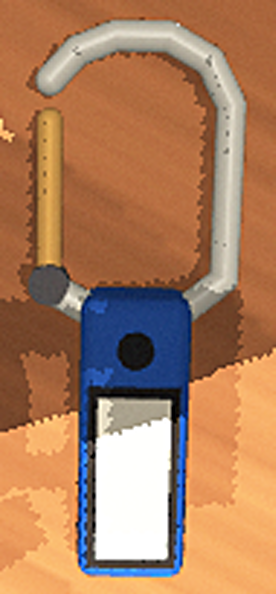

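```bash
python3 - <<'E'
from h import *
im,c,_=shot("wrist","w45")
p=lambda x,y:(275+x/2.9-.3,80+y/2.9-.3)
lgrip(c,p(131,574),p(137,303),p(150,21),p(228,185),p(50,185))
E
```

```text
len 76.50785259387268 yaw ax 0.47947961450015475 0.47801524862903605 far 69.83801943526178 (71) sp,ga y -23.946370534398064 23.834335086227902 O [ 469.88621337 -362.43265418]
t 49.2 tcp [ 446.  -367.6  192.7] yaw_y -1.075 xax [ 0. -0. -1.] w 86.9 F [ 0.  -0.  -0.6] q [-0.71  0.39  1.76  0.    0.99  0.36]
shift tool mm [188.7   6.3   4.5]
turn tool rad [-3.1238e+00  1.0000e-04 -1.0000e-04]
shift in wanted axes [188.7  -6.4  -4.4]
```

```bash
python3 -m crank '[[[0.02,0.0063,0.0045],[0.018,0,0],0.087],[[0.035,0,0],[0,0,0],0.087],[[0.035,0,0],[0,0,0],0.087],[[0.035,0,0],[0,0,0],0.087],[[0.035,0,0],[0,0,0],0.087],[[0.018,0,0],[0,0,0],0.087],[[0.01,0,0],[0,0,0],0.087],[[0,0,0],[0,0,0],0.087]]'
python3 -c "
from h import *
G=np.array([469.6,-362.5])-28*np.array([np.cos(.478),np.sin(.478)])
want((G[0],G[1],4),-1.093)
im,c,_=shot('wrist','w46')"
```

```text
t: 49.85
ee_pos: [444.0, -374.6, 2.5]
orientation: [1.954, 0.479, -1.958]
ft_force: [-0.2, 0.3, -0.1]
width: 86.8
t 49.9 tcp [ 444.  -374.6    2.5] yaw_y -1.093 xax [-0.003  0.002 -1.   ] w 86.8 F [-0.2  0.3 -0.1] q [-0.72  0.69  1.82 -0.    0.64  0.37]
shift tool mm [-1.5  1.  -0.3]
turn tool rad [-0.0001  0.0013  0.0032]
shift in wanted axes [-1.5  1.  -0.3]
```

View pics/w46.png

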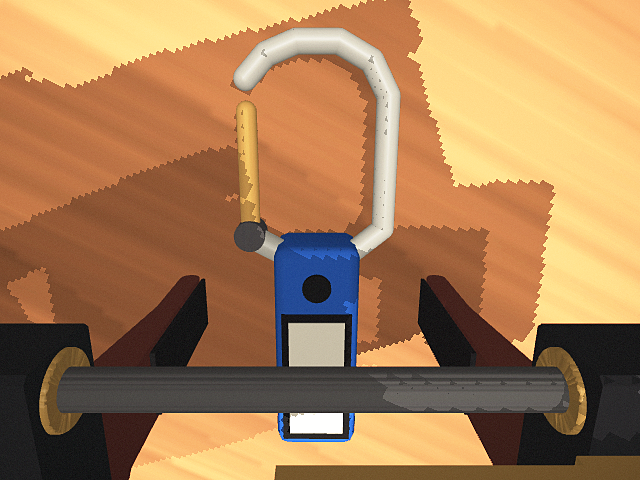

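```bash
python3 -m crank '[[[0,0,0],[0,0,0],0.015],[[0,0,0],[0,0,0],0.015],[[0,0,0],[0,0,0],0.015],[[0,0,0],[0,0,0],0.015],[[0,0,0],[0,0,0],0.015],[[0,0,0],[0,0,0],0.015],[[0,0,0],[0,0,0],0.015],[[0,0,0],[0,0,0],0.015]]'
python3 -c "
from h import *
want((444,-374.6,4),-1.093)"
python3 -m crank '[[[0,0,0],[0,0,0],0.015],[[0,0,0],[0,0,0],0.015],[[0,0,0],[0,0,0],0.015],[[-0.02,0,0],[0,0,0],0.015],[[-0.03,0,0],[0,0,0],0.015],[[-0.03,0,0],[0,0,0],0.015],[[-0.03,0,0],[0,0,0],0.015],[[-0.03,0,0],[0,0,0],0.015]]'
python3 - <<'E'
import re
s=open('h.py').read()
s=s.replace("back=0):\n    u=","back=0,flip=0):\n    u=").replace('want((t[0],t[1],z),PSI+np.pi/2)','want((t[0],t[1],z),PSI+np.pi/2-np.pi*flip)')
open('h.py','w').write(s)
E
python3 -c "
from h import *
eyetgt(-105,45,gx=28.3,z=181.5,back=90,flip=1)
im,c,_=shot('wrist','w47')"
```

```text
t: 50.57
ee_pos: [445.0, -375.4, 4.7]
orientation: [1.955, 0.476, -1.955]
ft_force: [-0.5, 1.0, -0.6]
width: 37.3
t 50.6 tcp [ 445.  -375.4    4.7] yaw_y -1.093 xax [ 0. -0. -1.] w 37.3 F [-0.5  1.  -0.6] q [-0.72  0.68  1.82 -0.    0.64  0.37]
shift tool mm [ 0.7 -1.1  0.5]
turn tool rad [ 0.     -0.     -0.0001]
shift in wanted axes [ 0.7 -1.1  0.5]
t: 51.23
ee_pos: [444.6, -375.0, 145.6]
orientation: [1.955, 0.477, -1.956]
ft_force: [0.7, 0.4, -0.6]
width: 29.8
t 51.2 tcp [ 444.6 -375.   145.6] yaw_y -1.093 xax [-0.001  0.001 -1.   ] w 29.8 F [ 0.7  0.4 -0.6] q [-0.72  0.46  1.78  0.    0.9   0.37]
shift tool mm [ -35.7 -206.5  -52.5]
turn tool rad [0.4248 0.0006 0.0009]
shift in wanted axes [ -35.9 -209.7   37.2]
target [ 396.3 -167.5]
```

View pics/w47.png

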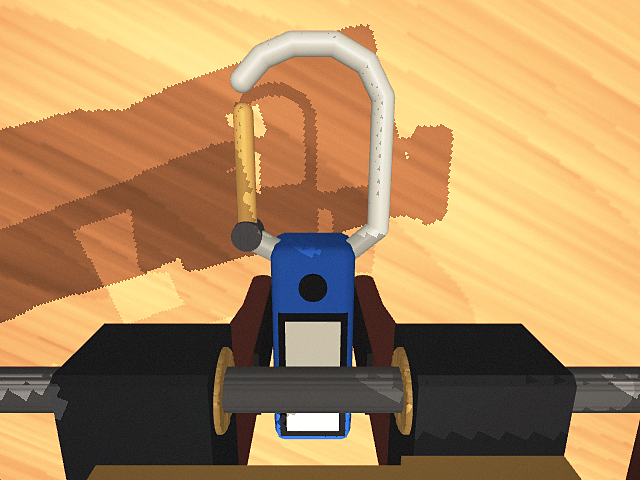

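```bash
python3 -m crank '[[[-0.02,0,0],[0.1062,0,0],0.015],[[-0.017,0,0],[0.1062,0,0],0.015],[[0,0,0.01],[0.1062,0,0],0.015],[[0,0,0.01],[0.1062,0,0],0.015],[[0,-0.03,0.009],[0,0,0],0.015],[[0,-0.035,0.008],[0,0,0],0.015],[[0,-0.035,0],[0,0,0],0.015],[[0,-0.035,0],[0,0,0],0.015]]'
python3 -m crank '[[[0,-0.035,0],[0,0,0],0.015],[[0,-0.035,0],[0,0,0],0.015],[[0,-0.005,0],[0,0,0],0.015],[[0,0,0],[0,0,0],0.015],[[0,0,0],[0,0,0],0.015],[[0,0,0],[0,0,0],0.015],[[0,0,0],[0,0,0],0.015],[[0,0,0],[0,0,0],0.015]]'
python3 -c "
from h import *
eyetgt(-105,45,gx=27.8,z=182.7,flip=1)
im,c,_=shot('wrist','w48')"
```

```text
t: 51.95
ee_pos: [400.1, -244.3, 181.1]
orientation: [2.195, 0.057, -2.196]
ft_force: [0.2, 0.5, -1.0]
width: 29.4
t: 52.62
ee_pos: [397.5, -171.8, 181.5]
orientation: [2.195, 0.056, -2.195]
ft_force: [-0.1, -0.3, -0.4]
width: 29.9
t 52.6 tcp [ 397.5 -171.8  181.5] yaw_y -1.519 xax [ 0. -0. -1.] w 29.9 F [-0.1 -0.3 -0.4] q [-0.44  0.2   2.07 -0.    0.87  1.08]
shift tool mm [ -1.2  -4.4 -89.5]
turn tool rad [-0.0015 -0.0001 -0.0001]
shift in wanted axes [ -1.2  -4.3 -89.5]
target [ 486.6 -162.7]
```

View pics/w48.png

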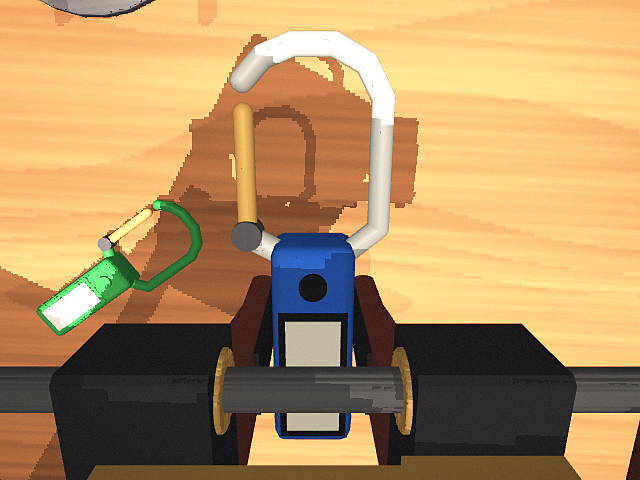

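Go in by 89 mm (tool -z) at this lateral offset, then look.

```bash
python3 -m crank '[[[-0.001,-0.004,-0.02],[0,0,0],0.015],[[0,0,-0.02],[0,0,0],0.015],[[0,0,-0.02],[0,0,0],0.015],[[0,0,-0.015],[0,0,0],0.015],[[0,0,-0.014],[0,0,0],0.015],[[0,0,0],[0,0,0],0.015],[[0,0,0],[0,0,0],0.015],[[0,0,0],[0,0,0],0.015]]'
python3 -c "
from h import *
eyetgt(-105,45,gx=27.8,z=182.7,flip=1)
im,c,_=shot('wrist','w49')"
```

```text
t: 53.33
ee_pos: [484.9, -162.2, 182.2]
orientation: [2.193, 0.058, -2.197]
ft_force: [0.2, -0.1, -1.3]
width: 30.1
t 53.3 tcp [ 484.9 -162.2  182.2] yaw_y -1.518 xax [-0.001  0.    -1.   ] w 30.1 F [ 0.2 -0.1 -1.3] q [-0.35  0.31  1.91 -0.    0.92  1.17]
shift tool mm [-0.5  0.7 -1.7]
turn tool rad [-0.0004  0.0014  0.0005]
shift in wanted axes [-0.5  0.7 -1.7]
target [ 486.6 -162.7]
```

View pics/w49.png

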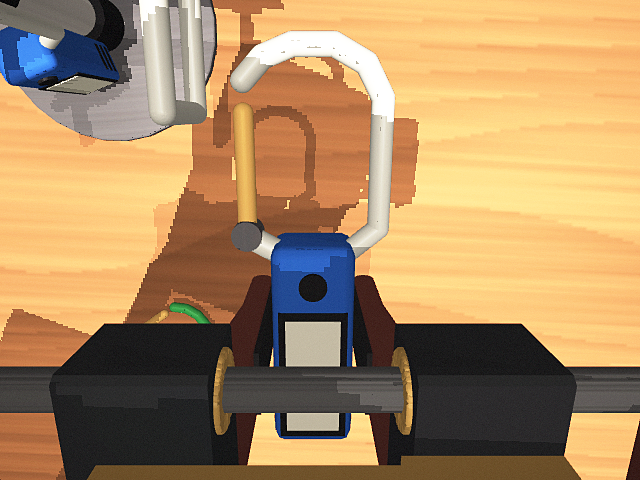

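The limb at (180,109) lies at x of about 44.7 mm in the light's frame, which is within the window. I'll press sideways.

```bash
python3 -m crank '[[[0,-0.005,-0.001],[0,0,0],0.015],[[0,-0.005,0],[0,0,0],0.015],[[0,-0.005,0],[0,0,0],0.015],[[0,-0.005,0],[0,0,0],0.015],[[0,-0.005,0],[0,0,0],0.015],[[0,-0.005,0],[0,0,0],0.015],[[0,0,0],[0,0,0],0.015],[[0,0,0],[0,0,0],0.015]]'
python3 -m crank '[[[0,-0.005,0],[0,0,0],0.015],[[0,-0.005,0],[0,0,0],0.015],[[0,-0.005,0],[0,0,0],0.015],[[0,-0.005,0],[0,0,0],0.015],[[0,-0.004,0],[0,0,0],0.015],[[0,-0.002,0],[0,0,0],0.015],[[0,0,0],[0,0,0],0.015],[[0,0,0],[0,0,0],0.015]]'
python3 -c "
from h import *
eyetgt(-105,-12,gx=27.8,z=182.7,flip=1)
im,c,_=shot('wrist','w50')"
```

```text
t: 54.05
ee_pos: [485.2, -131.7, 182.6]
orientation: [2.194, 0.059, -2.195]
ft_force: [-1.0, -2.1, -0.4]
width: 29.8
t: 54.72
ee_pos: [484.2, -105.9, 182.6]
orientation: [2.195, 0.059, -2.194]
ft_force: [0.3, 0.9, -0.3]
width: 29.8
t 54.7 tcp [ 484.2 -105.9  182.6] yaw_y -1.517 xax [ 0. -0. -1.] w 29.8 F [ 0.3  0.9 -0.3] q [-0.24  0.29  1.94  0.    0.91  1.28]
shift tool mm [-0.1 -0.1  0.5]
turn tool rad [ 0.0005 -0.0002 -0.    ]
shift in wanted axes [-0.1 -0.1  0.5]
target [ 483.6 -105.8]
```

View pics/w50.png

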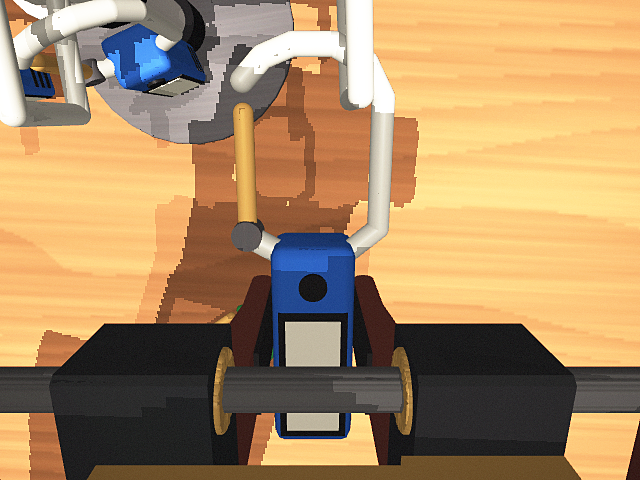

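The gate at x=243 is shut and the limb at (355,90) is inside the hook. I'll release and rise.

```bash
python3 -m crank '[[[0,0.003,0],[0,0,0],0.015],[[0,0,0],[0,0,0],0.015],[[0,0,0],[0,0,0],0.06],[[0,0,0],[0,0,0],0.06],[[0,0,0],[0,0,0],0.06],[[0,0,0],[0,0,0],0.06],[[0,0,0],[0,0,0],0.06],[[0,0,0],[0,0,0],0.06]]'
python3 -m crank '[[[-0.01,0,0],[0,0,0],0.06],[[-0.02,0,0],[0,0,0],0.06],[[-0.03,0,0],[0,0,0],0.06],[[-0.03,0,0],[0,0,0],0.06],[[-0.03,0,0.02],[0,0,0],0.06],[[0,0.03,0.02],[0,0,0],0.06],[[0,0.03,0.02],[0,0,0],0.06],[[0,0.03,0.02],[0,0,0],0.06]]'
python3 -m crank '[[[0,0.035,0],[0,0,0],0.06],[[0,0.035,0],[0,0,0],0.06],[[0,0.035,0],[0,0,0],0.06],[[0,0.035,0],[0,0,0],0.06],[[0,0.035,0],[0,0,0],0.06],[[0,0,0],[0,0,0],0.06],[[0,0,0],[0,0,0],0.06],[[0,0,0],[0,0,0],0.06]]'
python3 -c "
from h import *
want((430,-330,300),-1.5)
im,c,_=shot('side','s52');cv2.imwrite('pics/s52c.png',cv2.resize(im[160:310,230:360],None,fx=4.5,fy=4,interpolation=cv2.INTER_CUBIC))
im,c,_=shot('top','t52');cv2.imwrite('pics/t52c.png',cv2.resize(im[180:270,270:400],None,fx=6,fy=6,interpolation=cv2.INTER_CUBIC))"
```

```text
t: 55.43
ee_pos: [484.2, -109.1, 182.6]
orientation: [2.195, 0.058, -2.194]
ft_force: [0.7, -0.7, -0.8]
width: 59.5
t: 56.1
ee_pos: [408.6, -203.8, 304.3]
orientation: [2.195, 0.059, -2.19]
ft_force: [0.2, -0.9, -0.1]
width: 60.0
t: 56.77
ee_pos: [418.0, -377.3, 302.7]
orientation: [2.195, 0.059, -2.196]
ft_force: [0.1, -0.2, 0.2]
width: 60.0
t 56.8 tcp [ 418.  -377.3  302.7] yaw_y -1.518 xax [-0.     0.001 -1.   ] w 60.0 F [ 0.1 -0.2  0.2] q [-0.76  0.25  1.69  0.    1.21  0.76]
shift tool mm [  2.7 -46.6 -14.4]
turn tool rad [-0.0183  0.0003  0.0008]
shift in wanted axes [  2.7 -46.4 -15.3]
```

View pics/s52c.png

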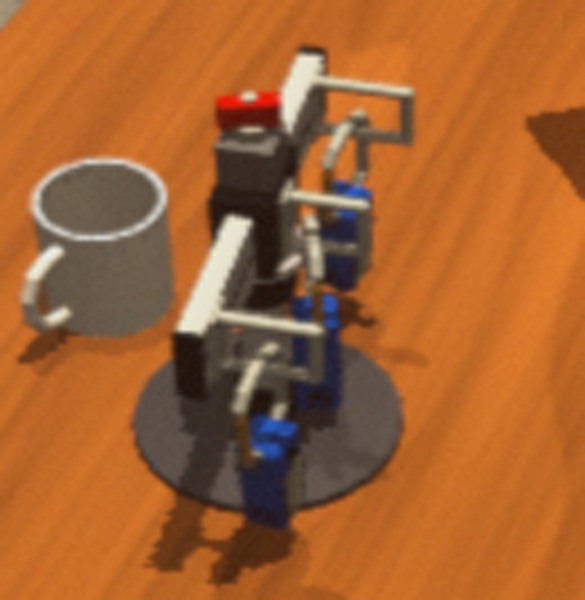

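View pics/t52c.png

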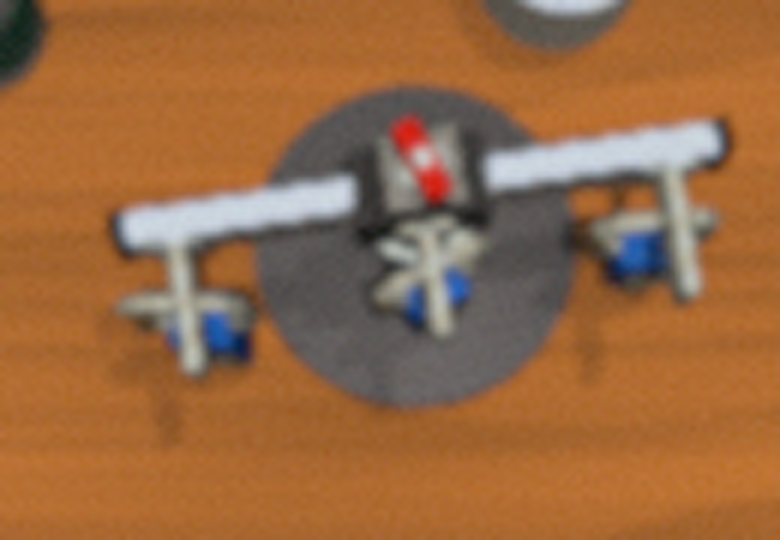

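```bash
python3 -m crank '[[[0,-0.035,-0.006],[0,0,0],0.06],[[0,-0.035,-0.006],[0,0,0],0.06],[[0,-0.035,-0.006],[0,0,0],0.06],[[0,-0.035,-0.006],[0,0,0],0.06],[[0,-0.035,-0.006],[0,0,0],0.06],[[0,-0.035,-0.006],[0,0,0],0.06],[[0,-0.035,-0.006],[0,0,0],0.06],[[0,-0.035,-0.006],[0,0,0],0.06]]'
python3 -m crank '[[[0,-0.035,-0.006],[0,0,0],0.06],[[0,-0.035,-0.006],[0,0,0],0.06],[[0,-0.025,-0.006],[0,0,0],0.06],[[0,0,0],[0,0,0],0.06],[[0,0,0],[0,0,0],0.06],[[0,0,0],[0,0,0],0.06],[[0,0,0],[0,0,0],0.06],[[0,0,0],[0,0,0],0.06]]'
python3 -c "
from h import *
want((470,-6,300),-1.518)
im,c,_=shot('wrist','w53')
im,c,_=shot('side','s53')"
```

```text
t: 57.53
ee_pos: [450.7, -93.0, 303.1]
orientation: [2.195, 0.06, -2.193]
ft_force: [0.9, 0.5, -0.2]
width: 60.1
t: 58.2
ee_pos: [464.1, -0.8, 302.6]
orientation: [2.195, 0.057, -2.195]
ft_force: [0.0, 1.0, 0.5]
width: 60.0
t 58.2 tcp [464.1  -0.8 302.6] yaw_y -1.519 xax [-0. -0. -1.] w 60.0 F [0.  1.  0.5] q [-0.03  0.09  1.89 -0.    1.17  1.49]
shift tool mm [ 2.6  5.5 -5.6]
turn tool rad [-0.001   0.     -0.0002]
shift in wanted axes [ 2.6  5.5 -5.6]
```

View pics/w53.png

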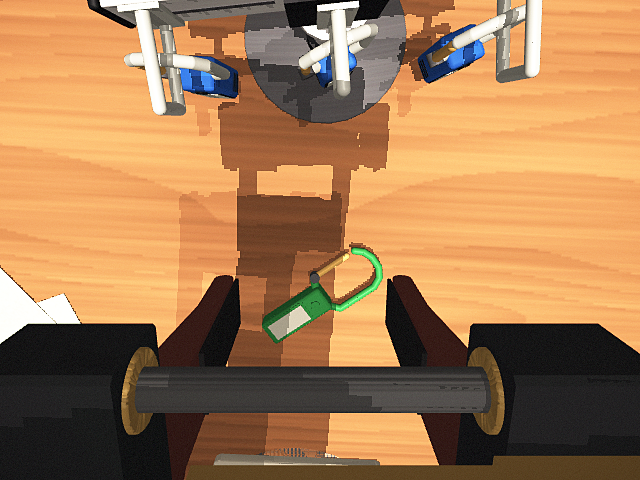

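```bash
python3 -m crank '[[[0,0,0],[0,0,0],0.06],[[0,0,0],[0,0,0],0.06],[[0,0,0],[0,0,0],0.06],[[0,0,0],[0,0,0],0.06],[[0,0,0],[0,0,0],0.06],[[0,0,0],[0,0,0],0.06],[[0,0,0],[0,0,0],0.06],[[0,0,0],[0,0,0],0.06]]'
python3 -m crank '[[[0,0,0],[0,0,0],0.06],[[0,0,0],[0,0,0],0.06],[[0,0,0],[0,0,0],0.06],[[0,0,0],[0,0,0],0.06],[[0,0,0],[0,0,0],0.06],[[0,0,0],[0,0,0],0.06],[[0,0,0],[0,0,0],0.06],[[0,0,0],[0,0,0],0.06]]'
python3 -c "
from h import *
im,c,_=shot('wrist','w54'); cv2.imwrite('pics/w54c.png',cv2.resize(im[0:130,90:560],None,fx=1.7,fy=1.7,interpolation=cv2.INTER_CUBIC))
im,c,_=shot('side','s54');cv2.imwrite('pics/s54c.png',cv2.resize(im[160:310,230:360],None,fx=4,fy=4,interpolation=cv2.INTER_CUBIC))"
```

```text
t: 58.97
ee_pos: [464.4, 0.1, 302.6]
orientation: [2.195, 0.058, -2.195]
ft_force: [0.8, -0.2, -0.5]
width: 59.9
t: 59.63
ee_pos: [464.4, 0.0, 302.6]
orientation: [2.195, 0.058, -2.195]
ft_force: [-0.0, -0.8, -0.8]
width: 59.8
```

View pics/w54c.png

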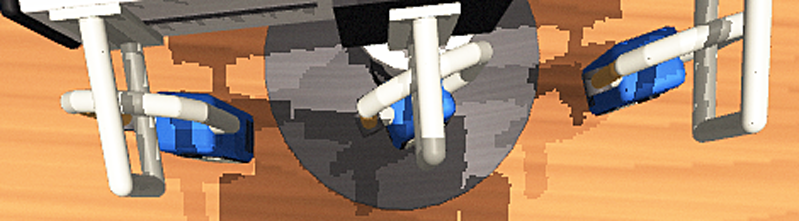

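View pics/s54c.png

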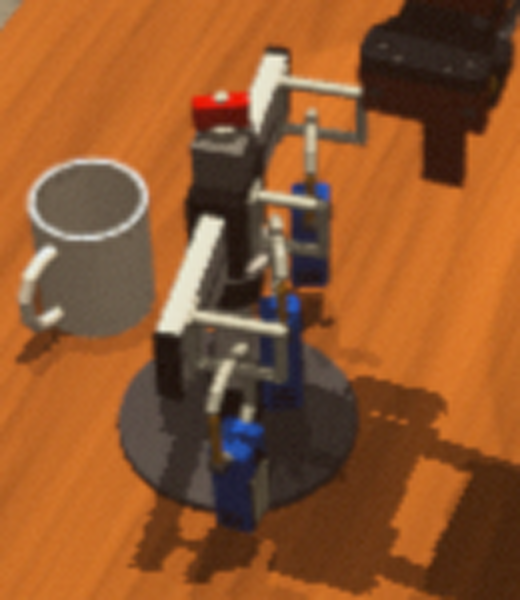

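The lights are still swinging slightly, so I'll move the arm out of the way and let them settle.

```bash
python3 -m crank '[[[0,0.035,0],[0,0,0],0.06],[[0,0.035,0],[0,0,0],0.06],[[0,0.035,0],[0,0,0],0.06],[[0,0.035,0],[0,0,0],0.06],[[0,0.035,0],[0,0,0],0.06],[[0,0.035,0],[0,0,0],0.06],[[0,0.035,0],[0,0,0],0.06],[[0,0.035,0],[0,0,0],0.06]]'
python3 -m crank '[[[0,0.035,0],[0,0,0],0.06],[[0,0.035,0],[0,0,0],0.06],[[0,0,0],[0,0,0],0.06],[[0,0,0],[0,0,0],0.06],[[0,0,0],[0,0,0],0.06],[[0,0,0],[0,0,0],0.06],[[0,0,0],[0,0,0],0.06],[[0,0,0],[0,0,0],0.06]]'
python3 -m crank '[[[0,0,0],[0,0,0],0.06],[[0,0,0],[0,0,0],0.06],[[0,0,0],[0,0,0],0.06],[[0,0,0],[0,0,0],0.06],[[0,0,0],[0,0,0],0.06],[[0,0,0],[0,0,0],0.06],[[0,0,0],[0,0,0],0.06],[[0,0,0],[0,0,0],0.06]]'
python3 -m crank '[[[0,0,0],[0,0,0],0.06],[[0,0,0],[0,0,0],0.06],[[0,0,0],[0,0,0],0.06],[[0,0,0],[0,0,0],0.06],[[0,0,0],[0,0,0],0.06],[[0,0,0],[0,0,0],0.06],[[0,0,0],[0,0,0],0.06],[[0,0,0],[0,0,0],0.06]]'
python3 -c "
from h import *
print(ctrl.get_obs()['ee_pos'])
im,c,_=shot('top','t55'); cv2.imwrite('pics/t55c.png',cv2.resize(im[180:270,270:400],None,fx=6,fy=6,interpolation=cv2.INTER_CUBIC))
im,c,_=shot('side','s55');cv2.imwrite('pics/s55c.png',cv2.resize(im[165:305,240:350],None,fx=4.3,fy=4.3,interpolation=cv2.INTER_CUBIC))"
```

```text
t: 60.4
ee_pos: [479.0, -281.4, 302.6]
orientation: [2.195, 0.058, -2.195]
ft_force: [0.6, 0.8, -0.1]
width: 60.2
t: 61.07
ee_pos: [483.1, -348.4, 302.8]
orientation: [2.194, 0.06, -2.194]
ft_force: [-0.2, 0.1, 0.0]
width: 60.2
t: 61.73
ee_pos: [482.9, -349.5, 302.6]
orientation: [2.195, 0.058, -2.195]
ft_force: [-0.7, -0.6, 0.3]
width: 59.7
t: 62.4
ee_pos: [482.9, -349.5, 302.6]
orientation: [2.195, 0.058, -2.195]
ft_force: [0.1, -0.4, -0.4]
width: 59.9
[ 482.92036926 -349.4552109   302.56701827]
```

View pics/t55c.png

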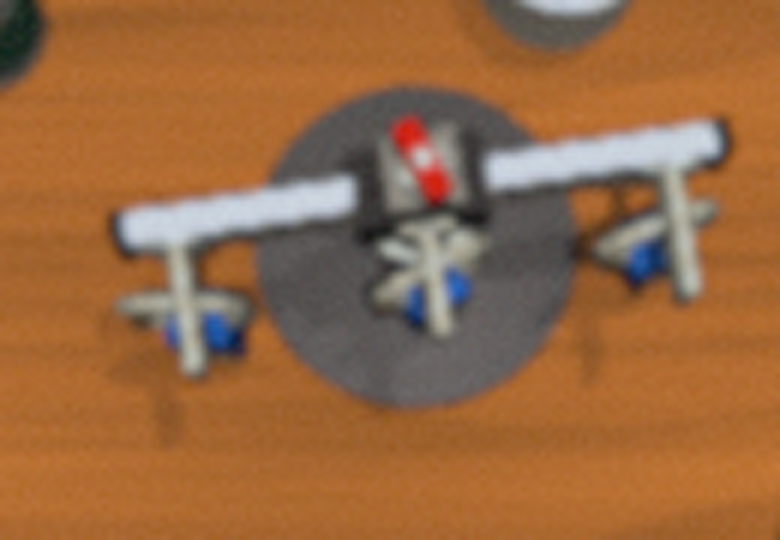

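View pics/s55c.png

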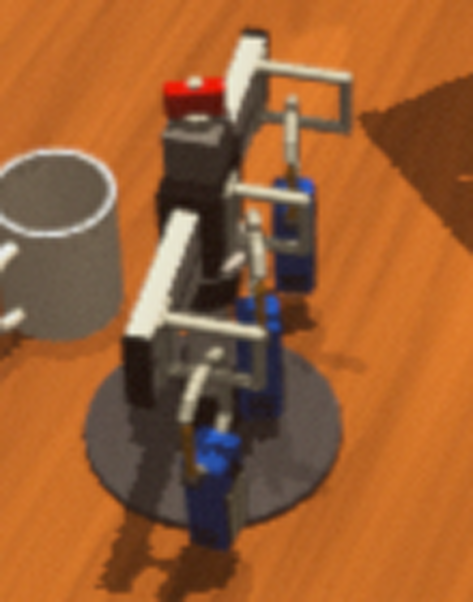

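```bash
python3 - <<'E'
from h import *
im,c,_=shot("top","t56"); im2,c2,_=shot("side","s56")
f=lambda x,y,z:onz(c,(270+x/6-.4,180+y/6-.4),z)
for nm,h,b in [("e3",(184,302),(207,332)),("e2",(432,265),(437,298)),("e1",(657,232),(644,262))]:
    H=f(*h,180); q=[((proj(c,(H[0],H[1],z))+.4-[270,180])*6).round() for z in (113,75,33)]
    B=f(*b,100); print(nm,"hook xy",H[:2].round(),"vertical px at z113,75,33:",q,"blue at",b,"blue xy@100",B[:2].round(), "side px hook/handle",proj(c2,(H[0],H[1],180)).round(),proj(c2,(H[0],H[1],75)).round())
# bar pose from top
hsv=cv2.cvtColor(im,cv2.COLOR_BGR2HSV)
a,b=f(118,232,215),f(728,140,215); v=a-b; print("rail mid",((a+b)/2).round(1),"yaw",np.arctan2(v[1],v[0])-np.pi/2,np.linalg.norm(v))
p,q=f(408,122,280),f(438,195,280); w=p-q; print("wing yaw",np.arctan2(w[1],w[0]),"knob axis",f(422,158,284))
for n,hs in [("top",hsv),("side",cv2.cvtColor(im2,cv2.COLOR_BGR2HSV))]:
    m=cv2.inRange(hs,(105,130,40),(130,255,255)); k,l,s,ce=cv2.connectedComponentsWithStats(m); print(n,[(s[i,4],ce[i].round(1).tolist()) for i in range(1,k) if s[i,4]>20])
E
```

```text
e3 hook xy [566.  97.] vertical px at z113,75,33: [array([194., 317.]), array([200., 325.]), array([205., 333.])] blue at (207, 332) blue xy@100 [560.  92.] side px hook/handle [286. 250.] [288. 279.]
e2 hook xy [581.  -9.] vertical px at z113,75,33: [array([429., 282.]), array([428., 291.]), array([426., 300.])] blue at (437, 298) blue xy@100 [575. -13.] side px hook/handle [298. 219.] [299. 248.]
e1 hook xy [ 595. -105.] vertical px at z113,75,33: [array([642., 251.]), array([635., 261.]), array([627., 271.])] blue at (644, 262) blue xy@100 [ 591. -107.] side px hook/handle [308. 192.] [308. 222.]
rail mid [610.3  -4.9 215. ] yaw 0.14444278103298047 256.8737316915181
wing yaw 0.3799232066140373 knob axis [611.50313691  -3.58871321 284.        ]
top [(np.int32(22), [377.2, 223.2]), (np.int32(23), [306.3, 235.2])]
side [(np.int32(78), [289.8, 269.3])]
```

```bash
python3 - <<'E'
from h import *
im,c,_=shot("side","s57")
out=cv2.resize(im[165:305,240:350],None,fx=4.2,fy=4.2,interpolation=cv2.INTER_CUBIC)
Rz=R.from_euler("z",0.14).as_matrix()
T=np.array([610.3,-5.5,165])
for y in (-105,0,105):
  for a,b in [((-60,y,45),(-60,y,7)),((-7,y,45),(-60,y,45)),((-7,y,7),(-60,y,7))]:
    A=[tuple(int(v) for v in ((proj(c,T+Rz@np.array(q,float))+.5-[240,165])*4.2)) for q in (a,b)]
    cv2.line(out,*A,(0,255,0),1)
cv2.imwrite("pics/s57c.png",out)
E
```

```text
(no output)
```

View pics/s57c.png

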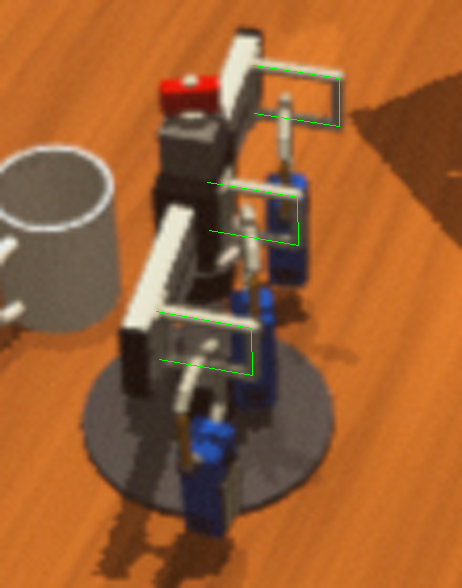

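The seated projection matches the side view, and all three lights hang upright on separate eyes. The robot is clear of everything. Handing in.

```bash
python3 -c "
from h import *
print(ctrl.get_obs()['t']); print(workorder.close_job())
im,c,_=shot('side','s60')"
```

```text
62.65
the job is handed in; nothing more can be done
None
the job is handed in; nothing more can be done
```

I set the T-bar on the spigot, turned the red knob clockwise to its stop, and clipped the three blue lights onto eyes 1, 2 and 3. I handed in at about 63 s. The green look-alike was not touched. The can, the meter and the mug were never approached, though I took no final measurement of their positions.

**What went wrong on the way:** the first lowering landed on top of the spigot with about 29 N. The bar slid roughly 3 mm in the grip. I raised it, corrected the offset, and the second try went right down.

**Last checks:**
- **Bar:** its projected seated outline matches the side view within about 2 mm. Its centre measured about (610, -5) mm against about (610, -5.5) mm for the stand.
- **Yaw:** the bar turned about 0.09 rad within the socket's play between tightening and the end, so the knob does not hold its yaw rigid.
- **Knob:** the wrist view right after tightening gave 2.80 rad, and the turning moment rose from 0.04 to 0.33 N m at the stop. The coarser top view at the end gave about 2.9 rad, which is past the 2.8 rad stop, so I put that down to measurement error.
- **Lights:** all three hang hook up on their lower bars, near vertical and about 100 mm apart. Each gate looked shut before I let go. I did not see the gates closely again after the lights swung down, and the light on eye 1 sat about 9 mm off the middle of its hook while it was still swinging.

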